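# Unlock the slatted rack and hang the bins

### The arm

A 6-joint arm with a two-finger parallel gripper is mounted at the origin on the work surface. World frame = base frame: x ahead of the robot, y to its left, z up, the work surface at z = 0. Lengths are in m, angles in rad, forces in N, time in s.
With the tool pointing down it reaches from about 0.35 to 0.975 m from the base axis. Payload 4.9 kg.
Tool frame: the origin (TCP) lies midway between the tips of the shut fingers; the grasp point (between the pads) lies behind it (manip.grasp_offset is the y of the grasp point in the tool frame, in m); y points along the fingers, z is the direction in which the jaws open and shut, and the axes are right-handed (so a half turn about y gives the same grasp; the last joint's range is limited). The gripper opens to 85 mm and grips with 20 to 120 N. Pads are 22 mm wide; open, the fingers measure 114 mm over their backs; the gripper's body (76 mm by 85 mm) begins 54 mm behind the grasp point. The pads swing forward as they close: fully open they stand 13 mm farther back than shut.
Start: joints at [-1.247, 0.053, 1.613, -0, 1.476, -0.119], TCP at [0.268, -0.565, 0.231] pointing down, gripper open.
Joint ranges: [-3.01, 3.01], [-1.01, 2.22], [0.06, 2.58], [-1.02, 4.17], [0.09, 2.62], [-3.14, 3.14]. Speed limits (rad/s): [2.57, 2.57, 3.14, 3.14, 3.14, 3.14].

### API

Orientations are given as a unit quaternion [w, x, y, z].
In Python, from plant import manip gives the robot as it stands. The module is installed in compiled form; this text tells all that it offers.
- The arm moves only by the shell command python3 -m jog 'ROWS'. ROWS is a JSON object of lists of equal length, an entry for each row: "offset": the shift along the world's x, y, z in units of 50 mm (1.0 is 50 mm), a list of three; "angular": the turn, a rotation vector about the world's x, y, z in units of 6 degrees (1.0 is 6 degrees), a list of three; "jaw": the finger opening in mm, from 0 to 85.4. In form: {"offset": [[tx, ty, tz], ...], "angular": [[ax, ay, az], ...], "jaw": [jaw, ...]}. A call has 1 to 12 rows; each row shifts and turns the commanded pose from where the row before left it; what a row does not reach is not made up. A row lasts 1/10 s, in which the tool goes at most 50 mm and 8.59 degrees, less where a joint would pass 70% of its speed; a pose out of reach is approached as far as the arm can. A call is refused whole if a number of a shift passes 1 or a number of a turn 1, either way. A call with a gripper value outside its range is refused whole. The fingers move at their own pace and stop on an object; the grip force is fixed at half the most. Time passes only in rows, so rows that do not move let the fingers close. It gives the time, the measured TCP pose, the force and the opening at its end, in the units of the state.
- manip.state(): the state, without advancing time (a new reading comes with each control period).
- manip.grab_frame(name): name is "scene" or "top" or "wrist"; returns the picture (480x640x3 uint8, blue, green, red); there is no depth.
- manip.camera_model(name): a dict with "fx", "fy", "cx", "cy" (pixels), "rvec" (rotation vector, rad) and "tvec" (3), from world to camera coordinates, as OpenCV has them; the wrist camera has in their place "mount" (4x4, takes a point from camera to tool coordinates, whose origin is the TCP and whose axes are the tool frame's). Camera axes: x right, y down, z forward; pixel columns grow to the right and rows downward; lengths in m; the calibration is good to about 2 mm. A picture is of the moment at which its call begins: read the wrist's pose just before it. camera_model takes no time and is no camera call.
- manip.job_done(): hands the job in, once; it reports no verdict.
The state is a dict: "time": time; "joint_pos": joint angles; "joint_vel": joint speeds; "joint_efforts": joint torques, N m; "tool_pos": TCP position; "tool_rot": TCP orientation; "contact_force": force on the tool from outside, world axes, zero at the start; "ft_torque": the same for the moment, N m; "gripper_width": opening from 0.0 (shut) to 1.0 (fully open).
Only numpy, scipy, OpenCV 4.12 (cv2) and the standard library are available. Lean on these libraries where they do the work, as an engineer would, in place of code of your own. Each camera call takes 0.05 s, during which the arm holds its last target.

### The job

Unlock the galvanised slatted rack: take the key from its wooden block, push it fully home in the lock at the end of the rack and turn it clockwise as far as it goes, so that the dark bar drops clear of the slot between the slats. Then hang every steel bin that stands on the worktop on the rack, anywhere along the slot: tilt its front up so that the lip on its back passes through the slot, then swing it down until it hangs level, with the lip behind the upper slat and its back against the lower one. Leave the lock open, stand the key fully home in its wooden block again, and do not disturb the other things on the worktop.

Things in the scene. Friction and masses are not known exactly. Their poses are not given: they have to be found in the camera images.
- slot (a point): Rack slot (fixed; place and yaw vary): point on the slot floor (top edge of the lower slat) at the slats' front face, mid-length, 170 mm above the worktop. x points into the rack (bins hang on the -x side), y along the slot, z up. Gap 26 mm high, 304 mm free between the uprights (y -152 to 152). Slats 5 mm thick, fronts at x=0, open behind. Keep bin middles within y -125 to 125, 70 mm or more apart.
- slat_top (a point): Middle of the upper slat's top edge, at its front face, 56 mm straight above point slot; same axes. The upper slat is 30 mm high, the lower one 45 mm (its lower edge is 125 mm above the worktop). The lock post, 50 mm square and 130 mm high, stands at the rack's -y end, 230 mm along y from the slot's middle and 40 mm in front of the slats.
- lock (a joint): Turn of the square brass lock barrel, rad: 0 to 0.1 at the start (locked), 1.3 at the stop, growing clockwise seen from above. It is light (under 0.2 N m) and stays where left. Turning it lowers the dark locking bar that fills the slot from behind, 28 mm per rad: the slot is free from about 1.05 rad.
- keyhole (a point): Centre of the keyhole's mouth, on top of the brass barrel (35 x 38 mm across) on the lock post, 165 mm above the worktop; turns with the barrel. The hole goes straight down, 35 mm deep, 19 mm along this frame's x and 8 mm along its y; z up. The key fits either way round (a half turn makes no difference).
- keyblock: Fixed wooden block, 70 x 60 mm, 40 mm high, with a slot 32 mm deep, 20 mm along its x and 9 mm along its y, in its middle, in which the key stands (either way round), key_mid then 58 mm above the worktop; origin at the centre of its underside, z up. The key comes straight up out of it.
- key_mid (a point): Steel key, 100 mm long, 70 g, upright in a wooden block; point on its axis half-way up, 50 mm above the tip. z up to the bow; x along blade and bow width, y across thickness. Blade 16 x 5 mm, lowest 6 mm narrowed to 11 x 3. Flat bow to hold: 10 to 50 mm above this point, 42 mm wide, 10 mm thick. Fully home the tip is on the hole's floor, this point 15 mm above the hole's mouth.
- bin1_mid (a point): Hang-on steel bin on the worktop, one of up to four alike (None if absent): open box 100 mm along x, 56 along y, 55 high, 140 to 235 g; point at the middle of the box, 27.5 mm above its underside. x points to its back (the lip side), z up. Hung, the neck's underside rests on the slot floor, the back wall is against the lower slat, the leg behind the upper slat.
- bin1_tab (a point): Middle of bin1's upright grip tab: 12 mm thick (y), 40 mm long (x), 45 mm high; it rises from the middle wall inside the bin. Same axes as the bin; the point is 20 mm towards the front (-x) and 45 mm up from the box's middle. The tab's top is 40 mm above the rim.
- bin1_lip (a point): bin1's lip, 40 mm wide: this point is where the neck's underside meets the back wall's outside, 50 mm back (+x) and 21.5 mm up from the box's middle; same axes. The neck, 6 mm thick, flush with the rim, runs 12.5 mm back; at its end a 4 mm thick leg (8.5 to 12.5 mm behind this point) rises to 36 mm above this point.
- bin2_mid (a point): Hang-on steel bin on the worktop, one of up to four alike (None if absent): open box 100 mm along x, 56 along y, 55 high, 140 to 235 g; point at the middle of the box, 27.5 mm above its underside. x points to its back (the lip side), z up. Hung, the neck's underside rests on the slot floor, the back wall is against the lower slat, the leg behind the upper slat.
- bin2_tab (a point): Middle of bin2's upright grip tab: 12 mm thick (y), 40 mm long (x), 45 mm high; it rises from the middle wall inside the bin. Same axes as the bin; the point is 20 mm towards the front (-x) and 45 mm up from the box's middle. The tab's top is 40 mm above the rim.
- bin2_lip (a point): bin2's lip, 40 mm wide: this point is where the neck's underside meets the back wall's outside, 50 mm back (+x) and 21.5 mm up from the box's middle; same axes. The neck, 6 mm thick, flush with the rim, runs 12.5 mm back; at its end a 4 mm thick leg (8.5 to 12.5 mm behind this point) rises to 36 mm above this point.
- bin3_mid (a point): Hang-on steel bin on the worktop, one of up to four alike (None if absent): open box 100 mm along x, 56 along y, 55 high, 140 to 235 g; point at the middle of the box, 27.5 mm above its underside. x points to its back (the lip side), z up. Hung, the neck's underside rests on the slot floor, the back wall is against the lower slat, the leg behind the upper slat.
- bin3_tab (a point): Middle of bin3's upright grip tab: 12 mm thick (y), 40 mm long (x), 45 mm high; it rises from the middle wall inside the bin. Same axes as the bin; the point is 20 mm towards the front (-x) and 45 mm up from the box's middle. The tab's top is 40 mm above the rim.
- bin3_lip (a point): bin3's lip, 40 mm wide: this point is where the neck's underside meets the back wall's outside, 50 mm back (+x) and 21.5 mm up from the box's middle; same axes. The neck, 6 mm thick, flush with the rim, runs 12.5 mm back; at its end a 4 mm thick leg (8.5 to 12.5 mm behind this point) rises to 36 mm above this point.
- bin4_mid (a point): Hang-on steel bin on the worktop, one of up to four alike (None if absent): open box 100 mm along x, 56 along y, 55 high, 140 to 235 g; point at the middle of the box, 27.5 mm above its underside. x points to its back (the lip side), z up. Hung, the neck's underside rests on the slot floor, the back wall is against the lower slat, the leg behind the upper slat.
- bin4_tab (a point): Middle of bin4's upright grip tab: 12 mm thick (y), 40 mm long (x), 45 mm high; it rises from the middle wall inside the bin. Same axes as the bin; the point is 20 mm towards the front (-x) and 45 mm up from the box's middle. The tab's top is 40 mm above the rim.
- bin4_lip (a point): bin4's lip, 40 mm wide: this point is where the neck's underside meets the back wall's outside, 50 mm back (+x) and 21.5 mm up from the box's middle; same axes. The neck, 6 mm thick, flush with the rim, runs 12.5 mm back; at its end a 4 mm thick leg (8.5 to 12.5 mm behind this point) rises to 36 mm above this point.
- tumbler: Glass tumbler, 68 mm wide, 100 mm high; origin at the centre of its underside. To be left alone.
- jar: Clear plastic jar with a white cap, 80 mm wide, 100 mm high; origin at the centre of its underside. To be left alone.
- lid: Round green lid lying flat, 124 mm wide, 22 mm high at its knob; origin at the centre of its underside. To be left alone.
- lunchbox: Steel lunchbox with clip latches, 126 x 184 x 60 mm high; origin at the centre of its underside. To be left alone.
- masher: Wooden masher lying down, 200 mm along its x, head 60 mm thick; origin on the worktop under its handle. To be left alone.
- bowl: Steel bowl, 110 mm wide, 50 mm high; origin at the centre of its underside. To be left alone.

How it is judged:
On the way, in this order (a step that is already met when the one before it is completed fails the run):
1. the key is pushed fully home in the keyhole (horizontal distance between key_mid and keyhole below 0.008 m and z of key_mid in the frame of keyhole below 0.021 m), for 0.2 s.
2. the key, in the lock, is turned clockwise until the locking bar is clear of the slot (over 1.05 rad) (all of step 1 and value of joint lock above 1.05 rad), for 0.2 s.
At the end, for the whole second after the job is handed in: Lock still over 1.05 rad; key upright in its block (8 mm sideways, 6 mm of home, 0.2 rad); each bin present at rest in the slot: middle 50 mm before the slats and 21.5 mm under the slot floor (each within 7 mm), within 140 mm of mid-slot, level and square within 0.14 rad (horizontal distance between key_mid and keyblock below 0.008 m and height (world z) of key_mid between 0.052 and 0.064 m and angle between key_mid's own z axis and vertical below 0.2 rad and value of joint lock above 1.05 rad and x of bin1_mid in the frame of slot between -0.057 and -0.043 m and z of bin1_mid in the frame of slot between -0.0285 and -0.0145 m and y of bin1_mid in the frame of slot between -0.14 and 0.14 m and angle between the z axis of each of bin1_mid, bin2_mid, bin3_mid, bin4_mid and the z axis of slot, either way round below 0.14 rad and angle between the x axis of each of bin1_mid, bin2_mid, bin3_mid, bin4_mid and the x axis of slot, either way round below 0.14 rad and linear speed of each of bin1, bin2, bin3, bin4 below 0.02 m/s and x of bin2_mid in the frame of slot between -0.057 and -0.043 m and z of bin2_mid in the frame of slot between -0.0285 and -0.0145 m and y of bin2_mid in the frame of slot between -0.14 and 0.14 m and x of bin3_mid in the frame of slot between -0.057 and -0.043 m and z of bin3_mid in the frame of slot between -0.0285 and -0.0145 m and y of bin3_mid in the frame of slot between -0.14 and 0.14 m and x of bin4_mid in the frame of slot between -0.057 and -0.043 m and z of bin4_mid in the frame of slot between -0.0285 and -0.0145 m and y of bin4_mid in the frame of slot between -0.14 and 0.14 m); the robot touches nothing.
It fails at once if another thing on the worktop is moved over 40 mm or tipped over (distance of any of tumbler, jar, lid, lunchbox, masher, bowl from where it was at the start of the episode above 0.04 m or angle between any of tumbler, jar's own z axis and vertical above 0.6 rad).
Of bin1, bin2, bin3, bin4 only 3 to 4 are there at a start; the rules pass over those that are not, and their reading is None.
At some moment in a run one of bin1, bin2, bin3, bin4 may be knocked a few centimetres aside while the robot is not near it.
It also fails if it takes over 210 s, if anything falls off the work surface, if the arm or the gripper's body presses on something with over 40 N, if the wrist force passes 120 N, or if a joint passes its speed limit or range.

## Working session

There is one attempt and no reset: what is moved stays moved. The work goes in short steps, Python scripts to look and compute and a shell command to move; the robot and the scene stay as the last step left them, time stands still between calls to the robot, and variables do not carry over. Pictures are saved under pics/ and viewed, and the job is handed in when it is done.

```bash
mkdir -p pics; ls
python3 - <<'E'
from plant import manip
import cv2
print(manip.state()); print(manip.grasp_offset)
for n in ["scene","top","wrist"]:
    print(n,manip.camera_model(n))
    cv2.imwrite(f"pics/{n}0.png",manip.grab_frame(n))
E
```

```text
pics
{'time': 0.0, 'joint_pos': array([-1.24700953e+00,  5.33560789e-02,  1.61426838e+00, -9.07258296e-06,
        1.47598409e+00, -1.19002093e-01]), 'joint_vel': array([ 0.00048809, -0.00067016, -0.00042741,  0.00199879, -0.00053813,
       -0.00047876]), 'joint_efforts': array([ 1.48972405e-03, -3.93683767e+01, -3.70174348e+01,  2.52454782e-05,
        7.11833563e-03, -1.17368984e-05]), 'tool_pos': array([ 0.26759028, -0.56414621,  0.2300788 ]), 'tool_rot': array([ 0.15519795, -0.15535   ,  0.6905561 , -0.68913877]), 'contact_force': array([ 0.67452241, -0.22992706, -0.36597853]), 'ft_torque': array([0.00914816, 0.03025384, 0.02432952]), 'gripper_width': 1.001150030425776}
-0.0187
scene {'fx': 532.5672756859437, 'fy': 532.5672756859437, 'cx': 328.98682096104443, 'cy': 236.23453130167775, 'rvec': array([ 2.03757044,  1.21722467, -0.54744585]), 'tvec': array([-0.22501302, -0.18542828,  1.83657773])}
top {'fx': 591.5206496469747, 'fy': 591.5206496469747, 'cx': 314.06210284160034, 'cy': 235.10094608943567, 'rvec': array([ 2.18448032, -2.18274633,  0.10847232]), 'tvec': array([-0.02914448,  0.48942323,  1.72556836])}
wrist {'fx': 359.0854940065928, 'fy': 359.0854940065928, 'cx': 319.2181142138523, 'cy': 240.3816963718588, 'mount': array([[ 2.57315936e-05,  9.64931579e-01,  2.62501520e-01,
        -6.58426680e-02],
       [-8.68782879e-06, -2.62501520e-01,  9.64931579e-01,
        -1.42919725e-01],
       [ 1.00000000e+00, -2.71097955e-05,  1.62857792e-06,
        -3.31726203e-04],
       [ 0.00000000e+00,  0.00000000e+00,  0.00000000e+00,
         1.00000000e+00]])}
```

View pics/scene0.png

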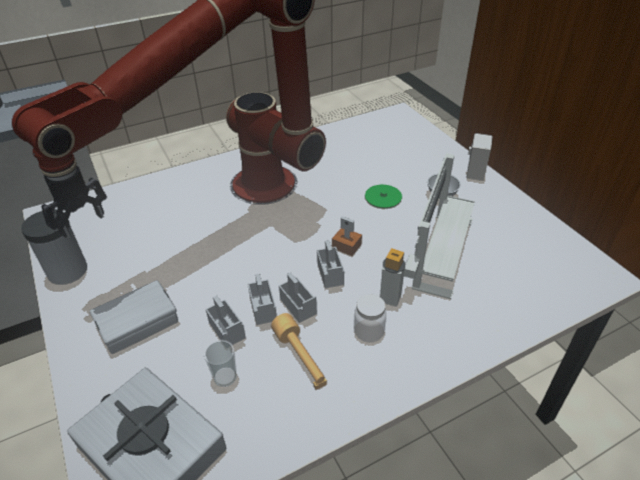

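View pics/top0.png

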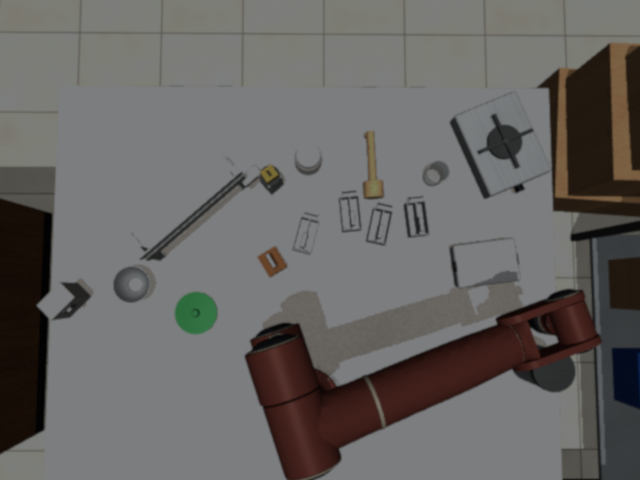

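View pics/wrist0.png

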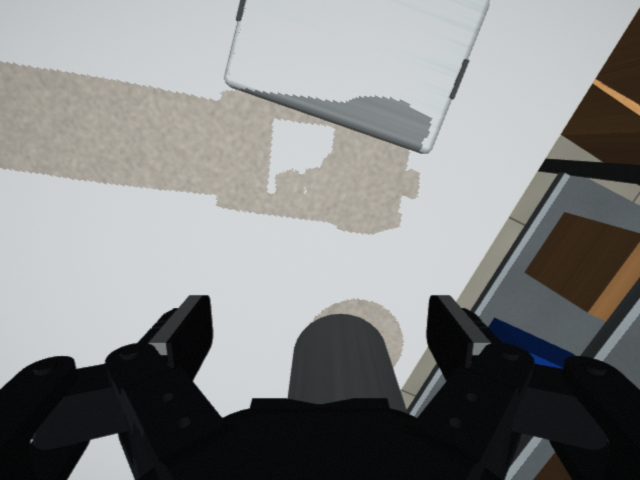

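```bash
cat > h.py <<'E'
import numpy as np,cv2
from scipy.spatial.transform import Rotation as R
from plant import manip
def st():
    s=manip.state(); q=s['tool_rot']; return s,np.array(s['tool_pos']),R.from_quat([q[1],q[2],q[3],q[0]])
def cam(n):
    m=manip.camera_model(n); K=np.array([[m['fx'],0,m['cx']],[0,m['fy'],m['cy']],[0,0,1]])
    if n=='wrist':
        s,p,r=st(); M=m['mount']; Rw=r.as_matrix()@M[:3,:3]; C=r.as_matrix()@M[:3,3]+p
    else:
        Rc=cv2.Rodrigues(m['rvec'])[0]; Rw=Rc.T; C=-Rc.T@m['tvec']
    return K,Rw,C
def ray(c,u,v):
    K,Rw,C=c; d=Rw@np.linalg.inv(K)@np.array([u,v,1.]); return C,d/np.linalg.norm(d)
def onz(c,u,v,z):
    C,d=ray(c,u,v); return C+d*(z-C[2])/d[2]
def proj(c,P):
    K,Rw,C=c; q=K@(Rw.T@(np.array(P)-C)); return q[:2]/q[2]
def tri(c1,p1,c2,p2):
    C1,d1=ray(c1,*p1);C2,d2=ray(c2,*p2)
    A=np.stack([d1,-d2],1); t=np.linalg.lstsq(A,C2-C1,rcond=None)[0]
    a=C1+t[0]*d1;b=C2+t[1]*d2; return (a+b)/2,np.linalg.norm(a-b)
def snap(n,name):
    c=cam(n); im=manip.grab_frame(n); cv2.imwrite(f'pics/{name}.png',im)
    np.savez(f'pics/{name}.npz',K=c[0],Rw=c[1],C=c[2]); return im,c
def load(name):
    d=np.load(f'pics/{name}.npz'); return cv2.imread(f'pics/{name}.png'),(d['K'],d['Rw'],d['C'])
def crop(im,x,y,w,h,s,name):
    cv2.imwrite(f'pics/{name}.png',cv2.resize(im[y:y+h,x:x+w],None,fx=s,fy=s,interpolation=cv2.INTER_CUBIC))
E
python3 - <<'E'
from h import *
im=cv2.imread('pics/top0.png'); crop(im,125,125,200,150,4,'t0a'); crop(im,280,125,200,150,4,'t0b')
c=cam('top'); print(c[2])
for u,v,z in [(245,175,.226),(145,257,.226),(270,175,.165),(272,262,.04),(306,235,.055),(350,213,.055),(380,225,.055),(417,218,.055)]:
    print(u,v,onz(c,u,v,z).round(3))
E
```

```text
[ 0.33916605 -0.00586405  1.7615058 ]
245 175 [0.63  0.155 0.226]
145 257 [0.414 0.411 0.226]
270 175 [0.642 0.093 0.165]
272 262 [0.409 0.094 0.04 ]
306 235 [ 0.487 -0.005  0.055]
350 213 [ 0.551 -0.133  0.055]
380 225 [ 0.516 -0.22   0.055]
417 218 [ 0.537 -0.328  0.055]
```

View pics/t0a.png

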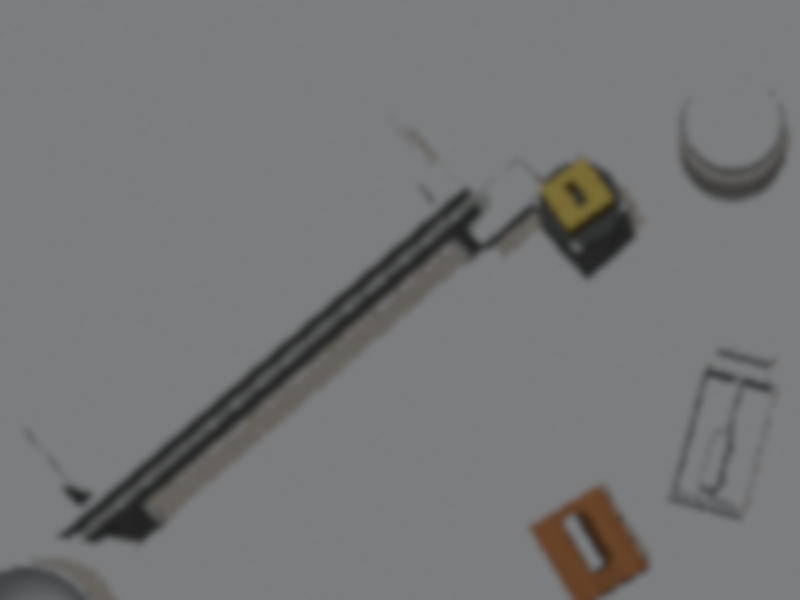

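View pics/t0b.png

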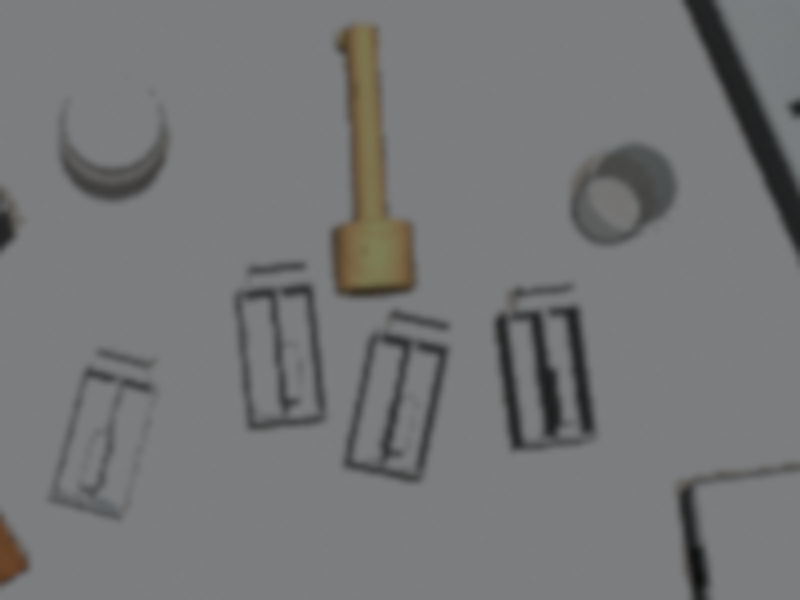

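Run:
```python
from h import *
s,p,r=st(); print(r.as_matrix().round(3))
M=r.as_matrix(); print('jaw dir deg',np.degrees(np.arctan2(M[1,2],M[0,2])),'toolx dir',np.degrees(np.arctan2(M[1,0],M[0,0])), s['joint_pos'].round(3))
```

```text
[[-0.904 -0.001  0.428]
 [-0.428  0.002 -0.904]
 [-0.    -1.    -0.002]]
jaw dir deg -64.62894346783821 toolx dir -154.6289638523936 [-1.247  0.053  1.614  0.     1.476 -0.119]
```

```bash
cat > plan.py <<'E'
import numpy as np
# 2D clearances via sampled points; frame slot (x into rack, z up)
def seg(a,b,n): return np.linspace(a,b,n)
def rectpts(x0,x1,z0,z1,s=1.0):
    P=[];
    for a,b in [((x0,z0),(x1,z0)),((x1,z0),(x1,z1)),((x1,z1),(x0,z1)),((x0,z1),(x0,z0))]:
        n=max(2,int(np.hypot(b[0]-a[0],b[1]-a[1])/s)+1); P.append(np.linspace(a,b,n))
    return np.concatenate(P)
# bin about lip point (0,0): box x -100..0, z -49..6 ; neck x 0..12.5 z 0..6 ; leg x 8.5..12.5 z 0..36
RB=[(-100,0,-49,6),(0,12.5,0,6),(8.5,12.5,0,36)]
RS=[(0,5,26,56),(0,5,-45,0)]
BP=np.concatenate([rectpts(*r) for r in RB]); SP=np.concatenate([rectpts(*r) for r in RS])
def sd(P,r): # signed dist to rect
    cx,cz=(r[0]+r[1])/2,(r[2]+r[3])/2; hx,hz=(r[1]-r[0])/2,(r[3]-r[2])/2
    d=np.abs(P-[cx,cz])-[hx,hz]; return np.linalg.norm(np.maximum(d,0),axis=1)+np.minimum(d.max(1),0)
def clear(x,z,th):
    c,s=np.cos(th),np.sin(th); Rm=np.array([[c,s],[-s,c]]) # x->( c,-s), z->(s,c)
    W=BP@Rm.T+[x,z]; L=(SP-[x,z])@Rm
    return min(min(sd(W,r).min() for r in RS),min(sd(L,r).min() for r in RB))
if __name__=='__main__':
    for d in range(0,75,5):
        th=np.radians(d); best=None; row=[]
        for x in np.arange(-40,3,1.0):
            zs=np.arange(-20,40,1.0); cl=[clear(x,z,th) for z in zs]; i=int(np.argmax(cl)); row.append((x,zs[i],round(cl[i],1)))
        print(d,[t for t in row if t[0]%3==0 and t[0]>=-39])
E
python3 plan.py
```

```text
0 [(np.float64(-39.0), np.float64(-20.0), np.float64(26.5)), (np.float64(-36.0), np.float64(-20.0), np.float64(23.5)), (np.float64(-33.0), np.float64(-20.0), np.float64(20.5)), (np.float64(-30.0), np.float64(-20.0), np.float64(17.5)), (np.float64(-27.0), np.float64(-20.0), np.float64(14.5)), (np.float64(-24.0), np.float64(-20.0), np.float64(11.5)), (np.float64(-21.0), np.float64(-20.0), np.float64(8.5)), (np.float64(-18.0), np.float64(-20.0), np.float64(5.5)), (np.float64(-15.0), np.float64(-20.0), np.float64(2.5)), (np.float64(-12.0), np.float64(-20.0), np.float64(-0.5)), (np.float64(-9.0), np.float64(19.0), np.float64(-1.5)), (np.float64(-6.0), np.float64(-2.0), np.float64(-2.5)), (np.float64(-3.0), np.float64(1.0), np.float64(0.5)), (np.float64(0.0), np.float64(0.0), np.float64(0.0))]
5 [(np.float64(-39.0), np.float64(39.0), np.float64(24.9)), (np.float64(-36.0), np.float64(-17.0), np.float64(21.9)), (np.float64(-33.0), np.float64(-17.0), np.float64(18.9)), (np.float64(-30.0), np.float64(-16.0), np.float64(16.0)), (np.float64(-27.0), np.float64(-16.0), np.float64(13.0)), (np.float
[... 9998 characters left out ...]
loat64(11.0), np.float64(10.1)), (np.float64(-33.0), np.float64(12.0), np.float64(9.7)), (np.float64(-30.0), np.float64(12.0), np.float64(9.0)), (np.float64(-27.0), np.float64(13.0), np.float64(9.0)), (np.float64(-24.0), np.float64(15.0), np.float64(8.9)), (np.float64(-21.0), np.float64(16.0), np.float64(9.0)), (np.float64(-18.0), np.float64(17.0), np.float64(9.1)), (np.float64(-15.0), np.float64(18.0), np.float64(9.2)), (np.float64(-12.0), np.float64(18.0), np.float64(8.0)), (np.float64(-9.0), np.float64(16.0), np.float64(5.6)), (np.float64(-6.0), np.float64(15.0), np.float64(3.4)), (np.float64(-3.0), np.float64(13.0), np.float64(1.3)), (np.float64(0.0), np.float64(11.0), np.float64(-0.9))]
```

```bash
python3 -m jog '{"offset":[[0.3,0.8,0.2],[0.3,0.8,0.2],[0.3,0.9,0.1],[0.3,0.9,0.1],[0.3,1,0],[0.3,1,0],[0.2,1,0],[0.2,1,0],[0.2,1,0],[0.1,1,0],[0.1,1,0],[0.1,0.9,0]],"angular":[[0,0,0],[0,0,0.2],[0,0,0.2],[0,0,0.2],[0,0,0.2],[0,0,0.2],[0,0,0.2],[0,0,0.2],[0,0,0.2],[0,0,0],[0,0,0],[0,0,0]],"jaw":[85,85,85,85,85,85,85,85,85,85,85,85]}'
python3 -m jog '{"offset":[[0.1,1,0],[0.1,0.8,0],[0,0.1,0],[0,0,0]],"angular":[[0,0,0],[0,0,0],[0,0,0],[0,0,0]],"jaw":[85,85,85,85]}'
python3 - <<'E'
from h import *
snap('wrist','w1'); snap('top','t1')
print(st()[1])
E
```

```text
time: 1.35
tool_pos: [0.4005, -0.0052, 0.2612]
tool_rot: [-0.213, 0.212, -0.674, 0.674]
contact_force: [0.7, -0.3, -0.5]
gripper_width: 0.994
time: 1.75
tool_pos: [0.4105, 0.0883, 0.2609]
tool_rot: [-0.213, 0.214, -0.674, 0.674]
contact_force: [-0.2, -0.0, -0.4]
gripper_width: 0.998
[0.41075876 0.08668973 0.26105375]
```

View pics/w1.png

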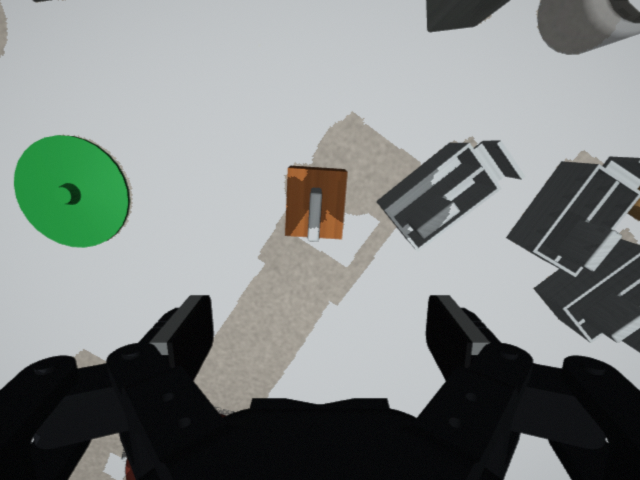

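Run:
```python
from h import *
im,c=load('w1'); crop(im,260,140,120,120,6,'w1a')
s,p,r=st(); print('tcp px',proj(c,p))
```

```text
tcp px [323.46476069 302.31980463]
```

View pics/w1a.png

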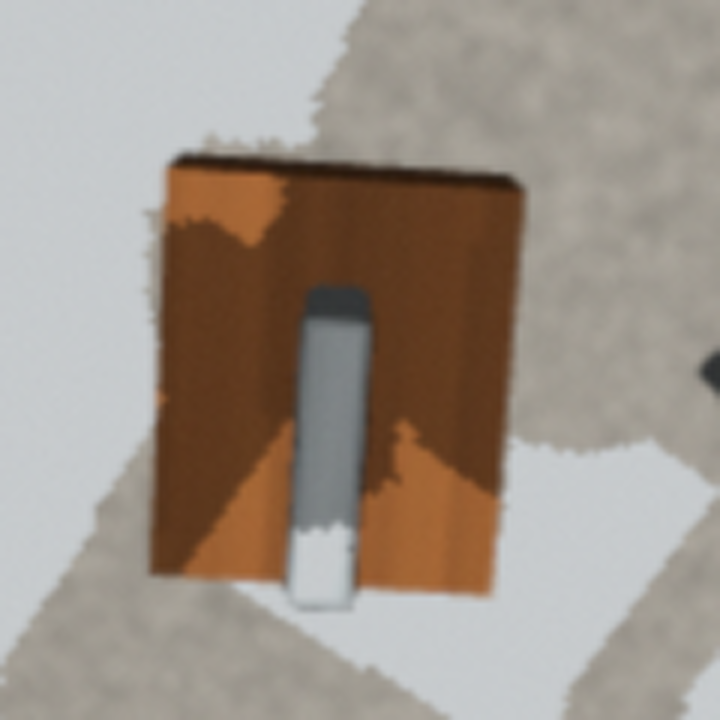

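Run:
```python
from h import *
im,c=load('w1')
f=lambda u,v,z: onz(c,260+u/6,140+v/6,z)
a=f(337,320,.108);b=f(320,606,.108);print('bow',a,b,(a+b)/2,np.linalg.norm(a-b),np.degrees(np.arctan2(*(a-b)[[1,0]])))
P=[f(u,v,.04) for u,v in [(168,166),(523,187),(493,595),(152,575)]]
print('block',np.mean(P,0)); 
for i in range(4):
    d=P[(i+1)%4]-P[i]; print(np.linalg.norm(d),np.degrees(np.arctan2(d[1],d[0])))
# top view
t,ct=load('t1')
crop(t,125,125,200,150,4,'t1a')
s,p,r=st();M=r.as_matrix();print(p,np.degrees(np.arctan2(M[1,2],M[0,2])))
```

```text
bow [0.42966354 0.10531337 0.108     ] [0.39488788 0.08391298 0.108     ] [0.41227571 0.09461318 0.108     ] 0.04083286695898689 31.607474436702923
block [0.41219881 0.0944001  0.04      ]
0.05905218643574454 -58.195814884128445
0.07036637360370794 -147.96601416995642
0.059652323776674884 121.66163123998582
0.07021810959902797 31.54492691696914
[0.41075876 0.08668973 0.26105375] -55.07187210747157
```

```bash
python3 -m jog '{"offset":[[0.8,0,0.5],[0.8,0,0.5],[0.8,0,0],[0.8,0,0],[0.8,0,0],[0,0,0],[0,0,0]],"angular":[[0,0,0],[0,0,0],[0,0,0],[0,0,0],[0,0,0],[0,0,0],[0,0,0]],"jaw":[85,85,85,85,85,85,85]}'
python3 - <<'E'
from h import *
im,c=snap('wrist','w2')
print(st()[1])
E
```

```text
time: 2.55
tool_pos: [0.6112, 0.0853, 0.3101]
tool_rot: [0.211, -0.212, 0.675, -0.675]
contact_force: [0.4, -0.9, 0.4]
gripper_width: 0.992
[0.61065054 0.08576691 0.31098437]
```

View pics/w2.png

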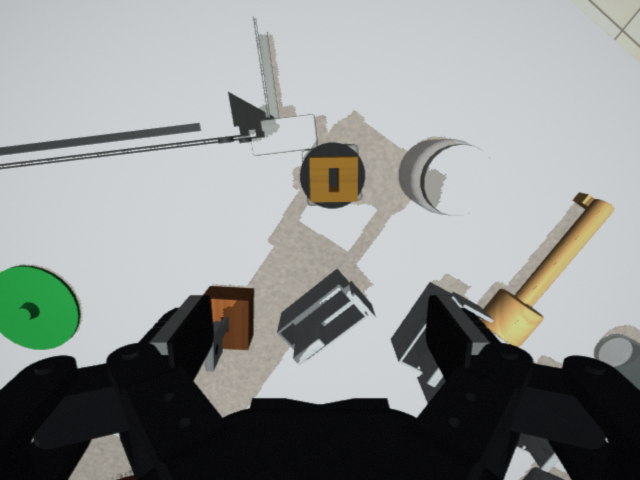

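Run:
```python
from h import *
im,c=load('w2'); crop(im,285,130,100,100,7,'w2a'); crop(im,0,80,320,120,2.5,'w2b')
```

```text
(no output)
```

View pics/w2a.png

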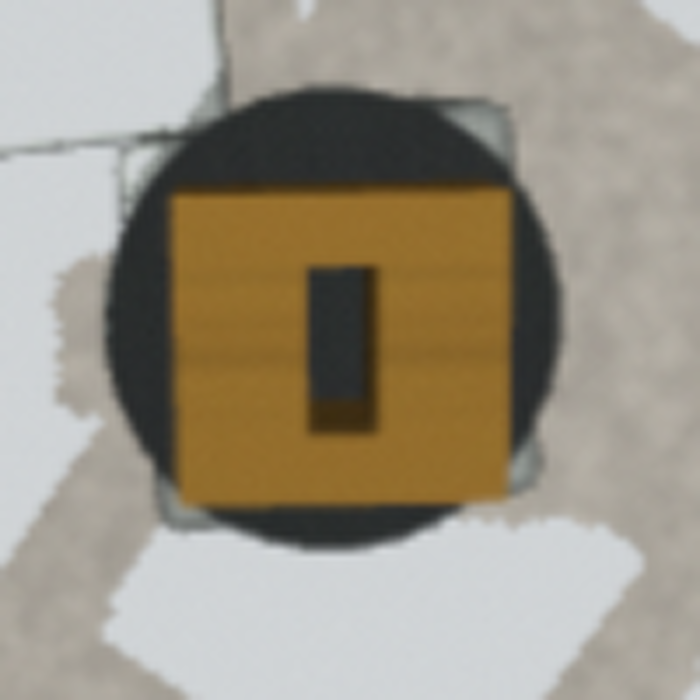

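View pics/w2b.png

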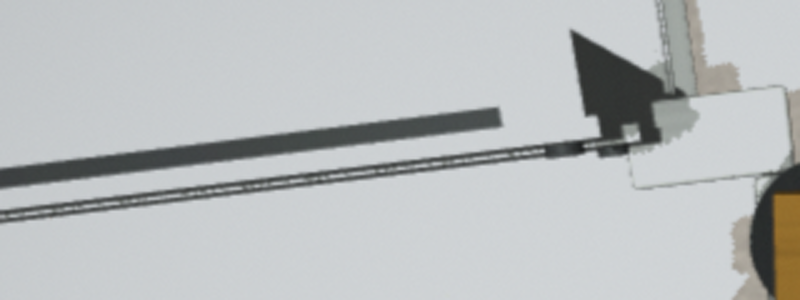

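```bash
python3 - <<'E'
from h import *
im,c=load('w2')
f=lambda u,v,z: onz(c,285+u/7,130+v/7,z)
def q(L,z):
    P=[f(u,v,z) for u,v in L]; print(np.mean(P,0))
    for i in range(4):
        d=P[(i+1)%4]-P[i]; print('  ',np.linalg.norm(d).round(4),np.degrees(np.arctan2(d[1],d[0])).round(1))
q([(308,267),(377,267),(377,434),(308,434)],.165)
q([(171,190),(512,186),(510,497),(178,505)],.165)
E
python3 - <<'E'
from h import *
t,ct=load('t1'); crop(t,135,160,135,110,5.9,'t1a')
E
```

```text
[0.64778776 0.09723172 0.165     ]
   0.0078 -55.2
   0.0188 -144.4
   0.0079 124.8
   0.0188 35.2
[0.64818359 0.09748469 0.165     ]
   0.0381 -54.5
   0.0349 -143.9
   0.0383 126.2
   0.0354 35.7
```

View pics/t1a.png

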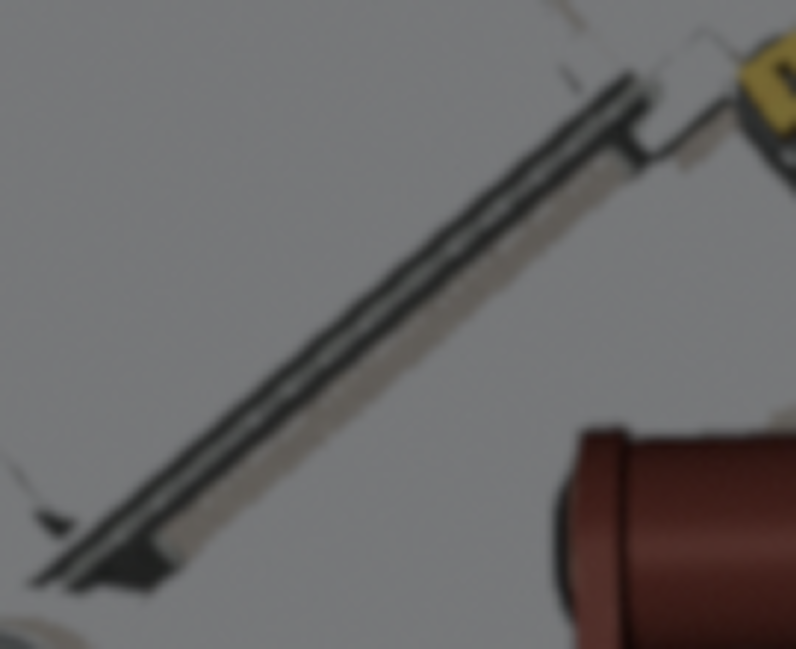

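```bash
python3 -m jog '{"offset":[[-0.8,0.05,0],[-0.8,0.05,0],[-0.8,0.05,0],[-0.8,0.02,-0.4],[-0.77,0,-0.6],[0,0,-0.4],[0,0,0],[0,0,0]],"angular":[[0,0,-0.1],[0,0,-0.1],[0,0,-0.1],[0,0,-0.1],[0,0,-0.13],[0,0,0],[0,0,0],[0,0,0]],"jaw":[45,45,45,45,45,45,45,45]}'
python3 - <<'E'
from h import *
im,c=snap('wrist','w3')
s,p,r=st();M=r.as_matrix();print(p,np.degrees(np.arctan2(M[1,2],M[0,2])),M[:,1])
crop(im,220,180,200,150,4,'w3a')
E
```

```text
time: 3.4
tool_pos: [0.4123, 0.0956, 0.2425]
tool_rot: [-0.194, 0.193, -0.68, 0.68]
contact_force: [-0.6, 0.2, 0.4]
gripper_width: 0.531
[0.41311217 0.09567283 0.24340607] -58.241805749218855 [ 3.43603568e-03  1.19362077e-04 -9.99994090e-01]
```

View pics/w3a.png

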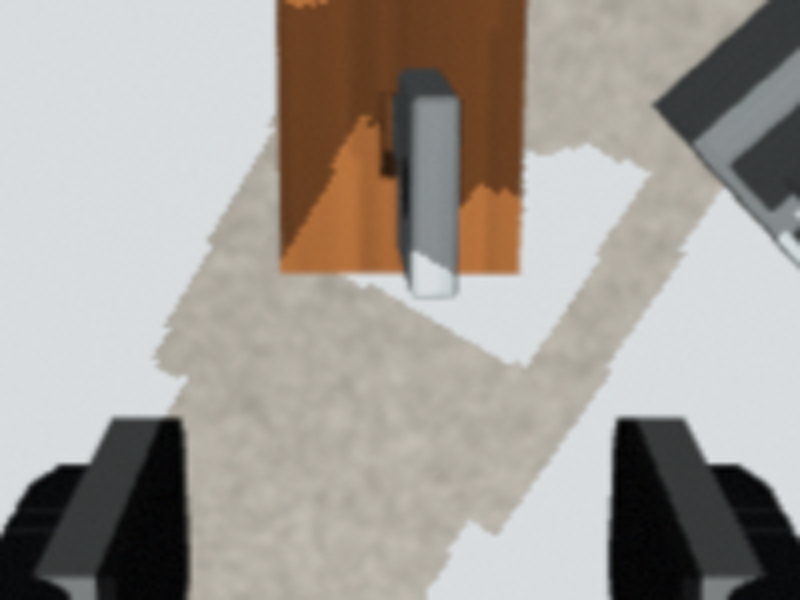

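Run:
```python
from h import *
im,c=load('w3')
f=lambda u,v,z: onz(c,220+u/4,180+v/4,z)
a=f(436,97,.108);b=f(433,297,.108);print('bow',a,b,(a+b)/2,np.linalg.norm(a-b),np.degrees(np.arctan2(*(a-b)[[1,0]])))
a=f(411,200,.108);b=f(458,200,.108);print(np.linalg.norm(a-b))
a=f(278,100,.04);b=f(523,100,.04);print('block',a,b,np.linalg.norm(a-b),(a+b)/2)
a=f(282,272,.04);b=f(519,274,.04);print('front edge mid',(a+b)/2)
s,p,r=st(); print(r.as_matrix().round(4)); print(proj(c,p), proj(c,[p[0],p[1],.108]))
```

```text
bow [0.43304824 0.09977439 0.108     ] [0.3981908  0.07857061 0.108     ] [0.41561952 0.0891725  0.108     ] 0.04080001191002172 31.31215352988826
0.009336148515153015
block [0.40374039 0.12444192 0.04      ] [0.43503447 0.07386409 0.04      ] 0.0594763555693728 [0.41938743 0.09915301 0.04      ]
front edge mid [0.38219752 0.07609184 0.04      ]
[[-8.503e-01  3.400e-03  5.263e-01]
 [-5.263e-01  1.000e-04 -8.503e-01]
 [-3.000e-03 -1.000e+00  1.700e-03]]
[321.03498342 299.94410085] [319.99982554 228.13680764]
```

Run:
```python
from h import *
im,c=snap('wrist','w4')
crop(im,220,150,200,150,4,'w4a')
im,c=snap('scene','s4'); crop(im,310,190,120,100,6,'s4a')
im0=cv2.imread('pics/scene0.png'); crop(im0,310,190,120,100,6,'s0a')
```

```text
(no output)
```

View pics/w4a.png

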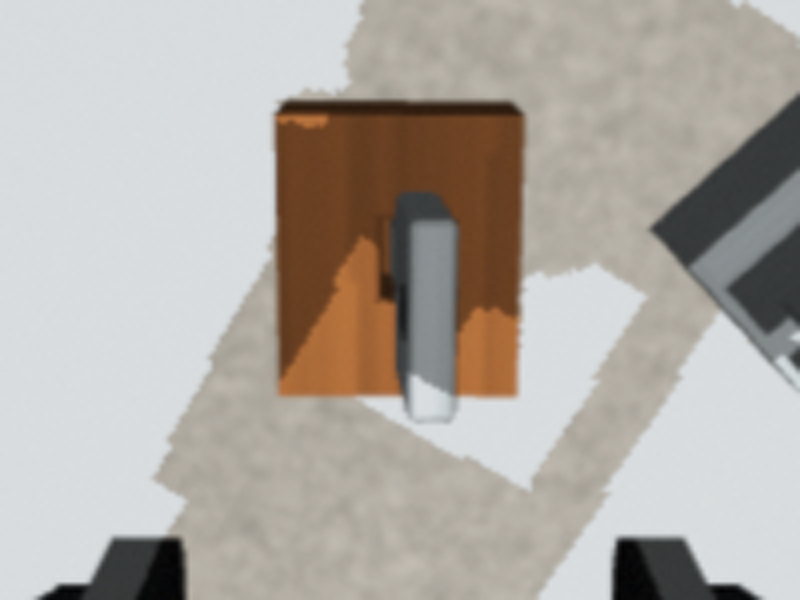

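View pics/s4a.png

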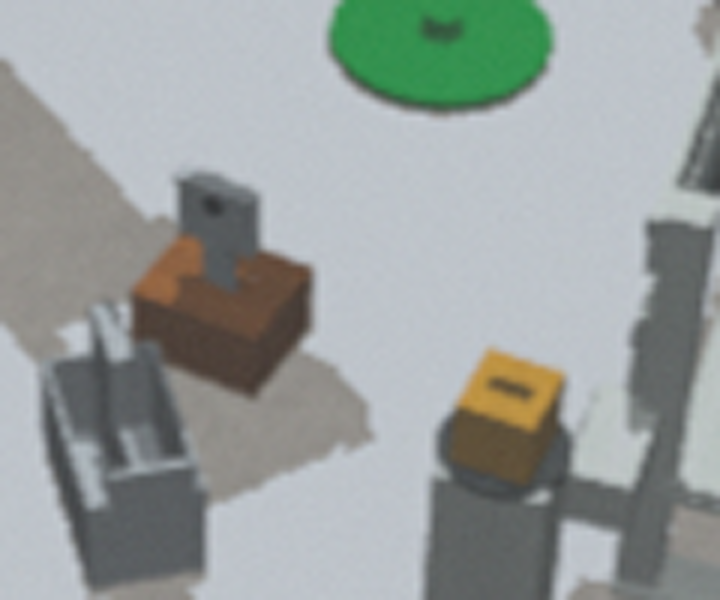

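View pics/s0a.png

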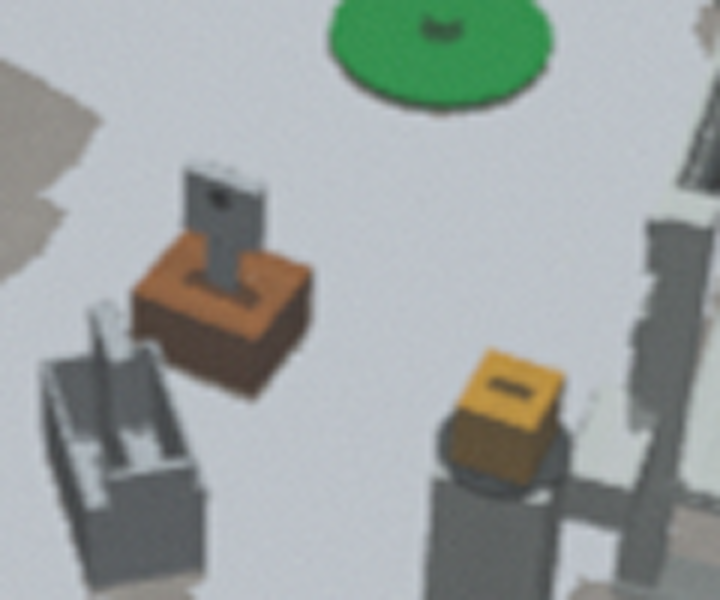

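```bash
python3 -m jog '{"offset":[[-0.02,-0.02,-0.6],[0,0,-0.8],[0,0,-0.8],[0,0,-0.6],[0,0,-0.4],[0,0,-0.24],[0,0,0],[0,0,0]],"angular":[[0,0,0],[0,0,0],[0,0,0],[0,0,0],[0,0,0],[0,0,0],[0,0,0],[0,0,0]],"jaw":[45,45,45,45,45,45,45,45]}'
python3 -m jog '{"offset":[[0,0,0],[0,0,0],[0,0,0],[0,0,0],[0,0,0],[0,0,0],[0,0,0],[0,0,0]],"angular":[[0,0,0],[0,0,0],[0,0,0],[0,0,0],[0,0,0],[0,0,0],[0,0,0],[0,0,0]],"jaw":[30,20,8,4,4,4,4,4]}'
python3 - <<'E'
from h import *
snap('wrist','w5'); im,c=snap('scene','s5'); crop(im,310,170,120,100,6,'s5a')
E
```

```text
time: 4.35
tool_pos: [0.4126, 0.095, 0.0707]
tool_rot: [-0.194, 0.193, -0.68, 0.68]
contact_force: [0.5, -0.1, -0.1]
gripper_width: 0.529
time: 5.15
tool_pos: [0.4123, 0.095, 0.0704]
tool_rot: [-0.194, 0.193, -0.68, 0.68]
contact_force: [-0.3, -0.6, 5.4]
gripper_width: 0.108
```

View pics/w5.png

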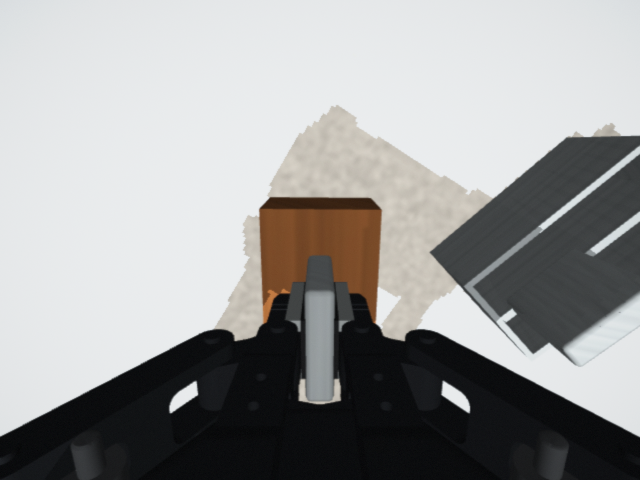

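View pics/s5a.png

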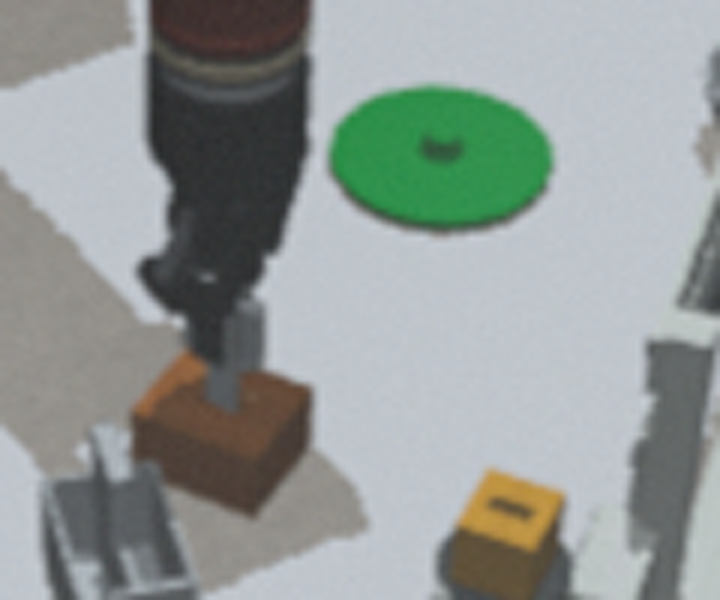

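```bash
python3 -m jog '{"offset":[[0,0,0.2],[0,0,0.4],[0,0,0.6],[0,0,0.8],[0,0,0.8],[0,0,0.8],[0,0,0.4],[0,0,0]],"angular":[[0,0,0],[0,0,0],[0,0,0],[0,0,0],[0,0,0],[0,0,0],[0,0,0],[0,0,0]],"jaw":[4,4,4,4,4,4,4,4]}'
python3 -m jog '{"offset":[[0.6,0,0],[0.8,0,0],[0.8,0,0],[0.8,0,0],[0.7,0,0],[0.6,0.05,0],[0.4,0,0],[0,0,0],[0,0,0]],"angular":[[0,0,0],[0,0,0.1],[0,0,0.1],[0,0,0.1],[0,0,0.1],[0,0,0.1],[0,0,0.1],[0,0,0],[0,0,0]],"jaw":[4,4,4,4,4,4,4,4,4]}'
python3 - <<'E'
from h import *
im,c=snap('wrist','w6'); im,c=snap('scene','s6'); crop(im,340,150,120,140,5,'s6a')
s,p,r=st();M=r.as_matrix();print(p,np.degrees(np.arctan2(M[1,2],M[0,2])),M[:,1])
E
```

```text
time: 6.05
tool_pos: [0.4128, 0.095, 0.2734]
tool_rot: [-0.196, 0.191, -0.68, 0.681]
contact_force: [0.9, -0.5, -1.2]
gripper_width: 0.114
time: 6.95
tool_pos: [0.6451, 0.0974, 0.2668]
tool_rot: [0.213, -0.216, 0.674, -0.673]
contact_force: [-0.4, 0.4, -0.6]
gripper_width: 0.104
[0.64507243 0.09750054 0.26828121] -54.60735367883077 [-2.02860251e-03 -2.58864846e-05 -9.99997942e-01]
```

View pics/w6.png

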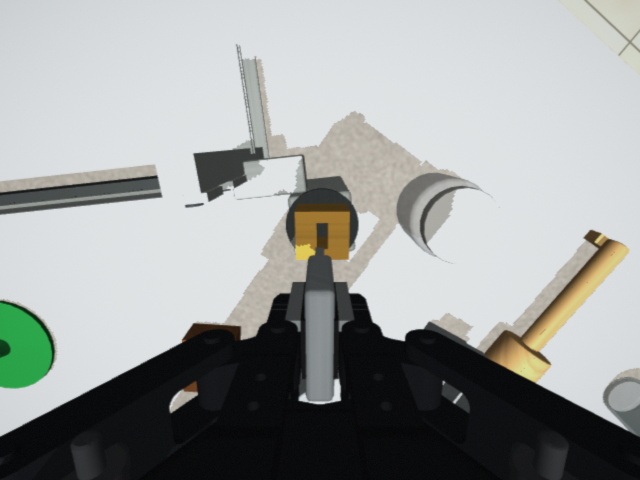

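View pics/s6a.png

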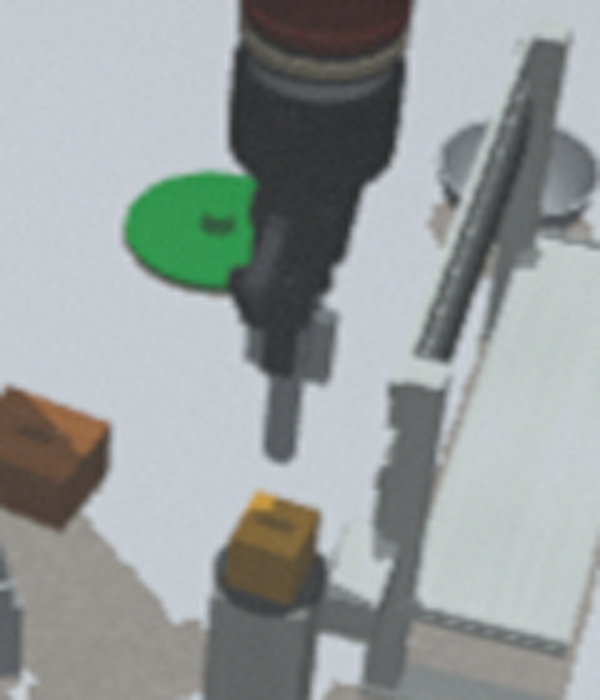

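Run:
```python
from h import *
im,c=load('w6'); crop(im,270,180,100,100,7,'w6a')
```

```text
(no output)
```

View pics/w6a.png

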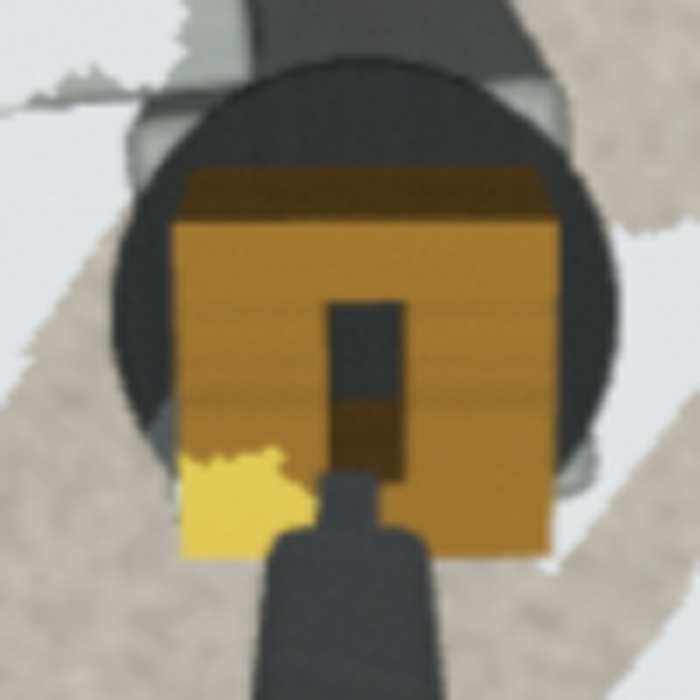

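Run:
```python
from h import *
im,c=load('w6')
f=lambda u,v,z: onz(c,270+u/7,180+v/7,z)
P=[f(*x,.165) for x in [(328,302),(404,302),(406,482),(330,482)]]; print('hole',np.mean(P,0))
P=[f(*x,.165) for x in [(172,222),(558,222),(551,557),(182,557)]]; print('barrel',np.mean(P,0))
s,p,r=st(); print(p)
# tip: pixel of tip mid at z=tcp-0.0624
print('tip', f(349,475,p[2]-.0624), 'pred px', (np.array(proj(c,[p[0],p[1],p[2]-.0624]))-[270,180])*7)
```

```text
hole [0.64773394 0.09728052 0.165     ]
barrel [0.64768625 0.09740458 0.165     ]
[0.64507243 0.09750054 0.26828121]
tip [0.64962155 0.10081123 0.20588121] pred px [349.74076241 538.34854455]
```

```bash
python3 -m jog '{"offset":[[0.055,-0.005,-0.2],[0,0,-0.3],[0,0,-0.2],[0,0,-0.1],[0,0,-0.1],[0,0,-0.1],[0,0,0]],"angular":[[0,0,0],[0,0,0],[0,0,0],[0,0,0],[0,0,0],[0,0,0],[0,0,0]],"jaw":[4,4,4,4,4,4,4]}'
```

```text
time: 7.75
tool_pos: [0.6488, 0.0971, 0.2185]
tool_rot: [0.215, -0.215, 0.674, -0.674]
contact_force: [0.3, -0.6, -0.7]
gripper_width: 0.109
```

```bash
python3 -m jog '{"offset":[[-0.01,0,-0.1],[0,0,-0.1],[0,0,-0.1],[0,0,-0.1],[0,0,-0.08],[0,0,0],[0,0,0]],"angular":[[0,0,0],[0,0,0],[0,0,0],[0,0,0],[0,0,0],[0,0,0],[0,0,0]],"jaw":[4,4,4,4,4,4,4]}'
```

```text
time: 8.45
tool_pos: [0.6486, 0.0972, 0.1951]
tool_rot: [0.215, -0.215, 0.674, -0.674]
contact_force: [0.5, -0.4, -0.1]
gripper_width: 0.107
```

```bash
python3 -m jog '{"offset":[[0,0,-0.04],[0,0,-0.03],[0,0,0],[0,0,0]],"angular":[[0,0,0],[0,0,0],[0,0,0],[0,0,0]],"jaw":[4,4,4,4]}'
```

```text
time: 8.85
tool_pos: [0.6489, 0.0972, 0.1925]
tool_rot: [-0.215, 0.215, -0.674, 0.674]
contact_force: [-0.2, -0.6, 3.0]
gripper_width: 0.112
```

```bash
python3 -m jog '{"offset":[[-0.01,0,-0.02],[0,0,-0.01],[0,0,0],[0,0,0],[0,0,0]],"angular":[[0,0,0],[0,0,0],[0,0,0],[0,0,0],[0,0,0]],"jaw":[4,4,4,4,4]}'
python3 - <<'E'
from h import *
s,p,r=st(); print(s['contact_force'],s['joint_pos'].round(2))
im,c=snap('scene','s7'); crop(im,340,170,120,120,6,'s7a')
E
```

```text
time: 9.35
tool_pos: [0.6489, 0.0972, 0.1924]
tool_rot: [-0.216, 0.214, -0.673, 0.674]
contact_force: [-2.2, 0.6, 6.6]
gripper_width: 0.111
[-2.22072654  0.59526036  6.60138676] [ 0.04  0.15  1.58 -0.    1.41  0.99]
```

View pics/s7a.png

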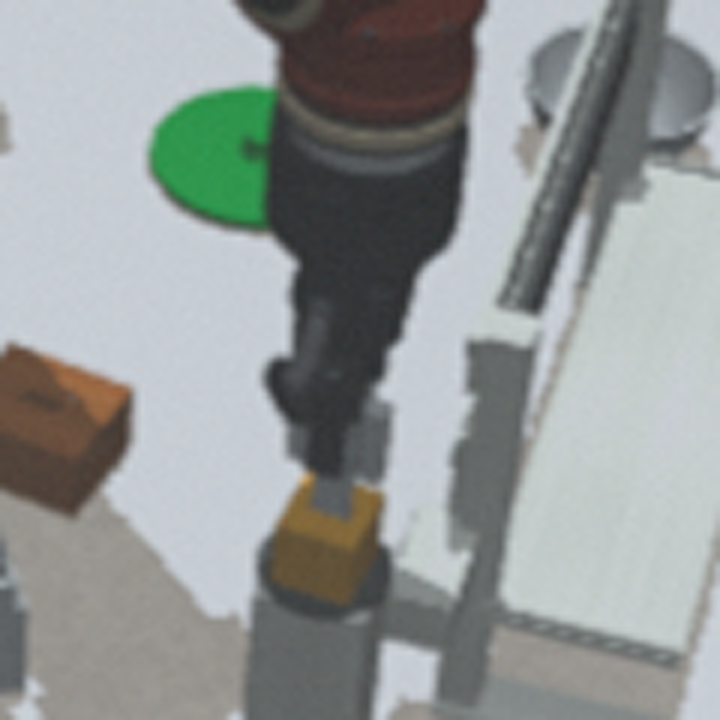

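```bash
python3 -m jog '{"offset":[[0,0,0],[0,0,0],[0,0,0],[0,0,0],[0,0,0],[0,0,0],[0,0,0],[0,0,0],[0,0,0],[0,0,0]],"angular":[[0,0,-0.6],[0,0,-1],[0,0,-1],[0,0,-1],[0,0,-1],[0,0,-1],[0,0,-1],[0,0,-1],[0,0,-1],[0,0,0]],"jaw":[4,4,4,4,4,4,4,4,4,4]}'
python3 - <<'E'
from h import *
s,p,r=st();M=r.as_matrix(); print(s['contact_force'],s['ft_torque'],s['joint_pos'].round(2),np.degrees(np.arctan2(M[1,2],M[0,2])))
E
python3 -m jog '{"offset":[[0,0,0],[0,0,0],[0,0,0],[0,0,0],[0,0,0],[0,0,0],[0,0,0],[0,0,0]],"angular":[[0,0,-0.7],[0,0,-0.7],[0,0,-0.7],[0,0,-0.7],[0,0,-0.6],[0,0,-0.2],[0,0,0],[0,0,0]],"jaw":[4,4,4,4,4,4,4,4]}'
python3 - <<'E'
from h import *
s,p,r=st();M=r.as_matrix(); print(p,s['contact_force'],s['ft_torque'],s['joint_pos'].round(2),np.degrees(np.arctan2(M[1,2],M[0,2])))
E
```

```text
time: 10.4
tool_pos: [0.6491, 0.0976, 0.1925]
tool_rot: [-0.099, 0.101, 0.7, -0.699]
contact_force: [-1.0, 0.9, 6.3]
gripper_width: 0.106
[-0.96697103  0.92070884  6.28478075] [0.18352709 0.14018794 0.02987098] [0.04 0.15 1.58 0.   1.41 1.89] -106.28863250996933
time: 11.2
tool_pos: [0.6491, 0.0974, 0.1925]
tool_rot: [-0.228, 0.23, 0.67, -0.668]
contact_force: [-1.4, 0.1, 6.2]
gripper_width: 0.11
[0.64907409 0.09741156 0.19245605] [-1.41041724  0.10094614  6.21217957] [0.09624409 0.15415279 0.07161391] [0.04 0.15 1.58 0.   1.41 2.27] -127.79514020190486
```

```bash
python3 -m jog '{"offset":[[0,0,0],[0,0,0],[0,0,0],[0,0,0]],"angular":[[0,0,-0.5],[0,0,-0.5],[0,0,-0.2],[0,0,0]],"jaw":[4,4,4,4]}'
python3 - <<'E'
from h import *
s,p,r=st();M=r.as_matrix(); print(p,s['contact_force'],s['ft_torque'],s['joint_pos'].round(2),np.degrees(np.arctan2(M[1,2],M[0,2])))
E
python3 -m jog '{"offset":[[0,0,0],[0,0,0],[0,0,0],[0,0,0]],"angular":[[0,0,-0.4],[0,0,-0.4],[0,0,0],[0,0,0]],"jaw":[4,4,4,4]}'
python3 - <<'E'
from h import *
s,p,r=st();M=r.as_matrix(); print(p,s['contact_force'],s['ft_torque'],s['joint_pos'].round(2),np.degrees(np.arctan2(M[1,2],M[0,2])))
im,c=snap('wrist','w8');im,c=snap('scene','s8'); crop(im,340,140,140,140,5,'s8a')
E
```

```text
time: 11.6
tool_pos: [0.649, 0.0973, 0.1925]
tool_rot: [-0.27, 0.272, 0.654, -0.653]
contact_force: [-1.5, 0.1, 5.6]
gripper_width: 0.109
[0.64902703 0.09732981 0.19245156] [-1.50575916  0.1316564   5.64530126] [0.00994079 0.17698362 0.03371807] [0.04 0.15 1.58 0.   1.41 2.39] -135.01764569644428
time: 12.0
tool_pos: [0.6491, 0.0974, 0.1925]
tool_rot: [-0.296, 0.298, 0.642, -0.641]
contact_force: [-1.6, 0.7, 6.8]
gripper_width: 0.109
[0.6490916  0.09735391 0.19246291] [-1.58030212  0.68046161  6.75605808] [-0.05749836  0.18012179  0.5163952 ] [ 0.04  0.15  1.58 -0.    1.41  2.47] -139.7163223794693
```

View pics/w8.png

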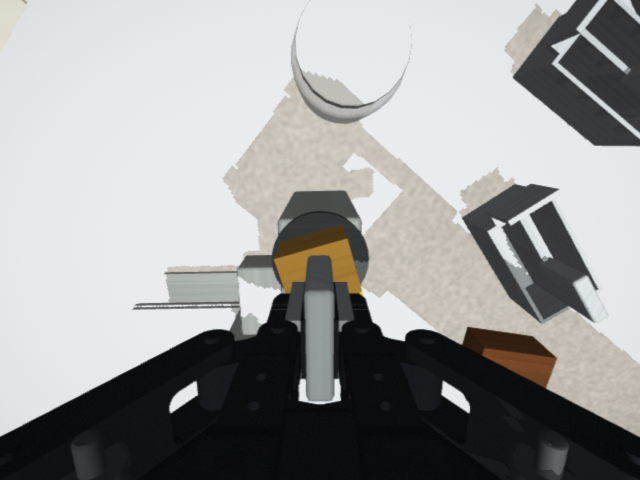

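View pics/s8a.png

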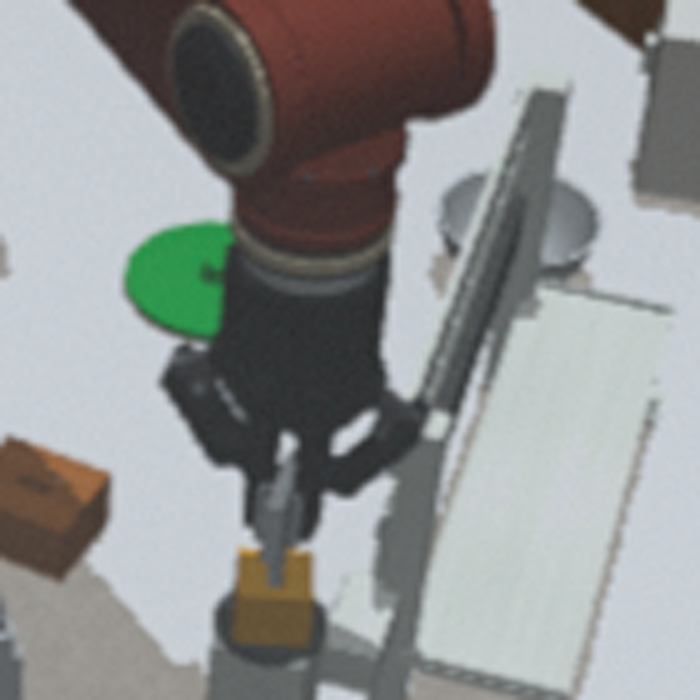

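```bash
python3 -m jog '{"offset":[[0,0,0],[0,0,0],[0,0,0.03],[0,0,0.1],[0,0,0.2],[0,0,0.3],[0,0,0.4],[0,0,0.4],[0,0,0.2],[0,0,0]],"angular":[[0,0,0.7],[0,0,0.7],[0,0,0],[0,0,0],[0,0,0],[0,0,0],[0,0,0],[0,0,0],[0,0,0],[0,0,0]],"jaw":[4,4,4,4,4,4,4,4,4,4]}'
python3 - <<'E'
from h import *
s,p,r=st();M=r.as_matrix(); print(p,s['contact_force'],s['ft_torque'],np.degrees(np.arctan2(M[1,2],M[0,2])),M[:,1])
im,c=snap('wrist','w9');im,c=snap('scene','s9'); crop(im,340,140,140,140,5,'s9a')
E
```

```text
time: 13.1
tool_pos: [0.6491, 0.0969, 0.2751]
tool_rot: [-0.249, 0.252, 0.662, -0.661]
contact_force: [0.3, 0.1, -0.8]
gripper_width: 0.106
[0.64909679 0.09694589 0.27509904] [ 0.2701041   0.06517509 -0.78734307] [-0.06660585  0.0218294  -0.03326513] -131.4276063393666 [ 4.50893706e-03 -4.35356500e-04 -9.99989740e-01]
```

View pics/w9.png

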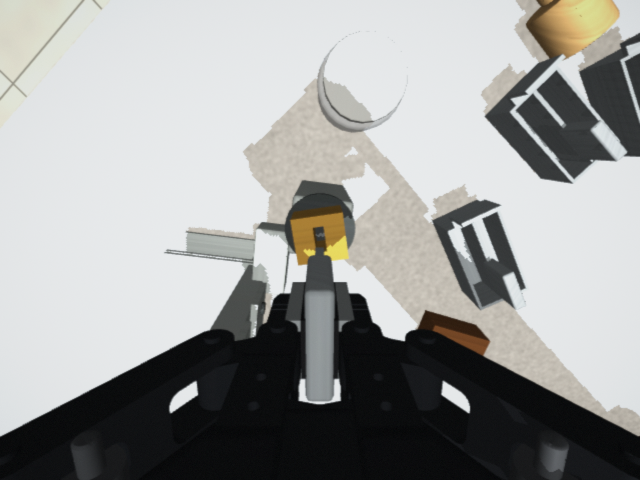

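View pics/s9a.png

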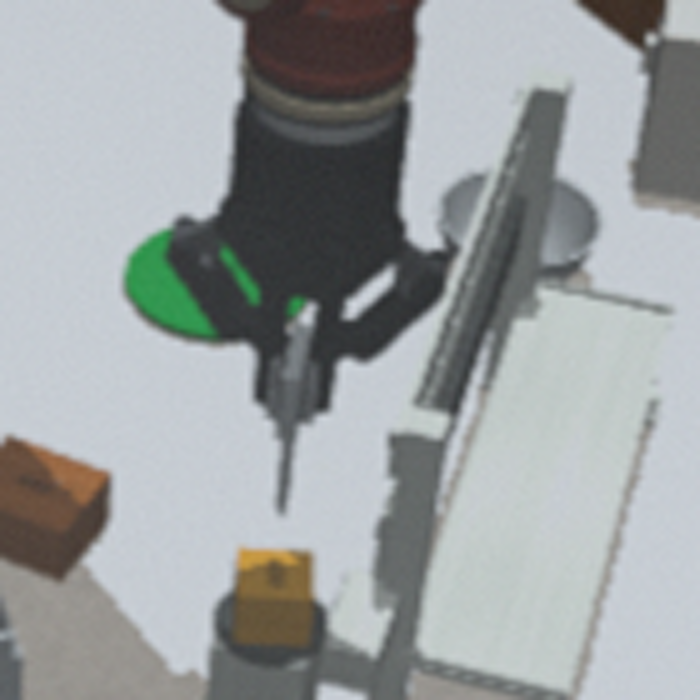

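Run:
```python
from h import *
im,c=load('w9'); crop(im,270,180,100,100,7,'w9a')
```

```text
(no output)
```

View pics/w9a.png

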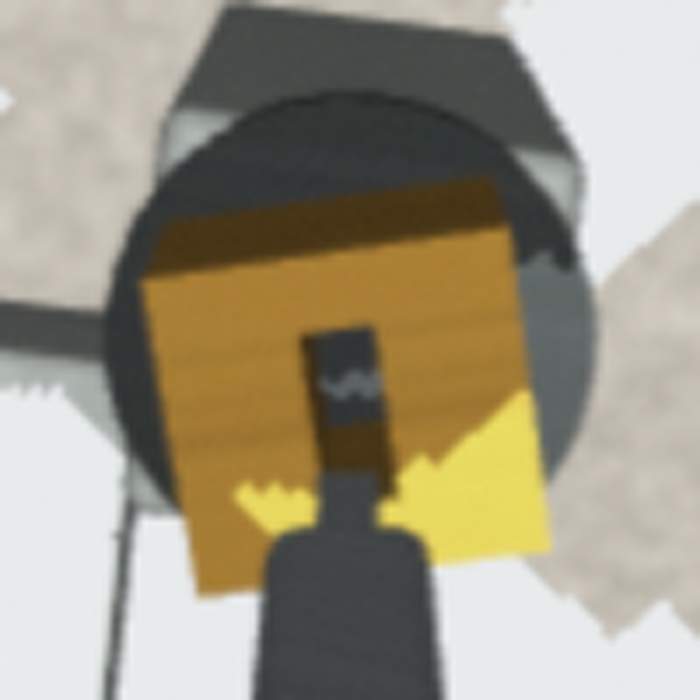

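Run:
```python
from h import *
im,c=load('w9')
f=lambda u,v,z: onz(c,270+u/7,180+v/7,z)
P=[f(*x,.165) for x in [(143,282),(512,228),(551,551),(199,597)]]
print(np.mean(P,0))
for i in range(4):
    d=P[(i+1)%4]-P[i]; print(np.linalg.norm(d).round(4),np.degrees(np.arctan2(d[1],d[0])).round(1))
# post corners top z .13 in w2
im,c=load('w2'); g=lambda u,v,z: onz(c,285+u/7,130+v/7,z)
a=g(512,110,.13);b=g(540,480,.13);print('post edge',np.degrees(np.arctan2(*(a-b)[[1,0]])),np.linalg.norm(a-b))
a=g(122,140,.13);b=g(165,525,.13);print('post edge',np.degrees(np.arctan2(*(a-b)[[1,0]])),np.linalg.norm(a-b))
b=g(170,527,.13);a=g(540,483,.13);print('post edge',np.degrees(np.arctan2(*(a-b)[[1,0]])),np.linalg.norm(a-b))
```

```text
[0.64711399 0.09771586 0.165     ]
0.0382 -122.9
0.035 146.3
0.0377 56.5
0.0346 -32.7
post edge 40.899445569475574 0.04644133597248125
post edge 40.66440471152063 0.04869159061986633
post edge -48.35047692503405 0.0481564153198309
```

```bash
python3 -m jog '{"offset":[[-0.2,0,0],[-0.4,0,0],[-0.45,0,0],[-0.45,0,0],[-0.45,0,0],[-0.45,0,0],[-0.45,0,0],[-0.45,0,0],[-0.45,0,0],[-0.45,-0.02,0],[-0.35,-0.02,0],[-0.18,0,0]],"angular":[[0,0,1],[0,0,1],[0,0,1],[0,0,1],[0,0,1],[0,0,1],[0,0,1],[0,0,1],[0,0,1],[0,0,1],[0,0,1],[0,0,1]],"jaw":[4,4,4,4,4,4,4,4,4,4,4,4]}'
python3 -m jog '{"offset":[[0,0,-0.3],[0,0,-0.3],[0,0,0],[0,0,0]],"angular":[[0,0,0.19],[0,0,0],[0,0,0],[0,0,0]],"jaw":[4,4,4,4]}'
python3 - <<'E'
from h import *
s,p,r=st();M=r.as_matrix(); print(p,s['contact_force'],s['ft_torque'],np.degrees(np.arctan2(M[1,2],M[0,2])),M[:,1])
im,c=snap('wrist','w10'); crop(im,220,150,200,150,4,'w10a'); print(proj(c,[.4123,.0945,.04]))
E
```

```text
time: 14.4
tool_pos: [0.4098, 0.095, 0.2702]
tool_rot: [0.187, -0.189, 0.682, -0.682]
contact_force: [-0.1, -0.5, -0.3]
gripper_width: 0.105
time: 14.8
tool_pos: [0.4112, 0.0951, 0.2401]
tool_rot: [0.192, -0.194, 0.681, -0.68]
contact_force: [0.0, -0.1, -1.0]
gripper_width: 0.115
[0.41122929 0.09510189 0.24013945] [ 0.03628735 -0.14563382 -0.97136676] [ 0.02488465 -0.04166342  0.03308446] -58.32826528646402 [-3.15173909e-03 -1.78722240e-04 -9.99995017e-01]
[321.02952197 211.91160185]
```

View pics/w10a.png

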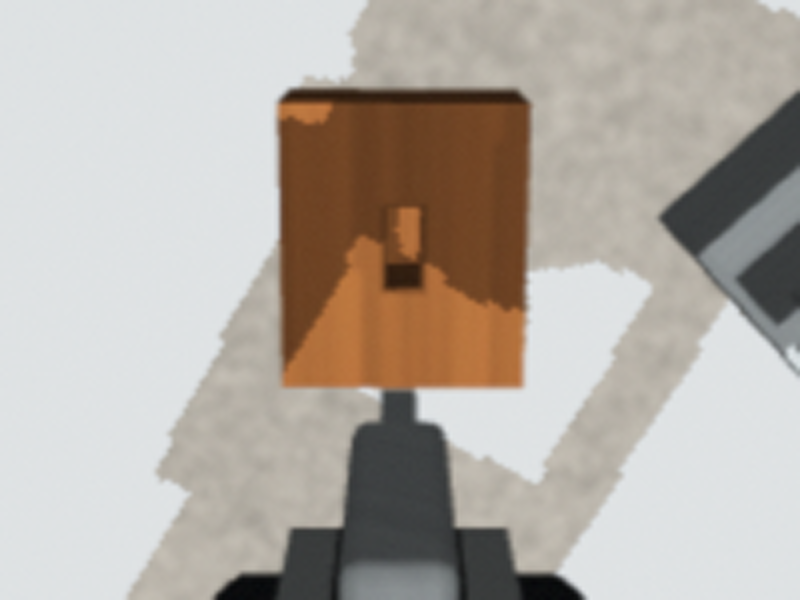

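Run:
```python
from h import *
im,c=load('w10')
f=lambda u,v,z: onz(c,220+u/4,150+v/4,z)
P=[f(*x,.04) for x in [(385,206),(424,206),(423,290),(383,290)]]
print(np.mean(P,0)); s,p,r=st(); print('tip far edge',f(399,390,p[2]-.0624),'center would be',f(399,390,p[2]-.0624)-0.0055*np.array([.85,.526,0]),p)
```

```text
[0.41210924 0.09448865 0.04      ]
tip far edge [0.41603019 0.09825742 0.17868571] center would be [0.41135519 0.09536442 0.17868571] [0.41167931 0.09512481 0.24108571]
```

```bash
python3 -m jog '{"offset":[[0.015,-0.015,-0.6],[0,0,-0.8],[0,0,-0.6],[0,0,-0.5],[0,0,-0.3],[0,0,-0.2],[0,0,-0.2],[0,0,0]],"angular":[[0,0,0],[0,0,0],[0,0,0],[0,0,0],[0,0,0],[0,0,0],[0,0,0],[0,0,0]],"jaw":[4,4,4,4,4,4,4,4]}'
python3 -m jog '{"offset":[[0,0,-0.1],[0,0,-0.07],[0,0,-0.04],[0,0,0],[0,0,0]],"angular":[[0,0,0],[0,0,0],[0,0,0],[0,0,0],[0,0,0]],"jaw":[4,4,4,4,4]}'
```

```text
time: 15.65
tool_pos: [0.412, 0.0944, 0.081]
tool_rot: [0.193, -0.194, 0.68, -0.68]
contact_force: [0.4, 0.5, -0.7]
gripper_width: 0.114
time: 16.15
tool_pos: [0.4125, 0.0944, 0.0715]
tool_rot: [-0.193, 0.193, -0.68, 0.68]
contact_force: [-0.4, 0.0, 0.8]
gripper_width: 0.107
```

Nearly at the floor; press slightly, release, and rise.

```bash
python3 -m jog '{"offset":[[0,0,-0.03],[0,0,0],[0,0,0]],"angular":[[0,0,0],[0,0,0],[0,0,0]],"jaw":[4,4,4]}'
python3 -m jog '{"offset":[[0,0,0],[0,0,0],[0,0,0],[0,0,0],[0,0,0.2],[0,0,0.6],[0,0,0.8],[0,0,1],[0,0,1],[0,0,0.4],[0,0,0]],"angular":[[0,0,0],[0,0,0],[0,0,0],[0,0,0],[0,0,0],[0,0,0],[0,0,0],[0,0,0],[0,0,0],[0,0,0],[0,0,0]],"jaw":[15,40,50,50,50,50,50,50,50,50,50]}'
python3 - <<'E'
from h import *
im,c=snap('wrist','w11'); crop(im,220,150,200,150,4,'w11a'); im,c=snap('scene','s11'); crop(im,310,190,120,100,6,'s11a')
E
```

```text
time: 16.45
tool_pos: [0.4129, 0.0945, 0.0705]
tool_rot: [-0.194, 0.193, -0.68, 0.68]
contact_force: [-1.0, -0.0, 3.0]
gripper_width: 0.109
time: 17.55
tool_pos: [0.4143, 0.0945, 0.2755]
tool_rot: [-0.197, 0.19, -0.679, 0.681]
contact_force: [1.1, 0.1, -0.4]
gripper_width: 0.586
```

View pics/w11a.png

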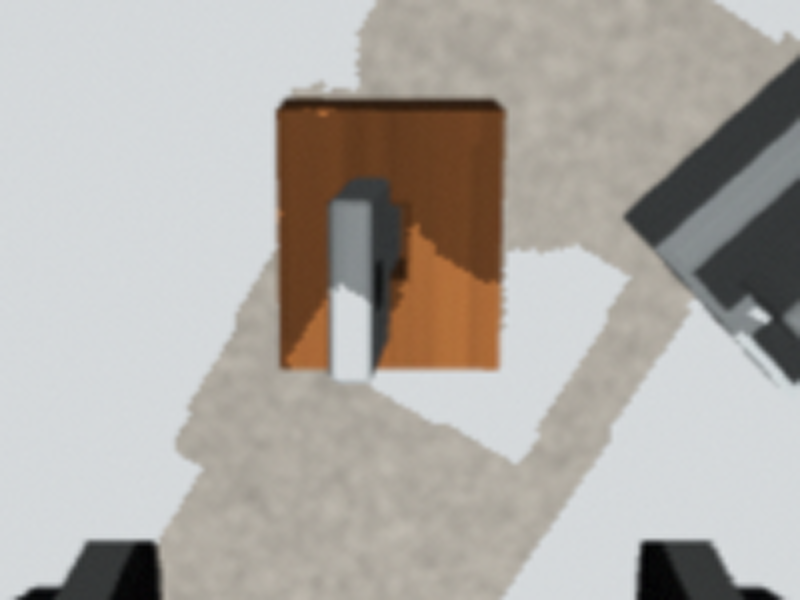

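View pics/s11a.png

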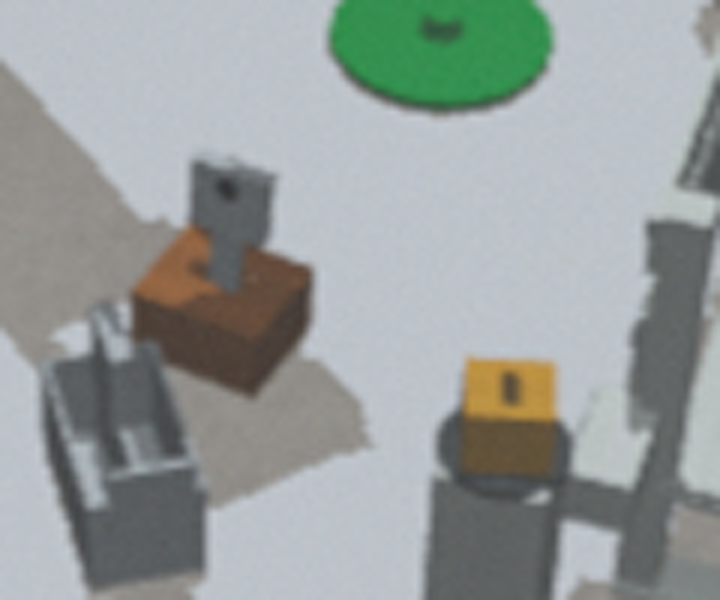

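```bash
python3 -m jog '{"offset":[[0.2,0.4,0.6],[0.3,0.7,0.4],[0.3,0.7,0.4],[0.3,0.7,0],[0.3,0.5,0],[0.2,0.2,0],[0,0,0],[0,0,0]],"angular":[[0,0,0.2],[0,0,0.2],[0,0,0.3],[0,0,0.3],[0,0,0.3],[0,0,0],[0,0,0],[0,0,0]],"jaw":[50,50,50,50,50,50,50,50]}'
python3 - <<'E'
from h import *
im,c=snap('wrist','w12');im,c=snap('top','t12');crop(im,125,160,200,150,4,'t12a')
s,p,r=st();M=r.as_matrix(); print(p,np.degrees(np.arctan2(M[1,2],M[0,2])))
E
```

```text
time: 18.45
tool_pos: [0.4916, 0.254, 0.3374]
tool_rot: [-0.238, 0.241, -0.665, 0.666]
contact_force: [-1.2, 0.8, -0.8]
gripper_width: 0.585
[0.49172765 0.25370794 0.33870117] -50.5070580453151
```

View pics/w12.png

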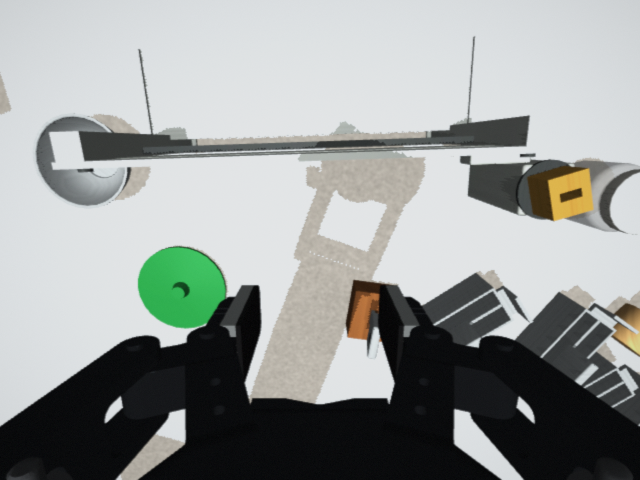

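View pics/t12a.png

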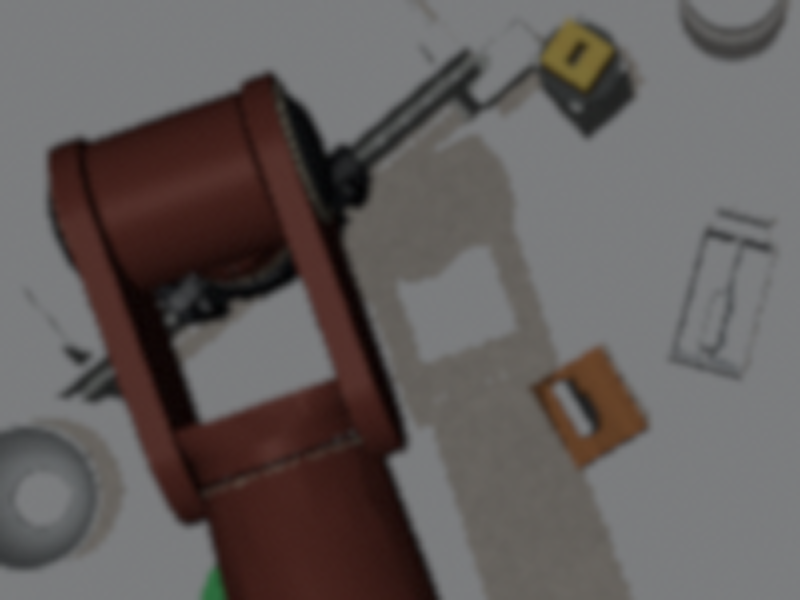

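Run:
```python
from h import *
im,c=load('w12'); crop(im,60,100,130,80,6,'w12a'); crop(im,410,100,130,80,6,'w12b')
```

```text
(no output)
```

View pics/w12a.png

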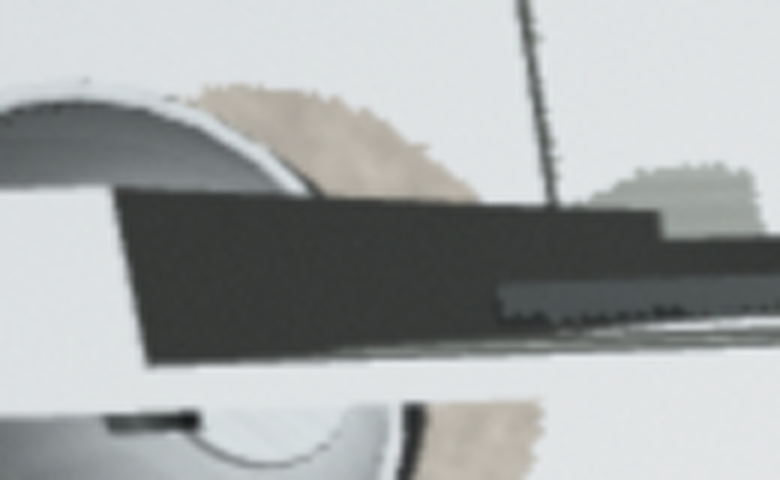

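View pics/w12b.png

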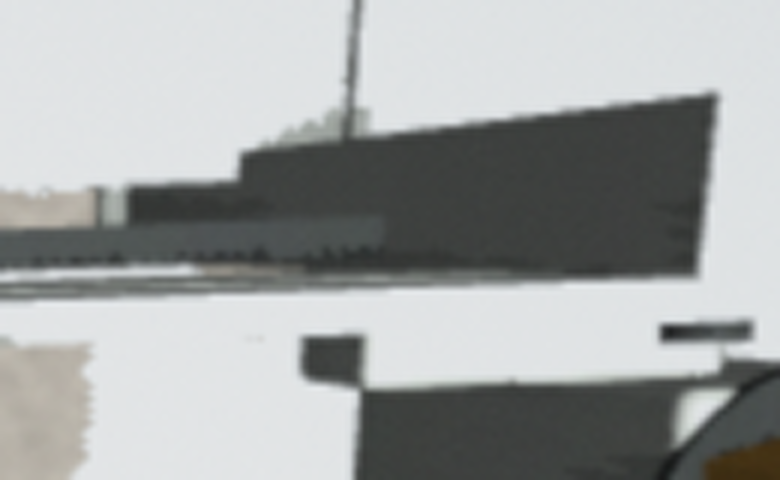

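Run:
```python
from h import *
im,c=load('w12'); print(c[2])
L=[(68.3,169.3),(138.3,167),(417.5,157.2),(527.5,154)]
P=np.array([onz(c,*x,.226) for x in L]); 
B=np.array([onz(c,*x,.226) for x in [(85,160.8),(526.2,145.8)]])
d=P[-1]-P[0]; yaw=np.degrees(np.arctan2(-d[1],-d[0])); print(P,B,yaw-90)
n=np.array([np.cos(np.radians(yaw-90)),np.sin(np.radians(yaw-90))])
print('front x',P[:,:2]@n,'back',B[:,:2]@n)
y=np.array([-n[1],n[0]]); print('y',P[:,:2]@y,B[:,:2]@y)
k=np.array([.6476,.0974]); print('keyhole',k@n,k@y,'-> slot x',k@n+.04,'y',k@y+.23)
# dark bar end in slot / slot inner ends
for u,v,z in [(60+500/6,100+282/6,.17),(410+385/6,100+215/6,.17)]:
    q=onz(c,u,v,z)[:2]; print(q@n,q@y)
```

```text
[0.54269128 0.29661614 0.48001435]
[[0.41664105 0.41954853 0.226     ]
 [0.4490421  0.38277003 0.226     ]
 [0.57736211 0.23775215 0.226     ]
 [0.62705904 0.18091814 0.226     ]] [[0.4291549  0.41347973 0.226     ]
 [0.63016314 0.18572461 0.226     ]] 41.40499746326594
front x [0.5899829  0.58996095 0.59029627 0.5899829 ] back [0.59535519 0.59549003]
y [ 0.03912687 -0.00988829 -0.20352738 -0.27902434] [ 0.02629856 -0.27747222]
keyhole 0.5501527205472281 -0.3552527326770105 -> slot x 0.5901527205472281 y -0.1252527326770105
0.6032418442424295 0.011062103473140406
0.6032124680540225 -0.2645345553864898
```

```bash
python3 -m jog '{"offset":[[0,-0.4,0],[0,-0.6,0],[0,-0.6,0],[0,-0.6,-0.2],[0,-0.6,-0.3],[0,-0.6,-0.3],[0,-0.6,-0.2],[0,-0.6,0],[0,-0.4,0],[0,-0.2,0],[0,0,0],[0,0,0]],"angular":[[0,0,-1],[0,0,-1],[0,0,-1],[0,0,-1],[0,0,-1],[0,0,-1],[0,0,-1],[0,0,-1],[0,0,-1],[0,0,0],[0,0,0],[0,0,0]],"jaw":[50,50,50,50,50,50,50,50,50,50,50,50]}'
python3 - <<'E'
from h import *
im,c=snap('wrist','w13')
s,p,r=st();M=r.as_matrix(); print(p,np.degrees(np.arctan2(M[1,2],M[0,2])),s['joint_pos'].round(2))
E
```

```text
time: 19.75
tool_pos: [0.4922, -0.0052, 0.29]
tool_rot: [-0.088, 0.089, 0.702, -0.701]
contact_force: [-0.2, 0.9, -0.7]
gripper_width: 0.583
[ 0.49223224 -0.00495942  0.28990485] -104.37151474182986 [-0.16 -0.3   1.84  0.    1.6   1.66]
```

View pics/w13.png

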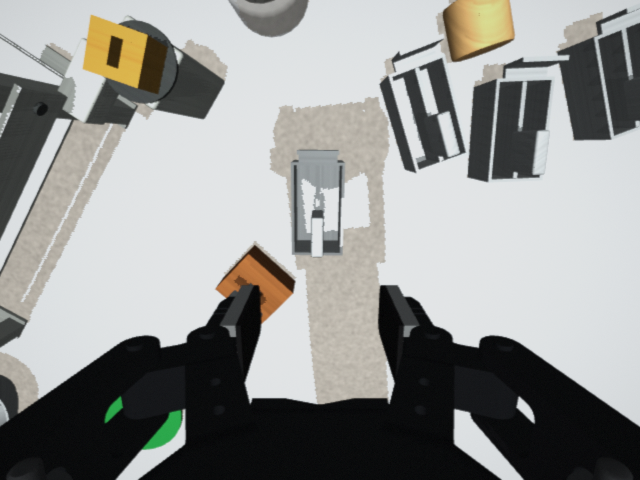

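Run:
```python
from h import *
im,c=load('w13'); crop(im,270,130,100,140,5.5,'w13a')
```

```text
(no output)
```

View pics/w13a.png

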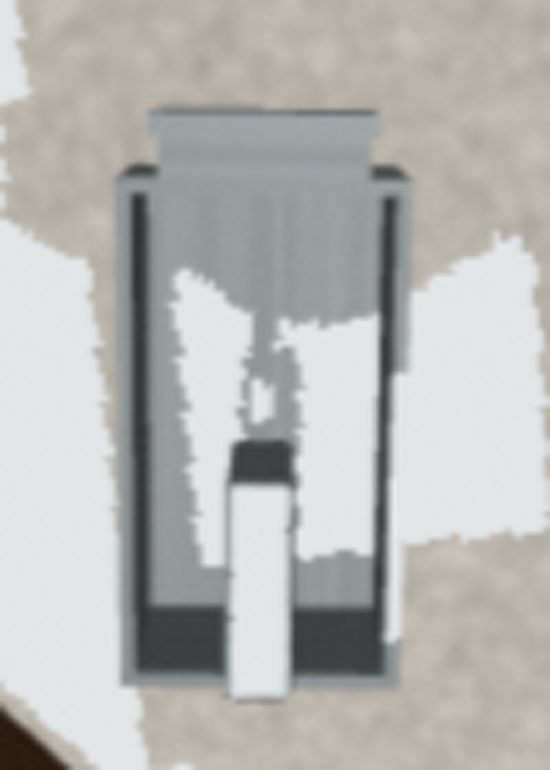

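```bash
cat > bin.py <<'E'
from h import *
def binm(name,x0,y0,s,rim,tab):
    im,c=load(name); f=lambda u,v,z: onz(c,x0+u/s,y0+v/s,z)
    R4=np.array([f(*q,.055) for q in rim]); T4=np.array([f(*q,.095) for q in tab])
    def ax(P): # order: backleft, backright, frontright, frontleft
        d=(P[0]+P[1]-P[2]-P[3])/2; w=(P[1]+P[2]-P[0]-P[3])/2
        return np.degrees(np.arctan2(d[1],d[0])),np.linalg.norm(d),np.linalg.norm(w)
    print('rim',R4.mean(0),ax(R4)); print('tab',T4.mean(0),ax(T4))
    a=np.radians(ax(R4)[0]); n=np.array([np.cos(a),np.sin(a)]); d=(T4.mean(0)-R4.mean(0))[:2]
    print('tab rel rim in bin axes (exp -20,0):',d@n*1e3,(-d[0]*n[1]+d[1]*n[0])*1e3)
    s_,p,r=st();M=r.as_matrix(); print('tcp',p,'jaw',np.degrees(np.arctan2(M[1,2],M[0,2])),'want',ax(R4)[0]-90)
E
python3 - <<'E'
from bin import *
binm('w13',270,130,5.5,[(118,178),(410,178),(400,686),(123,686)],[(229,484),(292,484),(290,698),(230,698)])
E
```

```text
rim [ 0.48915359 -0.00277141  0.055     ] (np.float64(-14.737107093546326), np.float64(0.09964913661623337), np.float64(0.05510064995155885))
tab [0.46994922 0.00243442 0.095     ] (np.float64(-14.606918347180818), np.float64(0.03915441625211959), np.float64(0.010878424514717358))
tab rel rim in bin axes (exp -20,0): -19.89689312625596 0.1492750771089216
tcp [ 0.49223224 -0.00495942  0.28990485] jaw -104.37151474182986 want -104.73710709354633
```

```bash
python3 -m jog '{"offset":[[-0.2,0.07,-0.2],[-0.24,0.075,-0.6],[0,0,-0.8],[0,0,-0.9],[0,0,-0.8],[0,0,-0.6],[0,0,-0.4],[0,0,-0.26],[0,0,0],[0,0,0]],"angular":[[0,0,-0.06],[0,0,0],[0,0,0],[0,0,0],[0,0,0],[0,0,0],[0,0,0],[0,0,0],[0,0,0],[0,0,0]],"jaw":[45,45,45,45,45,45,45,45,45,45]}'
python3 -m jog '{"offset":[[0,0,0],[0,0,0],[0,0,0],[0,0,0],[0,0,0],[0,0,0],[0,0,0]],"angular":[[0,0,0],[0,0,0],[0,0,0],[0,0,0],[0,0,0],[0,0,0],[0,0,0]],"jaw":[30,20,10,5,5,5,5]}'
```

```text
time: 20.8
tool_pos: [0.4711, 0.002, 0.0627]
tool_rot: [-0.09, 0.091, 0.701, -0.701]
contact_force: [0.2, 1.4, -0.2]
gripper_width: 0.527
time: 21.5
tool_pos: [0.4712, 0.0017, 0.0629]
tool_rot: [-0.091, 0.092, 0.701, -0.701]
contact_force: [-1.2, 1.8, 6.2]
gripper_width: 0.129
```

```bash
cat > wp.py <<'E'
from h import *
YAW=np.radians(41.4); N=np.array([np.cos(YAW),np.sin(YAW),0]); Y=np.array([-np.sin(YAW),np.cos(YAW),0]); Z=np.array([0,0,1.])
S=.590*N-.1253*Y+.170*Z
G=np.array([-68.5,0,13.9])  # TCP rel. lip in bin frame, mm
def pose(x,y,z,th,G=G):
    t=np.radians(th); c,s=np.cos(t),np.sin(t)
    lx=c*G[0]+s*G[2]; lz=-s*G[0]+c*G[2]
    P=S+((x+lx)*N+(y+G[1])*Y+(z+lz)*Z)/1e3
    # tool: level: y=-Z, z(jaw)=-Y, x=-N ; rotate about Y by th
    R0=np.stack([-N,-Z,-Y],1); return P,R.from_rotvec(Y*t)*R.from_matrix(R0)
def rows(wps,G=G,cmd=None):
    s,p,r=st() if cmd is None else cmd
    for w in wps:
        P,Q=pose(*w,G=G); d=(P-p)/.05; a=np.degrees((Q*r.inv()).as_rotvec())/6
        print(w,'off',d.round(3).tolist(),'ang',a.round(3).tolist()); p,r=P,Q
def where(G=G):
    s,p,r=st(); M=r.as_matrix(); # bin axes
    x=-M[:,0]; y=-M[:,2]; z=-M[:,1]
    lip=p-(G[0]*x+G[1]*y+G[2]*z)/1e3; L=(lip-S)*1e3
    print('lip slot',(L@N).round(1),(L@Y).round(1),(L@Z).round(1),'tilt',np.degrees(np.arctan2(x@-Z,x@N)).round(2),'yawerr',np.degrees(np.arctan2(x@Y,x@N)).round(2),'roll',np.degrees(y@Z).round(2),'F',s['contact_force'].round(1))
E
python3 - <<'E'
from wp import *
rows([(-60,112,60,0)])
E
```

```text
(-60, 112, 60, 0) off [-2.324, 5.871, 3.619] ang [-0.008, 0.015, 9.372]
```

```bash
python3 -m jog '{"offset":[[0,0,0.2],[0,0,0.5],[0,0,0.7],[0,0.1,0.8],[0,0.3,0.8],[-0.2,0.5,0.6],[-0.3,0.7,0],[-0.3,0.7,0],[-0.3,0.7,0],[-0.3,0.7,0],[-0.3,0.7,0],[-0.3,0.7,0]],"angular":[[0,0,0],[0,0,0],[0,0,0],[0,0,0.4],[0,0,0.8],[0,0,0.9],[0,0,1],[0,0,1],[0,0,1],[0,0,1],[0,0,1],[0,0,1]],"jaw":[5,5,5,5,5,5,5,5,5,5,5,5]}'
python3 -m jog '{"offset":[[-0.2,0.5,0],[-0.1,0.25,0],[0,0,0],[0,0,0]],"angular":[[0,0,0.9],[0,0,0.4],[0,0,0],[0,0,0]],"jaw":[5,5,5,5]}'
python3 - <<'E'
from wp import *
where()
im,c=snap('wrist','w14');im,c=snap('scene','s14')
E
```

```text
time: 22.7
tool_pos: [0.3691, 0.2577, 0.2416]
tool_rot: [-0.207, 0.207, -0.676, 0.676]
contact_force: [0.4, -0.2, -2.3]
gripper_width: 0.132
time: 23.1
tool_pos: [0.3555, 0.2935, 0.2416]
tool_rot: [-0.25, 0.251, -0.661, 0.662]
contact_force: [-0.6, -0.3, -2.1]
gripper_width: 0.132
lip slot -60.8 110.5 57.6 tilt 0.05 yawerr 0.1 roll -0.04 F [-0.6 -0.3 -2.1]
```

View pics/w14.png

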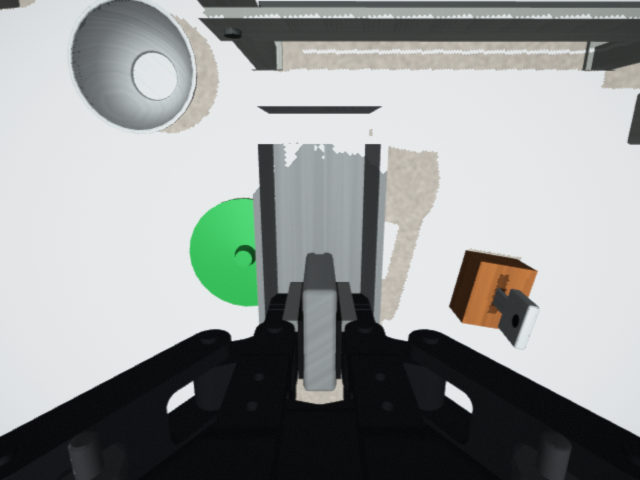

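View pics/s14.png

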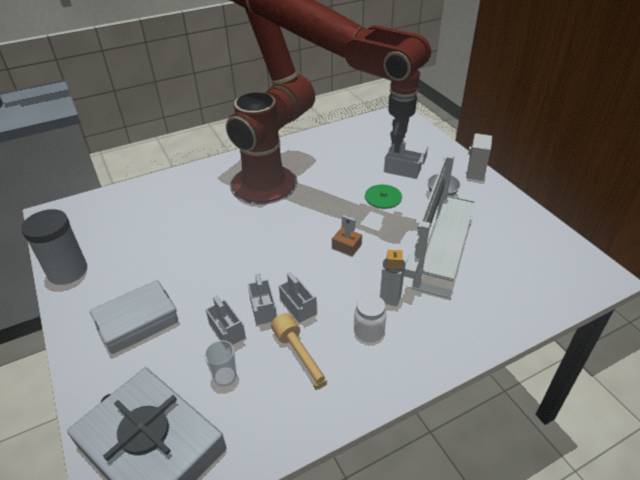

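Run:
```python
from wp import *
wps=[(-62,111,57.6-i*7.4,6*i) for i in range(1,9)]+[(-50,111,-4,48),(-40,111,-2,48),(-33,111,0,48)]
rows(wps)
```

```text
(-62, 111, 50.2, 6) off [-0.007, 0.023, -0.01] ang [-0.656, 0.749, -0.007]
(-62, 111, 42.8, 12) off [0.038, 0.034, -0.011] ang [-0.661, 0.75, 0.0]
(-62, 111, 35.4, 18) off [0.049, 0.043, -0.017] ang [-0.661, 0.75, 0.0]
(-62, 111, 28.0, 24) off [0.059, 0.052, -0.025] ang [-0.661, 0.75, -0.0]
(-62, 111, 20.6, 30) off [0.068, 0.06, -0.033] ang [-0.661, 0.75, -0.0]
(-62, 111, 13.199999999999996, 36) off [0.077, 0.068, -0.044] ang [-0.661, 0.75, 0.0]
(-62, 111, 5.799999999999997, 42) off [0.085, 0.075, -0.055] ang [-0.661, 0.75, 0.0]
(-62, 111, -1.6000000000000014, 48) off [0.091, 0.081, -0.067] ang [-0.661, 0.75, -0.0]
(-50, 111, -4, 48) off [0.18, 0.159, -0.048] ang [0.0, 0.0, 0.0]
(-40, 111, -2, 48) off [0.15, 0.132, 0.04] ang [0.0, 0.0, 0.0]
(-33, 111, 0, 48) off [0.105, 0.093, 0.04] ang [0.0, 0.0, 0.0]
```

```bash
python3 -m jog '{"offset":[[-0.007,0.023,-0.01],[0.038,0.034,-0.01],[0.05,0.043,-0.017],[0.06,0.052,-0.025],[0.068,0.06,-0.033],[0.077,0.068,-0.044],[0.085,0.075,-0.055],[0.091,0.081,-0.067],[0,0,0],[0,0,0]],"angular":[[-0.66,0.75,0],[-0.66,0.75,0],[-0.66,0.75,0],[-0.66,0.75,0],[-0.66,0.75,0],[-0.66,0.75,0],[-0.66,0.75,0],[-0.66,0.75,0],[0,0,0],[0,0,0]],"jaw":[5,5,5,5,5,5,5,5,5,5]}'
python3 - <<'E'
from wp import *
where(); print(st()[0]['joint_pos'].round(2))
im,c=snap('wrist','w15');im,c=snap('scene','s15'); crop(im,350,110,150,120,5,'s15a')
E
```

```text
time: 24.2
tool_pos: [0.379, 0.3153, 0.2281]
tool_rot: [0.04, 0.498, -0.504, 0.705]
contact_force: [-0.2, 0.2, -2.2]
gripper_width: 0.133
lip slot -61.6 111.4 -2.1 tilt 47.94 yawerr 0.19 roll 0.17 F [-0.2  0.2 -2.2]
[ 0.6   0.29  1.5  -0.11  2.17  1.42]
```

View pics/w15.png

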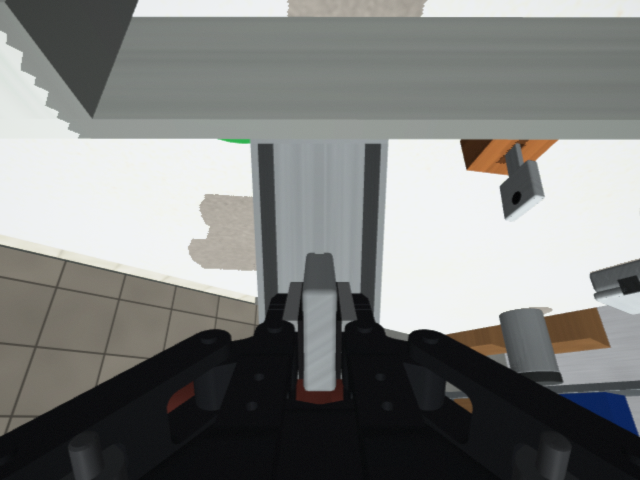

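View pics/s15a.png

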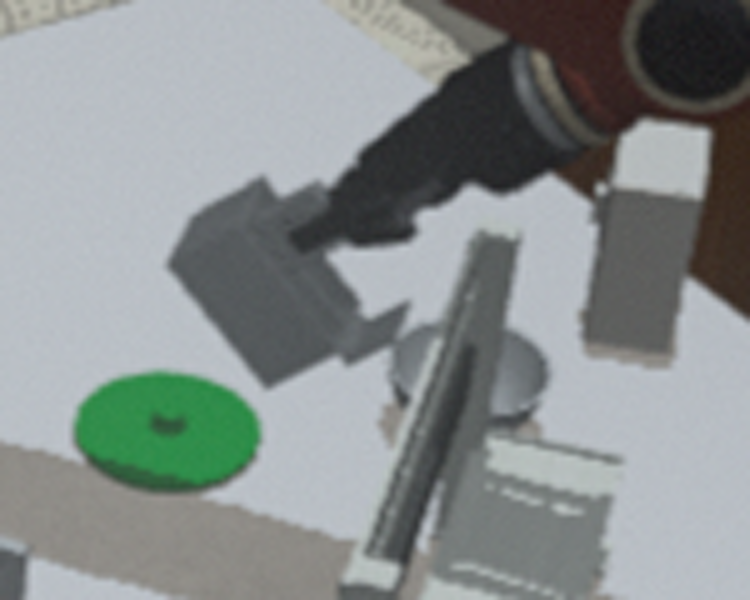

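Run:
```python
from wp import *
from plan import clear
w=[(-50,-4,48),(-42,-2,48),(-35,-1,48),(-30,1,48),(-25,4,48),(-20,8,48),(-15,12,48),(-11,15,48),(-8,15,45),(-6,14.5,39),(-5,13.5,33),(-4,12.5,27),(-3,11,21),(-3,8.8,15),(-3,6.2,9),(-3,4,4),(-2.5,2,1),(-2,0.8,0)]
for a in w: print(a,round(clear(a[0],a[1],np.radians(a[2])),1),end=' ')
print()
rows([(a[0],112,a[1],a[2]) for a in w])
```

```text
(-50, -4, 48) 18.4 (-42, -2, 48) 14.0 (-35, -1, 48) 9.6 (-30, 1, 48) 7.2 (-25, 4, 48) 4.9 (-20, 8, 48) 5.1 (-15, 12, 48) 5.5 (-11, 15, 48) 6.0 (-8, 15, 45) 6.2 (-6, 14.5, 39) 6.6 (-5, 13.5, 33) 6.7 (-4, 12.5, 27) 6.6 (-3, 11, 21) 6.4 (-3, 8.8, 15) 5.2 (-3, 6.2, 9) 3.7 (-3, 4, 4) 2.1 (-2.5, 2, 1) 1.4 (-2, 0.8, 0) 0.8 
(-50, 112, -4, 48) off [0.169, 0.161, -0.076] ang [-0.045, 0.015, -0.007]
(-42, 112, -2, 48) off [0.12, 0.106, 0.04] ang [0.0, 0.0, 0.0]
(-35, 112, -1, 48) off [0.105, 0.093, 0.02] ang [0.0, 0.0, 0.0]
(-30, 112, 1, 48) off [0.075, 0.066, 0.04] ang [0.0, 0.0, 0.0]
(-25, 112, 4, 48) off [0.075, 0.066, 0.06] ang [0.0, 0.0, 0.0]
(-20, 112, 8, 48) off [0.075, 0.066, 0.08] ang [0.0, 0.0, 0.0]
(-15, 112, 12, 48) off [0.075, 0.066, 0.08] ang [0.0, 0.0, 0.0]
(-11, 112, 15, 48) off [0.06, 0.053, 0.06] ang [0.0, 0.0, 0.0]
(-8, 112, 15, 45) off [-0.002, -0.001, -0.039] ang [0.331, -0.375, 0.0]
(-6, 112, 14.5, 39) off [-0.058, -0.051, -0.097] ang [0.661, -0.75, 0.0]
(-5, 112, 13.5, 33) off [-0.066, -0.058, -0.119] ang [0.661, -0.75, -0.0]
(-4, 112, 12.5, 27) off [-0.058, -0.051, -0.13] ang [0.661, -0.75, 0.0]
(-3, 112, 11, 21) off [-0.049, -0.043, -0.149] ang [0.661, -0.75, -0.0]
(-3, 112, 8.8, 15) off [-0.054, -0.048, -0.171] ang [0.661, -0.75, 0.0]
(-3, 112, 6.2, 9) off [-0.044, -0.039, -0.186] ang [0.661, -0.75, 0.0]
(-3, 112, 4, 4) off [-0.028, -0.025, -0.16] ang [0.551, -0.625, 0.0]
(-2.5, 112, 2, 1) off [-0.006, -0.005, -0.111] ang [0.331, -0.375, 0.0]
(-2, 112, 0.8, 0) off [0.004, 0.003, -0.048] ang [0.11, -0.125, 0.0]
```

```bash
python3 -m jog '{"offset":[[0.169,0.161,-0.076],[0.12,0.106,0.04],[0.105,0.093,0.02],[0.075,0.066,0.04],[0,0,0],[0,0,0]],"angular":[[-0.045,0.015,0],[0,0,0],[0,0,0],[0,0,0],[0,0,0],[0,0,0]],"jaw":[5,5,5,5,5,5]}'
python3 - <<'E'
from wp import *
where()
im,c=snap('scene','s16'); crop(im,370,130,120,100,6,'s16a')
im,c=snap('wrist','w16')
E
```

```text
time: 24.9
tool_pos: [0.4019, 0.3373, 0.2302]
tool_rot: [0.041, 0.499, -0.502, 0.706]
contact_force: [0.5, 0.3, -2.1]
gripper_width: 0.129
lip slot -30.1 112.6 -0.1 tilt 48.17 yawerr 0.13 roll 0.02 F [ 0.5  0.3 -2.1]
```

View pics/s16a.png

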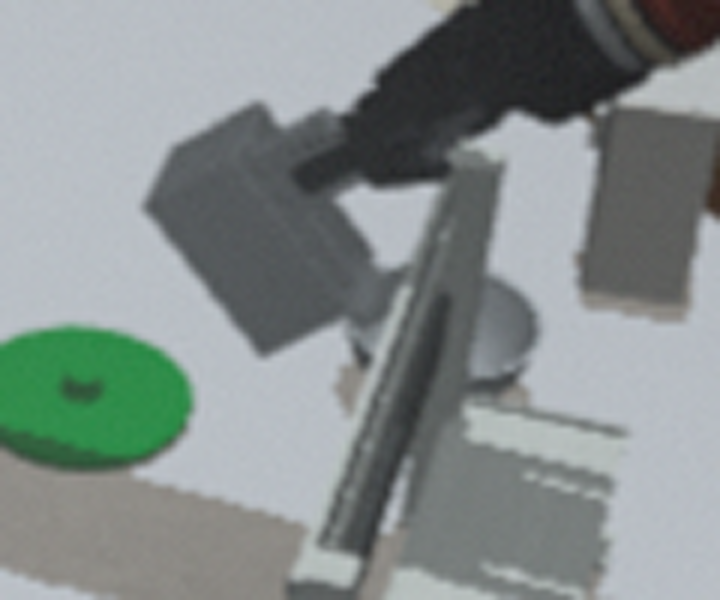

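View pics/w16.png

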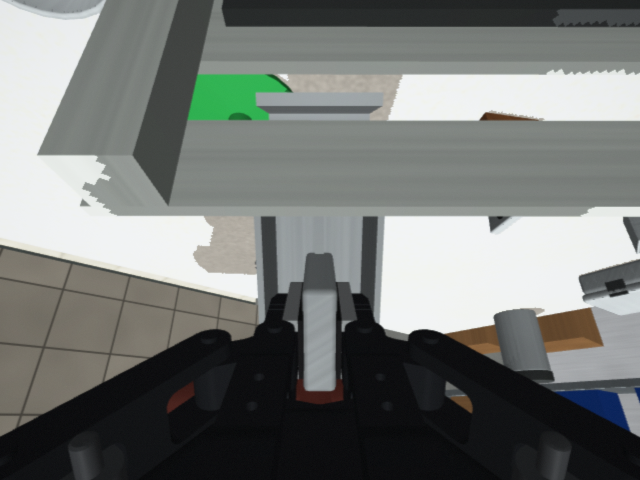

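```bash
python3 -m jog '{"offset":[[0.075,0.066,0.08],[0.075,0.066,0.08],[0.075,0.066,0.08],[0.06,0.053,0.06],[0,0,0],[0,0,0]],"angular":[[0,0,0],[0,0,0],[0,0,0],[0,0,0],[0,0,0],[0,0,0]],"jaw":[5,5,5,5,5,5]}'
python3 - <<'E'
from wp import *
where()
im,c=snap('wrist','w17')
E
```

```text
time: 25.6
tool_pos: [0.4163, 0.3499, 0.245]
tool_rot: [0.041, 0.499, -0.501, 0.706]
contact_force: [0.4, 0.1, -1.0]
gripper_width: 0.129
lip slot -11.0 112.6 14.6 tilt 48.19 yawerr 0.12 roll 0.02 F [ 0.4  0.1 -1. ]
```

View pics/w17.png

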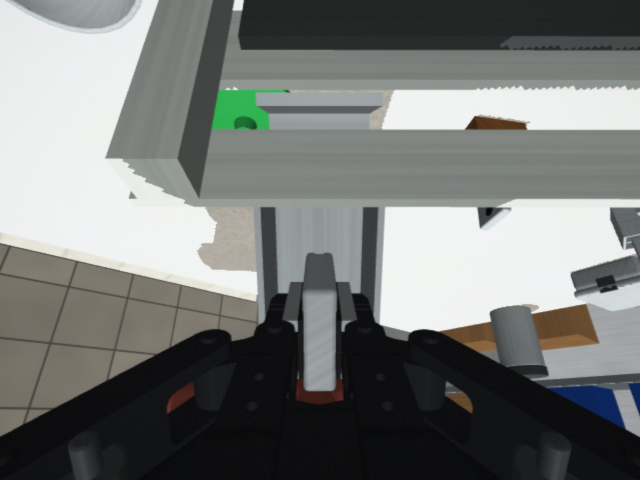

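```bash
python3 -m jog '{"offset":[[0,0,-0.035],[-0.058,-0.051,-0.097],[-0.066,-0.058,-0.119],[-0.058,-0.051,-0.13],[-0.049,-0.043,-0.149],[0,0,0],[0,0,0]],"angular":[[0.331,-0.375,0],[0.661,-0.75,0],[0.661,-0.75,0],[0.661,-0.75,0],[0.661,-0.75,0],[0,0,0],[0,0,0]],"jaw":[5,5,5,5,5,5,5]}'
python3 - <<'E'
from wp import *
where()
rows([(-3,112,8.8,15),(-3,112,6.2,9),(-3,112,4,4),(-2.5,112,2,1),(-2,112,.8,0)])
im,c=snap('wrist','w18')
E
```

```text
time: 26.35
tool_pos: [0.4042, 0.3393, 0.2187]
tool_rot: [-0.124, 0.368, -0.603, 0.696]
contact_force: [0.2, 0.3, -1.4]
gripper_width: 0.131
lip slot -3.6 112.6 10.8 tilt 21.3 yawerr 0.08 roll -0.03 F [ 0.2  0.3 -1.4]
(-3, 112, 8.8, 15) off [-0.04, -0.05, -0.175] ang [0.698, -0.784, -0.015]
(-3, 112, 6.2, 9) off [-0.044, -0.039, -0.186] ang [0.661, -0.75, 0.0]
(-3, 112, 4, 4) off [-0.028, -0.025, -0.16] ang [0.551, -0.625, 0.0]
(-2.5, 112, 2, 1) off [-0.006, -0.005, -0.111] ang [0.331, -0.375, 0.0]
(-2, 112, 0.8, 0) off [0.004, 0.003, -0.048] ang [0.11, -0.125, 0.0]
```

View pics/w18.png

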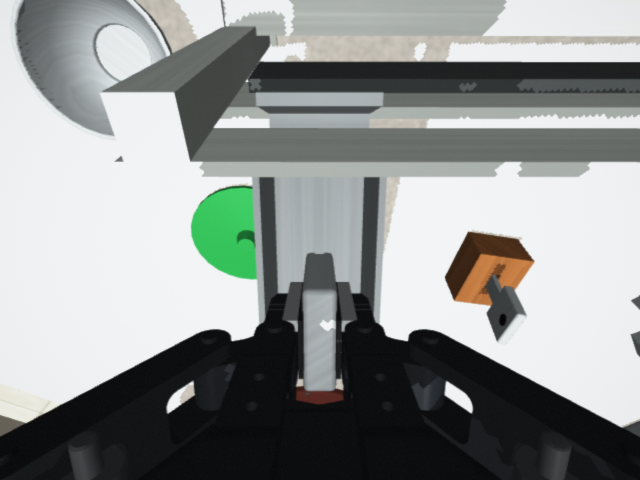

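```bash
python3 -m jog '{"offset":[[-0.04,-0.045,-0.175],[-0.044,-0.039,-0.186],[-0.028,-0.025,-0.16],[-0.006,-0.005,-0.111],[0.004,0.003,-0.04],[0,0,0],[0,0,0]],"angular":[[0.69,-0.78,0],[0.661,-0.75,0],[0.551,-0.625,0],[0.331,-0.375,0],[0.11,-0.125,0],[0,0,0],[0,0,0]],"jaw":[5,5,5,5,5,5,5]}'
python3 - <<'E'
from wp import *
where()
im,c=snap('wrist','w19'); im,c=snap('scene','s19'); crop(im,370,130,120,100,6,'s19a')
E
```

```text
time: 27.1
tool_pos: [0.3995, 0.3345, 0.1851]
tool_rot: [-0.25, 0.25, -0.661, 0.662]
contact_force: [0.5, 0.7, -0.9]
gripper_width: 0.131
lip slot -0.7 112.1 1.2 tilt 0.02 yawerr 0.08 roll -0.05 F [ 0.5  0.7 -0.9]
```

View pics/w19.png

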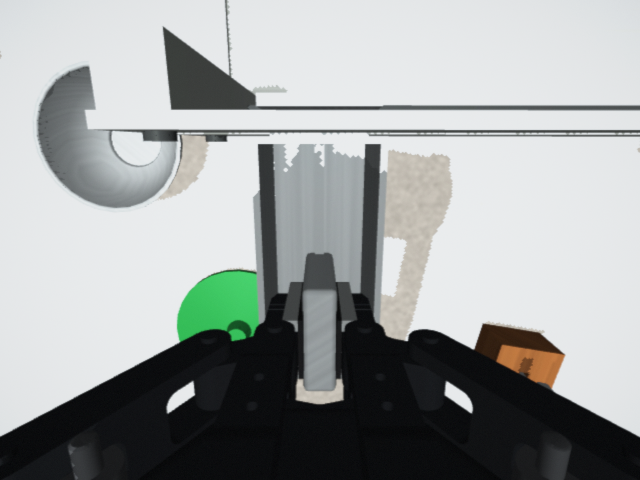

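View pics/s19a.png

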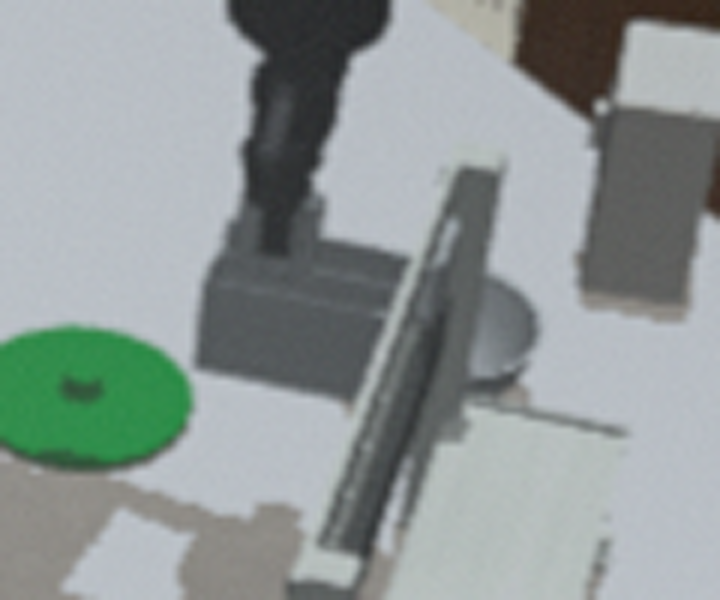

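```bash
python3 -m jog '{"offset":[[0,0,-0.03],[0,0,0],[0,0,0]],"angular":[[0,0,0],[0,0,0],[0,0,0]],"jaw":[5,5,5]}'
python3 -m jog '{"offset":[[0,0,0],[0,0,0],[0,0,0],[0,0,0.1],[0,0,0.4],[0,0,0.6],[-0.2,-0.2,0.6],[-0.2,-0.2,0.4],[0,0,0],[0,0,0]],"angular":[[0,0,0],[0,0,0],[0,0,0],[0,0,0],[0,0,0],[0,0,0],[0,0,0],[0,0,0],[0,0,0],[0,0,0]],"jaw":[15,30,40,40,40,40,40,40,40,40]}'
python3 - <<'E'
from wp import *
im,c=snap('wrist','w20'); im,c=snap('scene','s20'); crop(im,370,130,120,100,6,'s20a')
im,c=snap('top','t20'); crop(im,125,125,200,150,4,'t20a'); crop(im,280,125,200,150,4,'t20b')
E
```

```text
time: 27.5
tool_pos: [0.3994, 0.3345, 0.1838]
tool_rot: [-0.251, 0.25, -0.661, 0.661]
contact_force: [1.5, 0.3, 0.7]
gripper_width: 0.129
time: 28.5
tool_pos: [0.3791, 0.3142, 0.2886]
tool_rot: [-0.251, 0.25, -0.661, 0.661]
contact_force: [-0.2, 0.3, -0.4]
gripper_width: 0.468
```

View pics/w20.png

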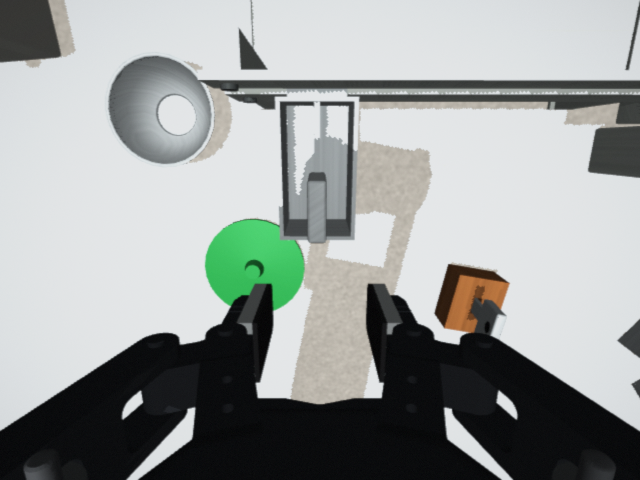

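View pics/s20a.png

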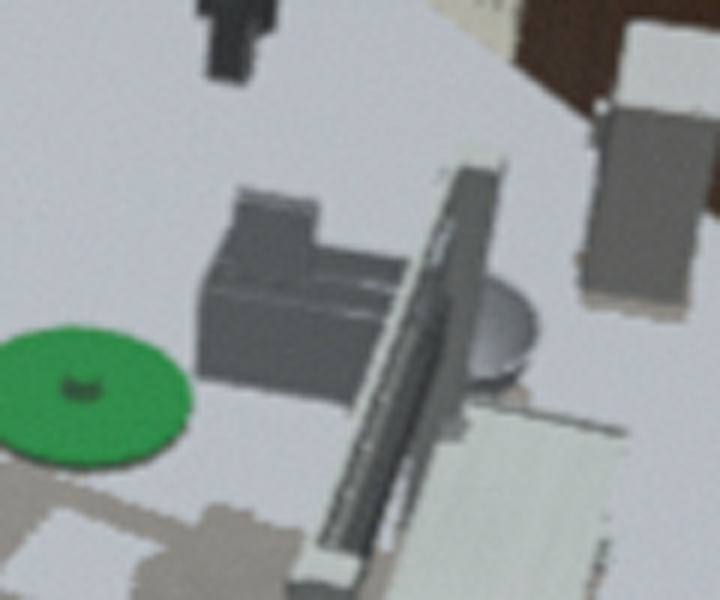

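View pics/t20b.png

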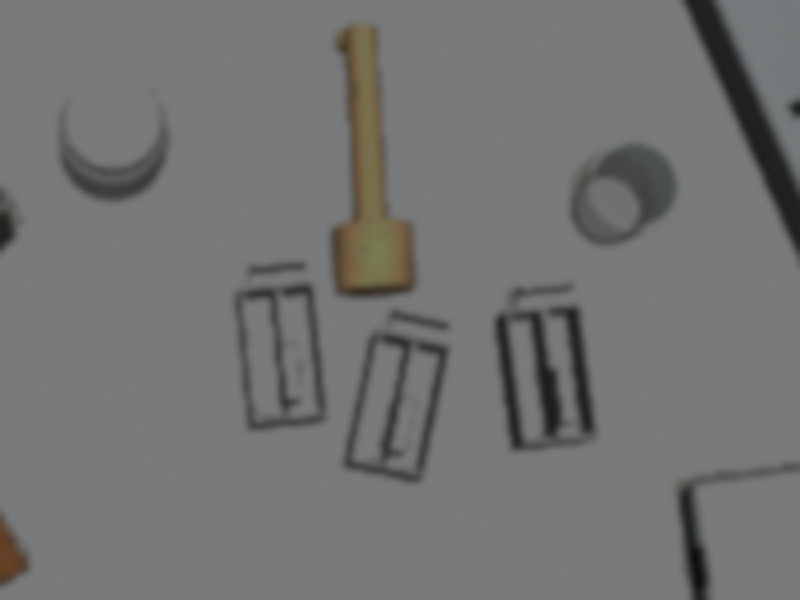

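```bash
python3 -m jog '{"offset":[[0.1,-0.4,0],[0.3,-0.8,0],[0.3,-0.8,0],[0.3,-0.9,0],[0.3,-0.9,0],[0.3,-0.9,0],[0.3,-0.9,0],[0.3,-0.9,0],[0.3,-0.9,0],[0.3,-0.8,0],[0.2,-0.5,0],[0.2,-0.2,0]],"angular":[[0,0,-0.2],[0,0,-0.6],[0,0,-0.6],[0,0,-0.6],[0,0,-0.6],[0,0,-0.6],[0,0,-0.6],[0,0,-0.6],[0,0,-0.6],[0,0,-0.6],[0,0,-0.6],[0,0,0]],"jaw":[45,45,45,45,45,45,45,45,45,45,45,45]}'
python3 -m jog '{"offset":[[0,0,0],[0,0,0],[0,0,0]],"angular":[[0,0,0],[0,0,0],[0,0,0]],"jaw":[45,45,45]}'
python3 - <<'E'
from h import *
im,c=snap('wrist','w21'); crop(im,260,120,110,150,5,'w21a')
E
```

```text
time: 29.85
tool_pos: [0.5389, -0.133, 0.2862]
tool_rot: [0.025, -0.026, 0.707, -0.707]
contact_force: [0.6, -0.0, 0.1]
gripper_width: 0.531
time: 30.15
tool_pos: [0.5387, -0.1294, 0.2882]
tool_rot: [-0.027, 0.027, -0.706, 0.707]
contact_force: [0.2, -0.2, 0.0]
gripper_width: 0.528
```

View pics/w21a.png

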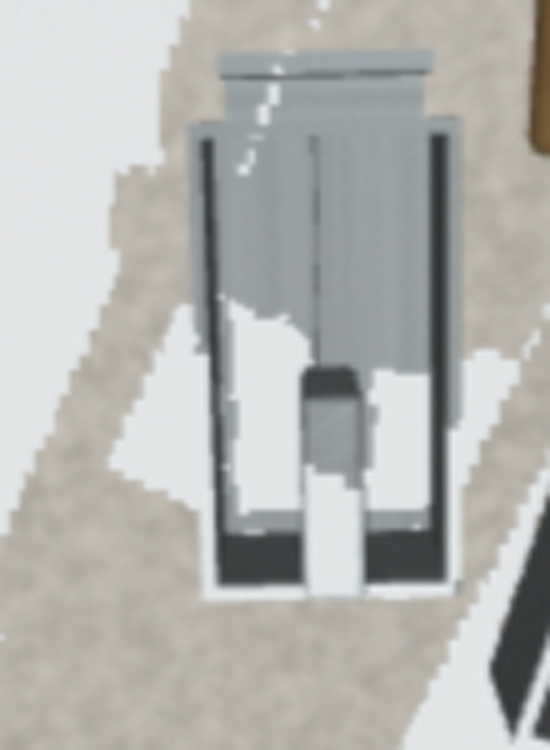

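View pics/w21.png

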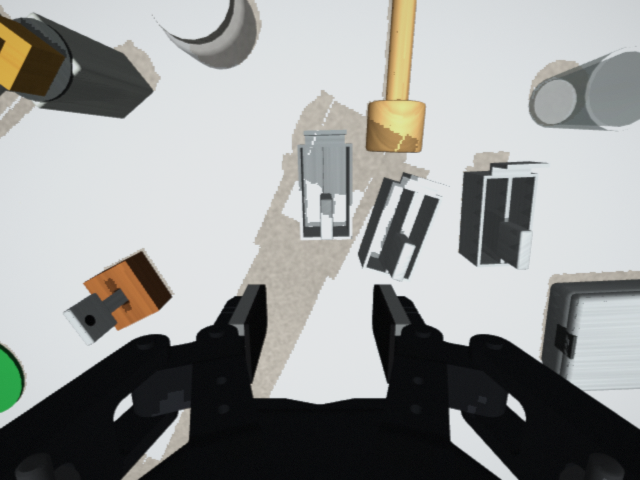

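Run:
```python
from bin import *
binm('w21',260,120,5,[(190,124),(461,118),(457,597),(205,600)],[(302,398),(362,397),(363,597),(304,598)])
```

```text
rim [ 0.55354499 -0.13497672  0.055     ] (np.float64(5.3515828058237345), np.float64(0.10008767184027896), np.float64(0.0547604196700552))
tab [ 0.53405746 -0.13672622  0.095     ] (np.float64(5.147192735713802), np.float64(0.038975737084808684), np.float64(0.011364783728410384))
tab rel rim in bin axes (exp -20,0): -19.56575541809293 0.07567187843163171
tcp [ 0.53873663 -0.12949678  0.2883902 ] jaw -85.58712393731378 want -84.64841719417626
```

```bash
python3 -m jog '{"offset":[[-0.095,-0.145,-0.3],[0,0,-0.6],[0,0,-0.9],[0,0,-0.9],[0,0,-0.8],[0,0,-0.5],[0,0,-0.3],[0,0,-0.2],[0,0,0],[0,0,0]],"angular":[[0,0,0.15],[0,0,0],[0,0,0],[0,0,0],[0,0,0],[0,0,0],[0,0,0],[0,0,0],[0,0,0],[0,0,0]],"jaw":[38,38,38,38,38,38,38,38,38,38]}'
python3 - <<'E'
from h import *
print(st()[1])
E
python3 -m jog '{"offset":[[0,0,0],[0,0,0],[0,0,0],[0,0,0],[0,0,0],[0,0,0],[0,0,0]],"angular":[[0,0,0],[0,0,0],[0,0,0],[0,0,0],[0,0,0],[0,0,0],[0,0,0]],"jaw":[30,20,10,5,5,5,5]}'
```

```text
time: 31.2
tool_pos: [0.5353, -0.1384, 0.0649]
tool_rot: [-0.033, 0.031, -0.706, 0.707]
contact_force: [-0.6, 0.4, -0.7]
gripper_width: 0.446
[ 0.53526499 -0.13838787  0.06492286]
time: 31.9
tool_pos: [0.5347, -0.1383, 0.0642]
tool_rot: [-0.033, 0.031, -0.706, 0.707]
contact_force: [-2.0, 1.9, 6.7]
gripper_width: 0.133
```

Run:
```python
from wp import *
rows([(-60,37,60,0)],G=np.array([-69,0,15.2]))
```

```text
(-60, 37, 60, 0) off [-2.609, 7.538, 3.62] ang [0.005, 0.019, 6.036]
```

```bash
python3 -m jog '{"offset":[[0,0,0.2],[0,0,0.5],[0,0,0.7],[0,0,0.8],[-0.1,0.2,0.8],[-0.2,0.5,0.6],[-0.3,0.8,0],[-0.3,0.9,0],[-0.3,0.9,0],[-0.3,0.9,0],[-0.3,0.9,0],[-0.3,0.9,0]],"angular":[[0,0,0],[0,0,0],[0,0,0],[0,0,0],[0,0,0.4],[0,0,0.6],[0,0,0.6],[0,0,0.7],[0,0,0.7],[0,0,0.7],[0,0,0.7],[0,0,0.7]],"jaw":[5,5,5,5,5,5,5,5,5,5,5,5]}'
python3 -m jog '{"offset":[[-0.3,0.8,0],[-0.2,0.5,0],[0,0.2,0],[0,0,0],[0,0,0]],"angular":[[0,0,0.6],[0,0,0.3],[0,0,0],[0,0,0],[0,0,0]],"jaw":[5,5,5,5,5]}'
cat > seq.py <<'E'
import sys
from wp import *
from plan import clear
G=np.array([float(sys.argv[2]),0,float(sys.argv[3])]); y=float(sys.argv[1]); ph=sys.argv[4]
where(G)
if ph=='tilt':
    z0=float(sys.argv[5]); w=[(-62,z0+(-2-z0)*i/8,6*i) for i in range(1,9)]
elif ph=='in': w=[(-50,-3,48),(-42,-1.5,48),(-35,-0.5,48),(-30,1,48)]
elif ph=='in2': w=[(-25,4,48),(-20,8,48),(-15,12,48),(-11,15,48)]
elif ph=='sw': w=[(-8,15,45),(-6,14.5,39),(-5,13.5,33),(-4,12.5,27),(-3,11,21)]
elif ph=='sw2': w=[(-3,8.8,15),(-3,6.2,9),(-3,4,4),(-2.5,2,1),(-2,.8,0)]
rows([(a[0],y,a[1],a[2]) for a in w],G=G)
E
python3 seq.py 37 -69 15.2 tilt 60
python3 - <<'E'
from h import *
snap('wrist','w22')
E
```

```text
time: 33.1
tool_pos: [0.4277, 0.1632, 0.2428]
tool_rot: [-0.218, 0.218, -0.672, 0.673]
contact_force: [2.1, 0.1, -1.5]
gripper_width: 0.131
time: 33.6
tool_pos: [0.4044, 0.236, 0.243]
tool_rot: [-0.248, 0.248, -0.662, 0.663]
contact_force: [-0.2, -0.2, -1.7]
gripper_width: 0.131
lip slot -61.6 34.6 57.7 tilt 0.03 yawerr -0.27 roll -0.08 F [-0.2 -0.2 -1.7]
(-62, 37.0, 52.25, 6) off [-0.005, 0.051, 0.032] ang [-0.647, 0.757, 0.045]
(-62, 37.0, 44.5, 12) off [0.041, 0.036, -0.017] ang [-0.661, 0.75, 0.0]
(-62, 37.0, 36.75, 18) off [0.051, 0.045, -0.024] ang [-0.661, 0.75, 0.0]
(-62, 37.0, 29.0, 24) off [0.061, 0.054, -0.032] ang [-0.661, 0.75, -0.0]
(-62, 37.0, 21.25, 30) off [0.07, 0.062, -0.041] ang [-0.661, 0.75, -0.0]
(-62, 37.0, 13.5, 36) off [0.079, 0.07, -0.051] ang [-0.661, 0.75, 0.0]
(-62, 37.0, 5.75, 42) off [0.087, 0.076, -0.063] ang [-0.661, 0.75, 0.0]
(-62, 37.0, -2.0, 48) off [0.093, 0.082, -0.075] ang [-0.661, 0.75, -0.0]
```

View pics/w22.png

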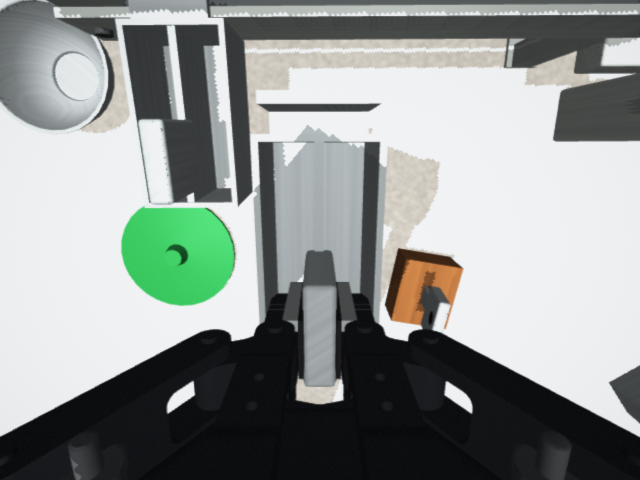

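```bash
python3 -m jog '{"offset":[[-0.005,0.05,0.03],[0.041,0.036,-0.017],[0.051,0.045,-0.024],[0.061,0.054,-0.032],[0.07,0.062,-0.041],[0.079,0.07,-0.051],[0.087,0.076,-0.063],[0.093,0.082,-0.075],[0,0,0],[0,0,0]],"angular":[[-0.65,0.755,0.045],[-0.66,0.75,0],[-0.66,0.75,0],[-0.66,0.75,0],[-0.66,0.75,0],[-0.66,0.75,0],[-0.66,0.75,0],[-0.66,0.75,0],[0,0,0],[0,0,0]],"jaw":[5,5,5,5,5,5,5,5,5,5]}'
python3 seq.py 37 -69 15.2 in
```

```text
time: 34.65
tool_pos: [0.4287, 0.2598, 0.2288]
tool_rot: [0.04, 0.497, -0.504, 0.705]
contact_force: [-0.2, 0.1, -2.7]
gripper_width: 0.134
lip slot -61.6 36.7 -2.6 tilt 47.89 yawerr 0.03 roll 0.1 F [-0.2  0.1 -2.7]
(-50, 37.0, -3, 48) off [0.172, 0.16, -0.007] ang [-0.025, 0.003, 0.014]
(-42, 37.0, -1.5, 48) off [0.12, 0.106, 0.03] ang [0.0, 0.0, 0.0]
(-35, 37.0, -0.5, 48) off [0.105, 0.093, 0.02] ang [0.0, 0.0, 0.0]
(-30, 37.0, 1, 48) off [0.075, 0.066, 0.03] ang [0.0, 0.0, 0.0]
```

```bash
python3 -m jog '{"offset":[[0.172,0.16,0],[0.12,0.106,0.03],[0.105,0.093,0.02],[0.075,0.066,0.03],[0,0,0],[0,0,0]],"angular":[[0,0,0],[0,0,0],[0,0,0],[0,0,0],[0,0,0],[0,0,0]],"jaw":[5,5,5,5,5,5]}'
python3 seq.py 37 -69 15.2 in2
python3 - <<'E'
from h import *
snap('wrist','w23')
E
```

```text
time: 35.25
tool_pos: [0.4516, 0.2819, 0.2339]
tool_rot: [0.04, 0.497, -0.503, 0.706]
contact_force: [-0.4, 0.5, -2.0]
gripper_width: 0.131
lip slot -29.9 38.2 2.5 tilt 47.88 yawerr 0.11 roll 0.08 F [-0.4  0.5 -2. ]
(-25, 37.0, 4, 48) off [0.089, 0.05, 0.031] ang [-0.024, 0.007, -0.004]
(-20, 37.0, 8, 48) off [0.075, 0.066, 0.08] ang [0.0, 0.0, 0.0]
(-15, 37.0, 12, 48) off [0.075, 0.066, 0.08] ang [0.0, 0.0, 0.0]
(-11, 37.0, 15, 48) off [0.06, 0.053, 0.06] ang [0.0, 0.0, 0.0]
```

View pics/w23.png

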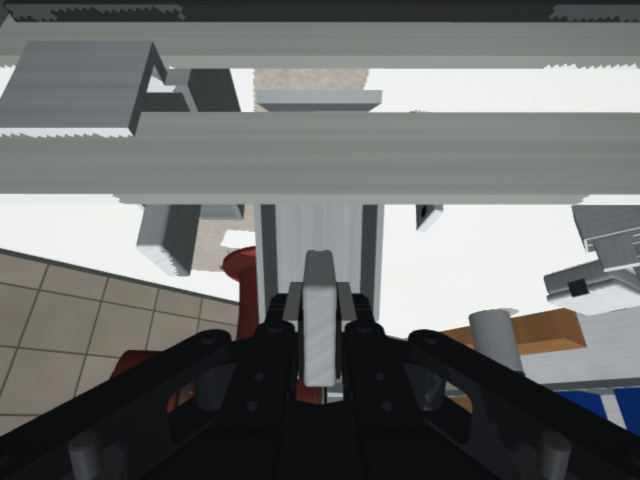

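```bash
python3 -m jog '{"offset":[[0.085,0.055,0.035],[0.075,0.066,0.08],[0.075,0.066,0.08],[0.06,0.053,0.06],[0,0,0],[0,0,0]],"angular":[[0,0,0],[0,0,0],[0,0,0],[0,0,0],[0,0,0],[0,0,0]],"jaw":[5,5,5,5,5,5]}'
python3 seq.py 37 -69 15.2 sw
python3 - <<'E'
from h import *
snap('wrist','w24')
E
```

```text
time: 35.9
tool_pos: [0.4665, 0.294, 0.2465]
tool_rot: [0.04, 0.497, -0.503, 0.705]
contact_force: [0.2, 0.7, -1.3]
gripper_width: 0.132
lip slot -10.7 37.4 15.1 tilt 47.89 yawerr 0.11 roll 0.08 F [ 0.2  0.7 -1.3]
(-8, 37.0, 15, 45) off [-0.001, -0.01, -0.039] ang [0.308, -0.37, -0.004]
(-6, 37.0, 14.5, 39) off [-0.06, -0.053, -0.096] ang [0.661, -0.75, 0.0]
(-5, 37.0, 13.5, 33) off [-0.068, -0.06, -0.118] ang [0.661, -0.75, -0.0]
(-4, 37.0, 12.5, 27) off [-0.06, -0.053, -0.129] ang [0.661, -0.75, 0.0]
(-3, 37.0, 11, 21) off [-0.051, -0.045, -0.149] ang [0.661, -0.75, -0.0]
```

View pics/w24.png

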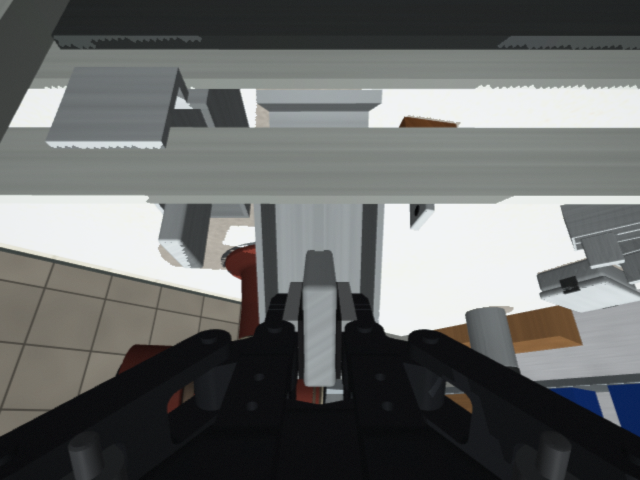

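```bash
python3 -m jog '{"offset":[[0,-0.005,-0.039],[-0.06,-0.053,-0.096],[-0.068,-0.06,-0.118],[-0.06,-0.053,-0.129],[-0.051,-0.045,-0.149],[0,0,0],[0,0,0]],"angular":[[0.31,-0.37,0],[0.661,-0.75,0],[0.661,-0.75,0],[0.661,-0.75,0],[0.661,-0.75,0],[0,0,0],[0,0,0]],"jaw":[5,5,5,5,5,5,5]}'
python3 seq.py 37 -69 15.2 sw2
```

```text
time: 36.65
tool_pos: [0.4539, 0.2827, 0.2201]
tool_rot: [-0.125, 0.367, -0.604, 0.696]
contact_force: [0.3, -0.0, -1.0]
gripper_width: 0.126
lip slot -3.7 37.2 11.1 tilt 21.12 yawerr 0.01 roll -0.0 F [ 0.3 -0.  -1. ]
(-3, 37.0, 8.8, 15) off [-0.045, -0.044, -0.176] ang [0.675, -0.764, -0.002]
(-3, 37.0, 6.2, 9) off [-0.046, -0.04, -0.187] ang [0.661, -0.75, 0.0]
(-3, 37.0, 4, 4) off [-0.03, -0.026, -0.161] ang [0.551, -0.625, 0.0]
(-2.5, 37.0, 2, 1) off [-0.007, -0.006, -0.111] ang [0.331, -0.375, 0.0]
(-2, 37.0, 0.8, 0) off [0.003, 0.003, -0.048] ang [0.11, -0.125, 0.0]
```

```bash
python3 -m jog '{"offset":[[-0.045,-0.044,-0.176],[-0.046,-0.04,-0.187],[-0.03,-0.026,-0.161],[-0.007,-0.006,-0.111],[0.01,0.01,-0.048],[0,0,-0.02],[0,0,0],[0,0,0]],"angular":[[0.675,-0.764,0],[0.661,-0.75,0],[0.551,-0.625,0],[0.331,-0.375,0],[0.11,-0.125,0],[0,0,0],[0,0,0],[0,0,0]],"jaw":[5,5,5,5,5,5,5,5]}'
python3 seq.py 37 -69 15.2 sw2 | head -1
```

```text
time: 37.45
tool_pos: [0.449, 0.278, 0.1851]
tool_rot: [0.25, -0.25, 0.661, -0.661]
contact_force: [0.2, -0.4, -0.4]
gripper_width: 0.129
lip slot -0.3 36.9 -0.0 tilt -0.05 yawerr 0.04 roll -0.02 F [ 0.2 -0.4 -0.4]
```

```bash
python3 -m jog '{"offset":[[0,0,0],[0,0,0],[0,0,0],[0,0,0.1],[0,0,0.4],[0,0,0.6],[-0.2,-0.2,0.6],[-0.2,-0.2,0.4],[0,0,0],[0,0,0]],"angular":[[0,0,0],[0,0,0],[0,0,0],[0,0,0],[0,0,0],[0,0,0],[0,0,0],[0,0,0],[0,0,0],[0,0,0]],"jaw":[15,30,38,38,38,38,38,38,38,38]}'
python3 - <<'E'
from wp import *
snap('wrist','w25'); im,c=snap('scene','s25'); crop(im,370,130,120,100,6,'s25a')
im,c=snap('top','t25'); crop(im,280,125,200,150,4,'t25b')
E
```

```text
time: 38.45
tool_pos: [0.4287, 0.2579, 0.29]
tool_rot: [0.251, -0.249, 0.662, -0.661]
contact_force: [0.2, -0.3, -0.9]
gripper_width: 0.442
```

View pics/w25.png

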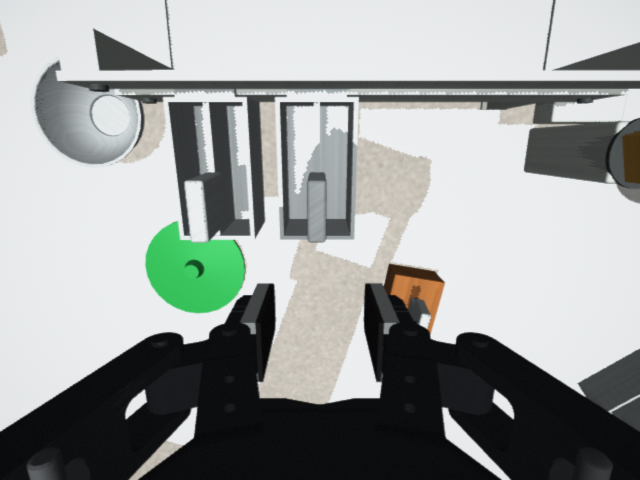

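View pics/t25b.png

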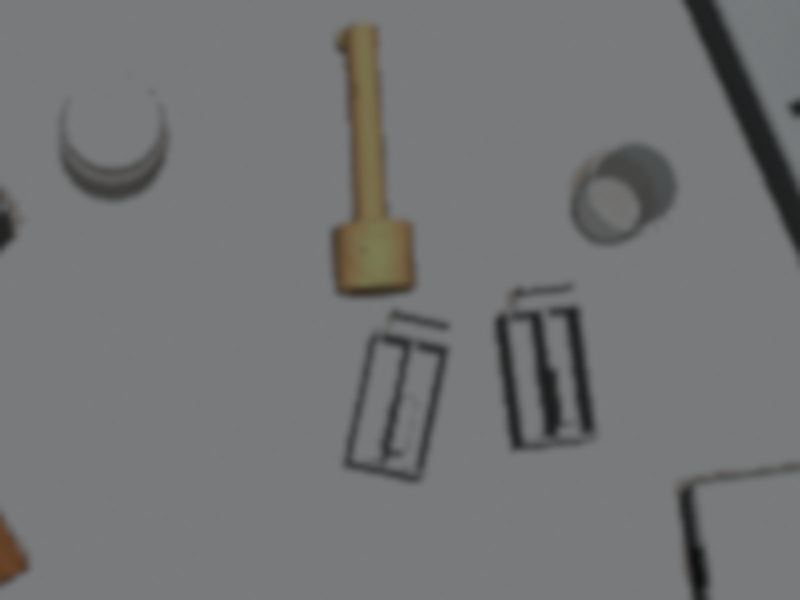

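```bash
python3 -m jog '{"offset":[[0.1,-0.4,0],[0.1,-0.8,0],[0.1,-0.9,0],[0.1,-0.9,0],[0.2,-0.9,0],[0.2,-0.9,0],[0.2,-0.9,0],[0.2,-0.9,0],[0.1,-0.9,0],[0.1,-0.9,0],[0.1,-0.7,0],[0,-0.3,0]],"angular":[[0,0,-0.2],[0,0,-0.8],[0,0,-0.9],[0,0,-0.9],[0,0,-0.9],[0,0,-0.9],[0,0,-0.9],[0,0,-0.9],[0,0,-0.9],[0,0,-0.9],[0,0,-0.6],[0,0,0]],"jaw":[38,38,38,38,38,38,38,38,38,38,38,38]}'
python3 -m jog '{"offset":[[0,0,0],[0,0,0],[0,0,0],[0,0,0]],"angular":[[0,0,0],[0,0,0],[0,0,0],[0,0,0]],"jaw":[38,38,38,38]}'
python3 - <<'E'
from h import *
im,c=snap('wrist','w26'); crop(im,260,120,110,150,5,'w26a')
E
```

```text
time: 39.8
tool_pos: [0.5032, -0.2147, 0.2875]
tool_rot: [-0.072, 0.071, 0.704, -0.703]
contact_force: [0.5, -0.0, -0.3]
gripper_width: 0.445
time: 40.2
tool_pos: [0.5037, -0.2108, 0.2899]
tool_rot: [0.069, -0.07, -0.704, 0.704]
contact_force: [1.0, -0.7, 0.8]
gripper_width: 0.444
```

View pics/w26a.png

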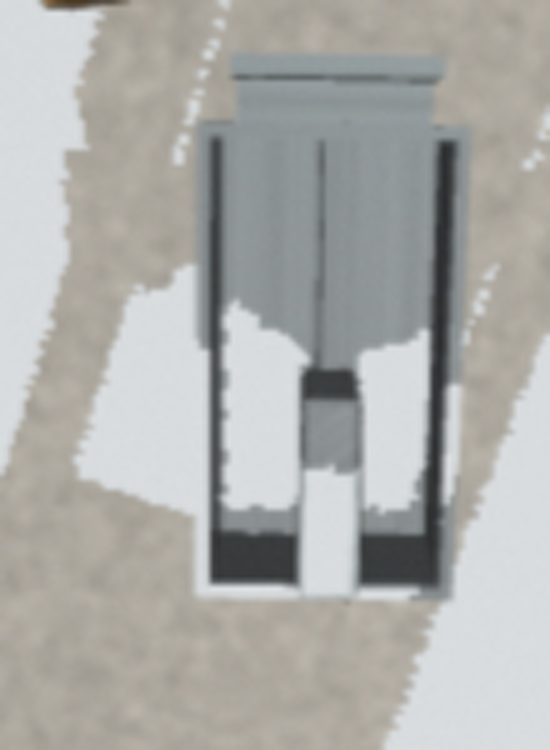

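View pics/w26.png

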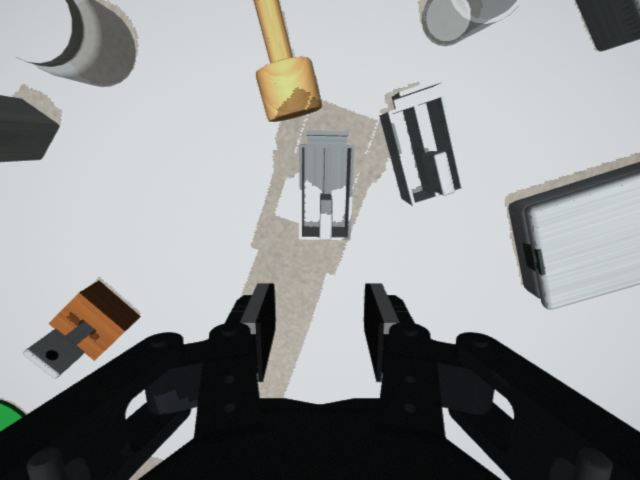

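Run:
```python
from bin import *
binm('w26',260,120,5,[(197,122),(471,127),(449,599),(195,598)],[(301,399),(359,399),(359,598),(300,598)])
```

```text
rim [ 0.51623886 -0.2201436   0.055     ] (np.float64(-12.445740726755261), np.float64(0.09984760880041303), np.float64(0.05555255511715944))
tab [ 0.49704381 -0.21610836  0.095     ] (np.float64(-11.117073982602125), np.float64(0.038972042647323554), np.float64(0.011234186627166732))
tab rel rim in bin axes (exp -20,0): -19.61363790314492 -0.19640467516380578
tcp [ 0.50367439 -0.210985    0.28996188] jaw -101.26377582995117 want -102.44574072675526
```

```bash
python3 -m jog '{"offset":[[-0.138,-0.1,-0.3],[0,0,-0.6],[0,0,-0.9],[0,0,-0.9],[0,0,-0.8],[0,0,-0.5],[0,0,-0.33],[0,0,-0.2],[0,0,0],[0,0,0]],"angular":[[0,0,-0.15],[0,0,0],[0,0,0],[0,0,0],[0,0,0],[0,0,0],[0,0,0],[0,0,0],[0,0,0],[0,0,0]],"jaw":[38,38,38,38,38,38,38,38,38,38]}'
python3 - <<'E'
from h import *
s,p,r=st();M=r.as_matrix();print(p,np.degrees(np.arctan2(M[1,2],M[0,2])))
E
```

```text
time: 41.25
tool_pos: [0.4968, -0.2174, 0.0638]
tool_rot: [0.075, -0.077, -0.703, 0.703]
contact_force: [0.4, -0.1, 0.3]
gripper_width: 0.443
[ 0.49683361 -0.21743684  0.06380317] -102.28417743993938
```

```bash
python3 -m jog '{"offset":[[0,0.02,0],[0,0,0],[0,0,0],[0,0,0],[0,0,0],[0,0,0],[0,0,0]],"angular":[[0,0,0],[0,0,0],[0,0,0],[0,0,0],[0,0,0],[0,0,0],[0,0,0]],"jaw":[30,20,10,5,5,5,5]}'
python3 - <<'E'
from wp import *
s,p,r=st(); a=np.radians(-12.3); d=p-np.array([.5162,-.2201,.0275]); gx=d[0]*np.cos(a)+d[1]*np.sin(a)-.05; gz=d[2]-.0215
print('G',gx*1e3,gz*1e3, (-d[0]*np.sin(a)+d[1]*np.cos(a))*1e3)
rows([(-60,-38,60,0)],G=np.array([gx*1e3,0,gz*1e3]))
E
```

```text
time: 41.95
tool_pos: [0.4972, -0.2165, 0.0643]
tool_rot: [0.075, -0.077, -0.703, 0.703]
contact_force: [-1.3, 2.1, 5.4]
gripper_width: 0.129
G -69.31742003308108 15.321653341799378 -0.5147133067926295
(-60, -38, 60, 0) off [-0.873, 7.973, 3.62] ang [-0.004, 0.031, 8.946]
```

```bash
python3 -m jog '{"offset":[[0,0,0.2],[0,0,0.5],[0,0,0.7],[0,0,0.8],[0,0.3,0.8],[-0.1,0.6,0.62],[-0.1,0.8,0],[-0.1,0.9,0],[-0.1,0.9,0],[-0.1,0.9,0],[-0.1,0.9,0],[-0.1,0.9,0]],"angular":[[0,0,0],[0,0,0],[0,0,0],[0,0,0.3],[0,0,0.7],[0,0,0.9],[0,0,1],[0,0,1],[0,0,1],[0,0,1],[0,0,1],[0,0,0.9]],"jaw":[5,5,5,5,5,5,5,5,5,5,5,5]}'
python3 -m jog '{"offset":[[-0.1,0.9,0],[-0.07,0.7,0],[0,0.2,0],[0,0,0],[0,0,0]],"angular":[[0,0,0.8],[0,0,0.35],[0,0,0],[0,0,0],[0,0,0]],"jaw":[5,5,5,5,5]}'
python3 seq.py -38 -69.3 15.3 tilt 58
python3 - <<'E'
from h import *
snap('wrist','w27')
E
```

```text
time: 43.15
tool_pos: [0.4605, 0.0954, 0.2438]
tool_rot: [0.211, -0.211, 0.675, -0.675]
contact_force: [-1.0, 0.0, -2.2]
gripper_width: 0.128
time: 43.65
tool_pos: [0.453, 0.183, 0.2438]
tool_rot: [-0.25, 0.25, -0.661, 0.662]
contact_force: [-0.0, 0.4, -2.0]
gripper_width: 0.132
lip slot -59.9 -37.1 58.6 tilt -0.03 yawerr -0.02 roll -0.02 F [-0.   0.4 -2. ]
(-62, -38.0, 50.5, 6) off [0.011, -0.016, -0.018] ang [-0.662, 0.757, 0.002]
(-62, -38.0, 43.0, 12) off [0.041, 0.036, -0.012] ang [-0.661, 0.75, 0.0]
(-62, -38.0, 35.5, 18) off [0.051, 0.045, -0.018] ang [-0.661, 0.75, 0.0]
(-62, -38.0, 28.0, 24) off [0.061, 0.054, -0.026] ang [-0.661, 0.75, -0.0]
(-62, -38.0, 20.5, 30) off [0.071, 0.062, -0.035] ang [-0.661, 0.75, -0.0]
(-62, -38.0, 13.0, 36) off [0.079, 0.07, -0.046] ang [-0.661, 0.75, 0.0]
(-62, -38.0, 5.5, 42) off [0.087, 0.077, -0.057] ang [-0.661, 0.75, 0.0]
(-62, -38.0, -2.0, 48) off [0.094, 0.083, -0.07] ang [-0.661, 0.75, -0.0]
```

View pics/w27.png

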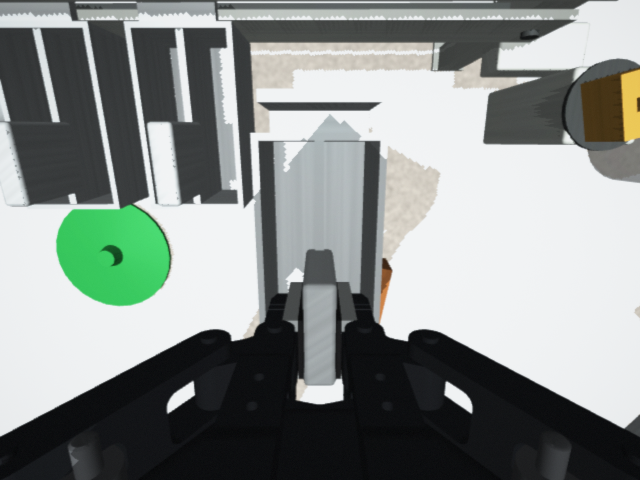

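```bash
python3 -m jog '{"offset":[[0.011,-0.016,-0.018],[0.041,0.036,-0.012],[0.051,0.045,-0.018],[0.061,0.054,-0.026],[0.071,0.062,-0.035],[0.079,0.07,-0.046],[0.087,0.077,-0.057],[0.094,0.083,-0.07],[0,0,0],[0,0,0]],"angular":[[-0.66,0.755,0],[-0.66,0.75,0],[-0.66,0.75,0],[-0.66,0.75,0],[-0.66,0.75,0],[-0.66,0.75,0],[-0.66,0.75,0],[-0.66,0.75,0],[0,0,0],[0,0,0]],"jaw":[5,5,5,5,5,5,5,5,5,5]}'
python3 seq.py -38 -69.3 15.3 in
```

```text
time: 44.7
tool_pos: [0.4783, 0.2034, 0.2293]
tool_rot: [0.04, 0.497, -0.504, 0.705]
contact_force: [-0.4, 0.2, -1.5]
gripper_width: 0.128
lip slot -61.5 -38.5 -2.3 tilt 47.86 yawerr -0.01 roll 0.09 F [-0.4  0.2 -1.5]
(-50, -38.0, -3, 48) off [0.169, 0.162, -0.012] ang [-0.027, 0.008, 0.019]
(-42, -38.0, -1.5, 48) off [0.12, 0.106, 0.03] ang [0.0, 0.0, 0.0]
(-35, -38.0, -0.5, 48) off [0.105, 0.093, 0.02] ang [0.0, 0.0, 0.0]
(-30, -38.0, 1, 48) off [0.075, 0.066, 0.03] ang [0.0, 0.0, 0.0]
```

```bash
python3 -m jog '{"offset":[[0.17,0.16,-0.01],[0.12,0.106,0.03],[0.105,0.093,0.02],[0.075,0.066,0.03],[0,0,0],[0,0,0]],"angular":[[0,0,0],[0,0,0],[0,0,0],[0,0,0],[0,0,0],[0,0,0]],"jaw":[5,5,5,5,5,5]}'
python3 seq.py -38 -69.3 15.3 in2
python3 - <<'E'
from h import *
snap('wrist','w28')
E
```

```text
time: 45.3
tool_pos: [0.5013, 0.2255, 0.2339]
tool_rot: [0.04, 0.497, -0.504, 0.706]
contact_force: [-0.5, -0.6, -2.9]
gripper_width: 0.13
lip slot -29.6 -37.0 2.2 tilt 47.85 yawerr 0.05 roll 0.06 F [-0.5 -0.6 -2.9]
(-25, -38.0, 4, 48) off [0.084, 0.049, 0.038] ang [-0.024, 0.012, 0.002]
(-20, -38.0, 8, 48) off [0.075, 0.066, 0.08] ang [0.0, 0.0, 0.0]
(-15, -38.0, 12, 48) off [0.075, 0.066, 0.08] ang [0.0, 0.0, 0.0]
(-11, -38.0, 15, 48) off [0.06, 0.053, 0.06] ang [0.0, 0.0, 0.0]
```

View pics/w28.png

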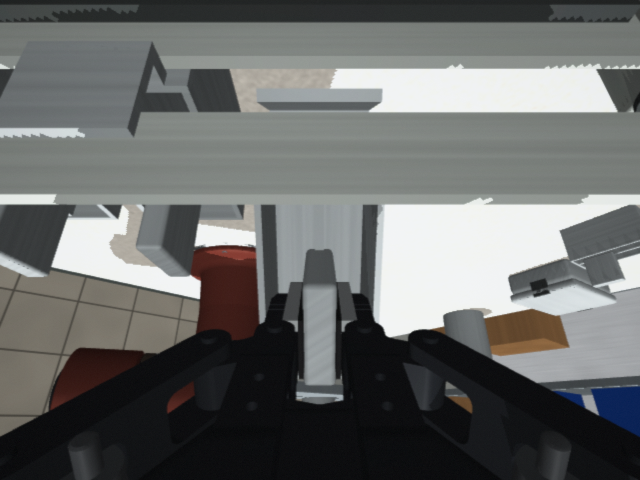

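```bash
python3 -m jog '{"offset":[[0.08,0.055,0.038],[0.075,0.066,0.08],[0.075,0.066,0.08],[0.06,0.053,0.06],[0,0,0],[0,0,0]],"angular":[[0,0,0],[0,0,0],[0,0,0],[0,0,0],[0,0,0],[0,0,0]],"jaw":[5,5,5,5,5,5]}'
python3 seq.py -38 -69.3 15.3 sw
```

```text
time: 45.95
tool_pos: [0.516, 0.2377, 0.2466]
tool_rot: [0.04, 0.497, -0.504, 0.706]
contact_force: [-0.2, -0.4, -1.9]
gripper_width: 0.128
lip slot -10.6 -37.6 15.0 tilt 47.86 yawerr 0.06 roll 0.06 F [-0.2 -0.4 -1.9]
(-8, -38.0, 15, 45) off [-0.002, -0.011, -0.036] ang [0.308, -0.364, 0.001]
(-6, -38.0, 14.5, 39) off [-0.061, -0.053, -0.096] ang [0.661, -0.75, 0.0]
(-5, -38.0, 13.5, 33) off [-0.068, -0.06, -0.119] ang [0.661, -0.75, -0.0]
(-4, -38.0, 12.5, 27) off [-0.06, -0.053, -0.13] ang [0.661, -0.75, 0.0]
(-3, -38.0, 11, 21) off [-0.051, -0.045, -0.15] ang [0.661, -0.75, -0.0]
```

```bash
python3 -m jog '{"offset":[[0,-0.01,-0.036],[-0.06,-0.053,-0.096],[-0.068,-0.06,-0.119],[-0.06,-0.053,-0.13],[-0.051,-0.045,-0.15],[0,0,0],[0,0,0]],"angular":[[0.31,-0.365,0],[0.661,-0.75,0],[0.661,-0.75,0],[0.661,-0.75,0],[0.661,-0.75,0],[0,0,0],[0,0,0]],"jaw":[5,5,5,5,5,5,5]}'
python3 seq.py -38 -69.3 15.3 sw2
```

```text
time: 46.65
tool_pos: [0.5034, 0.2261, 0.2202]
tool_rot: [-0.124, 0.367, -0.605, 0.696]
contact_force: [0.4, 1.1, -2.0]
gripper_width: 0.129
lip slot -3.7 -38.0 11.0 tilt 21.11 yawerr -0.02 roll 0.01 F [ 0.4  1.1 -2. ]
(-3, -38.0, 8.8, 15) off [-0.048, -0.042, -0.174] ang [0.672, -0.766, 0.004]
(-3, -38.0, 6.2, 9) off [-0.046, -0.041, -0.187] ang [0.661, -0.75, 0.0]
(-3, -38.0, 4, 4) off [-0.03, -0.027, -0.161] ang [0.551, -0.625, 0.0]
(-2.5, -38.0, 2, 1) off [-0.007, -0.006, -0.112] ang [0.331, -0.375, 0.0]
(-2, -38.0, 0.8, 0) off [0.003, 0.003, -0.048] ang [0.11, -0.125, 0.0]
```

```bash
python3 -m jog '{"offset":[[-0.048,-0.042,-0.174],[-0.046,-0.041,-0.187],[-0.03,-0.026,-0.161],[-0.007,-0.006,-0.111],[0.01,0.01,-0.048],[0,0,-0.02],[0,0,0],[0,0,0]],"angular":[[0.672,-0.766,0],[0.661,-0.75,0],[0.551,-0.625,0],[0.331,-0.375,0],[0.11,-0.125,0],[0,0,0],[0,0,0],[0,0,0]],"jaw":[5,5,5,5,5,5,5,5]}'
python3 seq.py -38 -69.3 15.3 sw2 | head -1
python3 -m jog '{"offset":[[0,0,0],[0,0,0],[0,0,0],[0,0,0.1],[0,0,0.4],[0,0,0.6],[-0.2,-0.2,0.6],[-0.2,-0.2,0.4],[0,0,0],[0,0,0]],"angular":[[0,0,0],[0,0,0],[0,0,0],[0,0,0],[0,0,0],[0,0,0],[0,0,0],[0,0,0],[0,0,0],[0,0,0]],"jaw":[15,30,38,38,38,38,38,38,38,38]}'
python3 - <<'E'
from wp import *
snap('wrist','w29'); im,c=snap('top','t29'); crop(im,280,125,200,150,4,'t29b')
E
```

```text
time: 47.45
tool_pos: [0.4985, 0.2216, 0.1854]
tool_rot: [0.251, -0.25, 0.661, -0.661]
contact_force: [-0.1, -1.3, 0.4]
gripper_width: 0.126
lip slot -0.2 -38.2 0.2 tilt -0.07 yawerr 0.02 roll -0.02 F [-0.1 -1.3  0.4]
time: 48.45
tool_pos: [0.4781, 0.2014, 0.2902]
tool_rot: [0.251, -0.249, 0.662, -0.661]
contact_force: [0.7, -0.3, 0.0]
gripper_width: 0.446
```

View pics/w29.png

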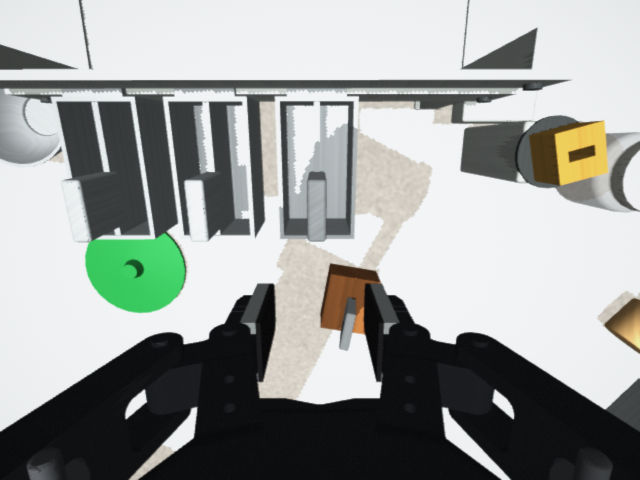

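View pics/t29b.png

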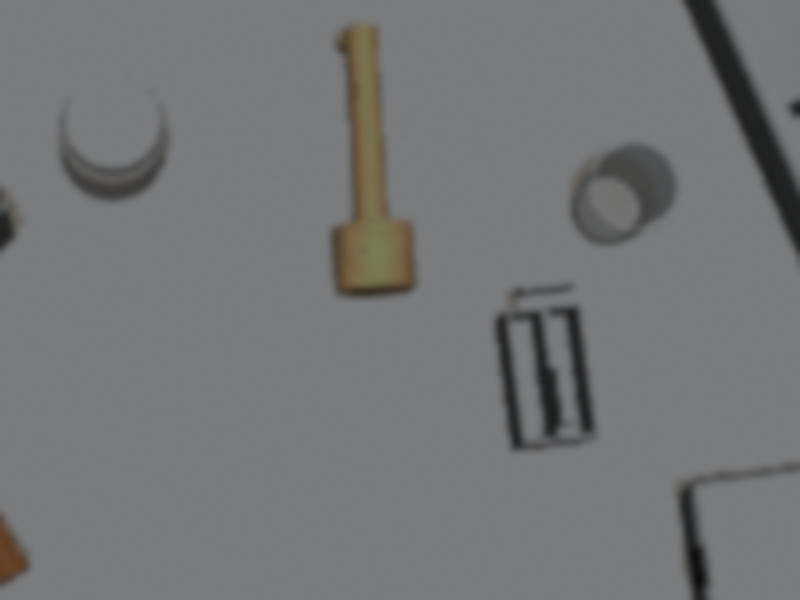

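```bash
python3 -m jog '{"offset":[[0.1,-0.5,0],[0.1,-0.9,0],[0.1,-0.9,0],[0.1,-0.9,0],[0.1,-0.9,0],[0.1,-0.9,0],[0.1,-0.9,0],[0.1,-0.9,0],[0.1,-0.9,0],[0,-0.9,0],[0,-0.9,0],[0,-0.7,0]],"angular":[[0,0,-0.2],[0,0,-0.6],[0,0,-0.6],[0,0,-0.6],[0,0,-0.6],[0,0,-0.6],[0,0,-0.6],[0,0,-0.6],[0,0,-0.6],[0,0,-0.6],[0,0,-0.3],[0,0,0]],"jaw":[38,38,38,38,38,38,38,38,38,38,38,38]}'
python3 -m jog '{"offset":[[0,-0.2,0],[0,0,0],[0,0,0],[0,0,0]],"angular":[[0,0,0],[0,0,0],[0,0,0],[0,0,0]],"jaw":[38,38,38,38]}'
python3 - <<'E'
from h import *
im,c=snap('wrist','w30'); crop(im,260,120,110,150,5,'w30a')
E
```

```text
time: 49.75
tool_pos: [0.5223, -0.3108, 0.2873]
tool_rot: [0.036, -0.037, 0.707, -0.705]
contact_force: [-0.0, 0.3, 0.2]
gripper_width: 0.443
time: 50.15
tool_pos: [0.5231, -0.3172, 0.2896]
tool_rot: [0.038, -0.037, 0.706, -0.706]
contact_force: [0.3, -0.2, 0.2]
gripper_width: 0.444
```

View pics/w30a.png

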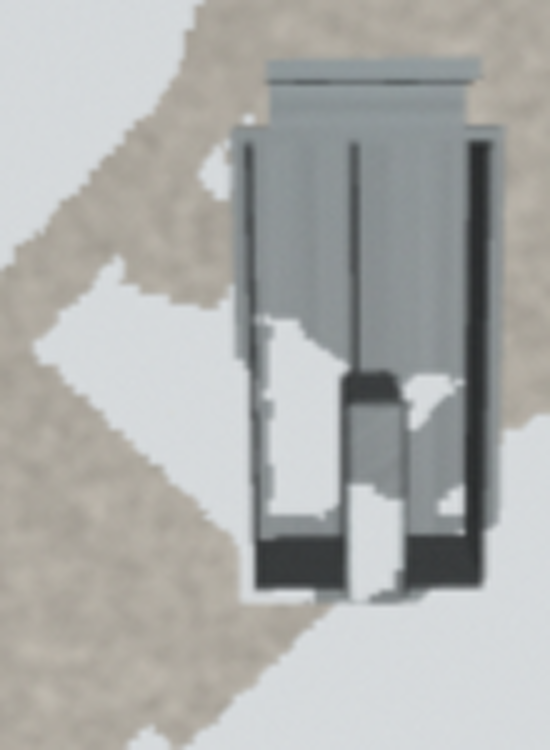

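View pics/w30.png

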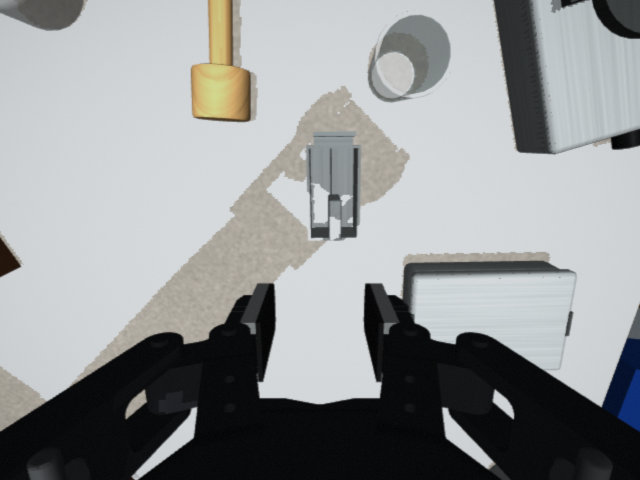

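Run:
```python
from bin import *
binm('w30',260,120,5,[(235,127),(506,127),(495,600),(240,601)],[(344,403),(405,403),(405,600),(347,601)])
```

```text
rim [ 0.53826363 -0.33069426  0.055     ] (np.float64(6.334978831145228), np.float64(0.09971390637170342), np.float64(0.055321146929962615))
tab [ 0.51863164 -0.33268019  0.095     ] (np.float64(7.176881211063807), np.float64(0.03869277938398723), np.float64(0.011415086566346416))
tab rel rim in bin axes (exp -20,0): -19.731239730680233 0.19241769835130848
tcp [ 0.5231976  -0.3172203   0.28988881] jaw -83.89600375190949 want -83.66502116885478
```

```bash
python3 -m jog '{"offset":[[-0.096,-0.312,-0.3],[0,0,-0.6],[0,0,-0.9],[0,0,-0.9],[0,0,-0.8],[0,0,-0.5],[0,0,-0.33],[0,0,-0.2],[0,0,0],[0,0,0]],"angular":[[0,0,0.04],[0,0,0],[0,0,0],[0,0,0],[0,0,0],[0,0,0],[0,0,0],[0,0,0],[0,0,0],[0,0,0]],"jaw":[38,38,38,38,38,38,38,38,38,38]}'
python3 - <<'E'
from h import *
s,p,r=st();M=r.as_matrix();print(p,np.degrees(np.arctan2(M[1,2],M[0,2])))
E
```

```text
time: 51.2
tool_pos: [0.5189, -0.3351, 0.0649]
tool_rot: [-0.04, 0.037, -0.705, 0.707]
contact_force: [-0.1, 0.3, -0.3]
gripper_width: 0.446
[ 0.51885688 -0.3350743   0.06487131] -83.75675766781238
```

```bash
python3 -m jog '{"offset":[[0,0.045,-0.02],[0,0,0],[0,0,0],[0,0,0],[0,0,0],[0,0,0],[0,0,0]],"angular":[[0,0,0],[0,0,0],[0,0,0],[0,0,0],[0,0,0],[0,0,0],[0,0,0]],"jaw":[30,20,10,5,5,5,5]}'
python3 - <<'E'
from wp import *
s,p,r=st(); a=np.radians(6.4); d=p-np.array([.5383,-.3307,.0275]); gx=d[0]*np.cos(a)+d[1]*np.sin(a)-.05; gz=d[2]-.0215
print('G',gx*1e3,gz*1e3, (-d[0]*np.sin(a)+d[1]*np.cos(a))*1e3)
rows([(-60,-112,60,0)],G=np.array([gx*1e3,0,gz*1e3]))
E
```

```text
time: 51.9
tool_pos: [0.5187, -0.3325, 0.0637]
tool_rot: [-0.04, 0.037, -0.706, 0.706]
contact_force: [-1.6, 0.6, 5.2]
gripper_width: 0.132
G -69.68754228774046 14.702438911650912 0.3480705913710227
(-60, -112, 60, 0) off [-0.33, 9.179, 3.62] ang [-0.002, 0.032, 5.861]
```

```bash
python3 -m jog '{"offset":[[0,0,0.2],[0,0,0.5],[0,0,0.7],[0,0,0.8],[0,0.3,0.8],[-0.03,0.7,0.62],[-0.03,0.9,0],[-0.03,0.9,0],[-0.03,0.9,0],[-0.03,0.9,0],[-0.03,0.9,0],[-0.03,0.9,0]],"angular":[[0,0,0],[0,0,0],[0,0,0],[0,0,0.2],[0,0,0.5],[0,0,0.5],[0,0,0.5],[0,0,0.6],[0,0,0.6],[0,0,0.6],[0,0,0.6],[0,0,0.6]],"jaw":[5,5,5,5,5,5,5,5,5,5,5,5]}'
python3 -m jog '{"offset":[[-0.03,0.9,0],[-0.03,0.9,0],[0,0.7,0],[0,0.28,0],[0,0,0],[0,0,0]],"angular":[[0,0,0.6],[0,0,0.5],[0,0,0.06],[0,0,0],[0,0,0],[0,0,0]],"jaw":[5,5,5,5,5,5]}'
python3 seq.py -112 -69.7 14.7 tilt 58
python3 - <<'E'
from h import *
snap('wrist','w31')
E
```

```text
time: 53.1
tool_pos: [0.5066, -0.0103, 0.243]
tool_rot: [0.21, -0.21, 0.675, -0.675]
contact_force: [0.1, -0.2, -1.4]
gripper_width: 0.127
time: 53.7
tool_pos: [0.5044, 0.1262, 0.243]
tool_rot: [-0.25, 0.25, -0.661, 0.662]
contact_force: [-0.7, 0.1, -1.0]
gripper_width: 0.13
lip slot -58.5 -113.6 58.4 tilt -0.03 yawerr -0.02 roll -0.01 F [-0.7  0.1 -1. ]
(-62, -112.0, 50.5, 6) off [-0.045, 0.003, -0.013] ang [-0.663, 0.755, 0.003]
(-62, -112.0, 43.0, 12) off [0.04, 0.035, -0.011] ang [-0.661, 0.75, 0.0]
(-62, -112.0, 35.5, 18) off [0.051, 0.045, -0.017] ang [-0.661, 0.75, 0.0]
(-62, -112.0, 28.0, 24) off [0.061, 0.054, -0.025] ang [-0.661, 0.75, -0.0]
(-62, -112.0, 20.5, 30) off [0.07, 0.062, -0.034] ang [-0.661, 0.75, -0.0]
(-62, -112.0, 13.0, 36) off [0.079, 0.07, -0.044] ang [-0.661, 0.75, 0.0]
(-62, -112.0, 5.5, 42) off [0.087, 0.077, -0.056] ang [-0.661, 0.75, 0.0]
(-62, -112.0, -2.0, 48) off [0.094, 0.083, -0.069] ang [-0.661, 0.75, -0.0]
```

View pics/w31.png

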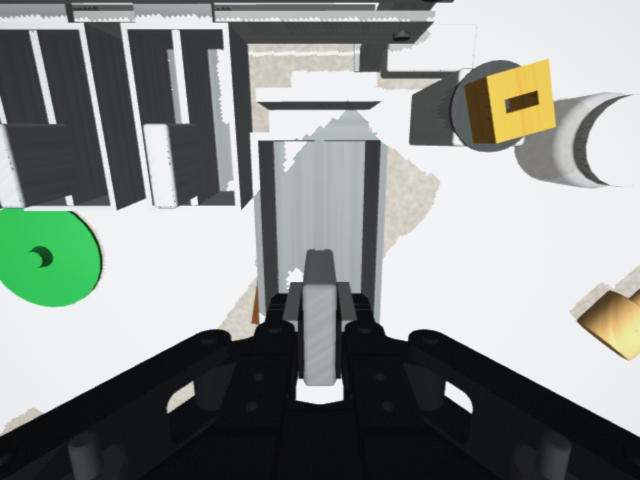

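```bash
python3 -m jog '{"offset":[[-0.05,0.013,-0.013],[0.04,0.035,-0.011],[0.051,0.045,-0.017],[0.061,0.054,-0.025],[0.07,0.062,-0.034],[0.079,0.07,-0.044],[0.087,0.077,-0.056],[0.094,0.083,-0.069],[0,0,0],[0,0,0]],"angular":[[-0.66,0.755,0],[-0.66,0.75,0],[-0.66,0.75,0],[-0.66,0.75,0],[-0.66,0.75,0],[-0.66,0.75,0],[-0.66,0.75,0],[-0.66,0.75,0],[0,0,0],[0,0,0]],"jaw":[5,5,5,5,5,5,5,5,5,5]}'
python3 seq.py -112 -69.7 14.7 in
```

```text
time: 54.75
tool_pos: [0.5265, 0.1478, 0.2291]
tool_rot: [0.041, 0.497, -0.504, 0.705]
contact_force: [-1.2, 0.9, -0.7]
gripper_width: 0.128
lip slot -61.4 -112.0 -2.4 tilt 47.85 yawerr -0.04 roll 0.08 F [-1.2  0.9 -0.7]
(-50, -112.0, -3, 48) off [0.174, 0.153, -0.01] ang [-0.027, 0.009, 0.021]
(-42, -112.0, -1.5, 48) off [0.12, 0.106, 0.03] ang [0.0, 0.0, 0.0]
(-35, -112.0, -0.5, 48) off [0.105, 0.093, 0.02] ang [0.0, 0.0, 0.0]
(-30, -112.0, 1, 48) off [0.075, 0.066, 0.03] ang [0.0, 0.0, 0.0]
```

```bash
python3 -m jog '{"offset":[[0.174,0.153,-0.01],[0.12,0.106,0.03],[0.105,0.093,0.02],[0.075,0.066,0.03],[0,0,0],[0,0,0]],"angular":[[0,0,0],[0,0,0],[0,0,0],[0,0,0],[0,0,0],[0,0,0]],"jaw":[5,5,5,5,5,5]}'
python3 seq.py -112 -69.7 14.7 in2
python3 - <<'E'
from h import *
snap('wrist','w32')
E
```

```text
time: 55.35
tool_pos: [0.5498, 0.1697, 0.2337]
tool_rot: [0.04, 0.497, -0.504, 0.706]
contact_force: [0.6, 0.9, -1.8]
gripper_width: 0.127
lip slot -29.4 -111.0 2.2 tilt 47.85 yawerr 0.01 roll 0.04 F [ 0.6  0.9 -1.8]
(-25, -112.0, 4, 48) off [0.082, 0.046, 0.038] ang [-0.021, 0.014, 0.006]
(-20, -112.0, 8, 48) off [0.075, 0.066, 0.08] ang [0.0, 0.0, 0.0]
(-15, -112.0, 12, 48) off [0.075, 0.066, 0.08] ang [0.0, 0.0, 0.0]
(-11, -112.0, 15, 48) off [0.06, 0.053, 0.06] ang [0.0, 0.0, 0.0]
```

View pics/w32.png

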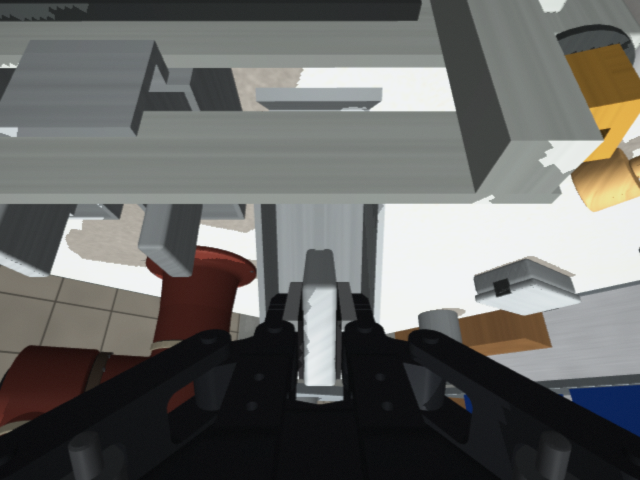

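```bash
python3 -m jog '{"offset":[[0.076,0.052,0.038],[0.075,0.066,0.08],[0.075,0.066,0.08],[0.06,0.053,0.06],[0,0,0],[0,0,0]],"angular":[[0,0,0],[0,0,0],[0,0,0],[0,0,0],[0,0,0],[0,0,0]],"jaw":[5,5,5,5,5,5]}'
python3 seq.py -112 -69.7 14.7 sw
```

```text
time: 56.0
tool_pos: [0.5643, 0.1818, 0.2465]
tool_rot: [0.04, 0.497, -0.504, 0.706]
contact_force: [-0.6, 0.0, -3.0]
gripper_width: 0.132
lip slot -10.6 -111.5 14.9 tilt 47.86 yawerr 0.02 roll 0.04 F [-0.6  0.  -3. ]
(-8, -112.0, 15, 45) off [0.0, -0.012, -0.036] ang [0.309, -0.362, 0.004]
(-6, -112.0, 14.5, 39) off [-0.06, -0.053, -0.098] ang [0.661, -0.75, 0.0]
(-5, -112.0, 13.5, 33) off [-0.068, -0.06, -0.12] ang [0.661, -0.75, -0.0]
(-4, -112.0, 12.5, 27) off [-0.06, -0.053, -0.131] ang [0.661, -0.75, 0.0]
(-3, -112.0, 11, 21) off [-0.051, -0.045, -0.151] ang [0.661, -0.75, -0.0]
```

```bash
python3 -m jog '{"offset":[[0,-0.01,-0.036],[-0.06,-0.053,-0.098],[-0.068,-0.06,-0.12],[-0.06,-0.053,-0.131],[-0.051,-0.045,-0.151],[0,0,0],[0,0,0]],"angular":[[0.31,-0.365,0],[0.661,-0.75,0],[0.661,-0.75,0],[0.661,-0.75,0],[0.661,-0.75,0],[0,0,0],[0,0,0]],"jaw":[5,5,5,5,5,5,5]}'
python3 seq.py -112 -69.7 14.7 sw2
```

```text
time: 56.7
tool_pos: [0.5518, 0.1702, 0.2198]
tool_rot: [-0.124, 0.367, -0.605, 0.696]
contact_force: [-0.3, -0.4, -2.7]
gripper_width: 0.127
lip slot -3.8 -112.0 11.0 tilt 21.11 yawerr -0.05 roll 0.01 F [-0.3 -0.4 -2.7]
(-3, -112.0, 8.8, 15) off [-0.043, -0.041, -0.176] ang [0.672, -0.765, 0.009]
(-3, -112.0, 6.2, 9) off [-0.045, -0.04, -0.188] ang [0.661, -0.75, 0.0]
(-3, -112.0, 4, 4) off [-0.029, -0.026, -0.162] ang [0.551, -0.625, 0.0]
(-2.5, -112.0, 2, 1) off [-0.006, -0.006, -0.112] ang [0.331, -0.375, 0.0]
(-2, -112.0, 0.8, 0) off [0.003, 0.003, -0.048] ang [0.11, -0.125, 0.0]
```

```bash
python3 -m jog '{"offset":[[-0.045,-0.041,-0.176],[-0.045,-0.04,-0.188],[-0.029,-0.026,-0.162],[-0.006,-0.006,-0.112],[0.01,0.01,-0.048],[0,0,-0.02],[0,0,0],[0,0,0]],"angular":[[0.672,-0.766,0],[0.661,-0.75,0],[0.551,-0.625,0],[0.331,-0.375,0],[0.11,-0.125,0],[0,0,0],[0,0,0],[0,0,0]],"jaw":[5,5,5,5,5,5,5,5]}'
python3 seq.py -112 -69.7 14.7 sw2 | head -1
python3 -m jog '{"offset":[[0,0,0],[0,0,0],[0,0,0],[0,0,0.1],[0,0,0.4],[0,0,0.6],[-0.2,-0.2,0.6],[-0.4,-0.2,0.8],[-0.4,0,0.8],[-0.2,0,0.4],[0,0,0],[0,0,0]],"angular":[[0,0,0],[0,0,0],[0,0,0],[0,0,0],[0,0,0],[0,0,0],[0,0,0],[0,0,0],[0,0,0],[0,0,0],[0,0,0],[0,0,0]],"jaw":[15,30,38,38,38,38,38,38,38,38,38,38]}'
python3 - <<'E'
from wp import *
snap('wrist','w33'); im,c=snap('top','t33'); im,c=snap('scene','s33');crop(im,310,140,170,140,4.5,'s33a')
E
```

```text
time: 57.5
tool_pos: [0.5472, 0.1658, 0.1847]
tool_rot: [0.251, -0.249, 0.662, -0.661]
contact_force: [0.7, -0.5, 0.0]
gripper_width: 0.133
lip slot -0.2 -112.2 0.1 tilt -0.09 yawerr -0.0 roll -0.02 F [ 0.7 -0.5  0. ]
time: 58.7
tool_pos: [0.4865, 0.1454, 0.3695]
tool_rot: [0.251, -0.249, 0.662, -0.661]
contact_force: [-0.2, 0.0, -0.6]
gripper_width: 0.445
```

View pics/w33.png

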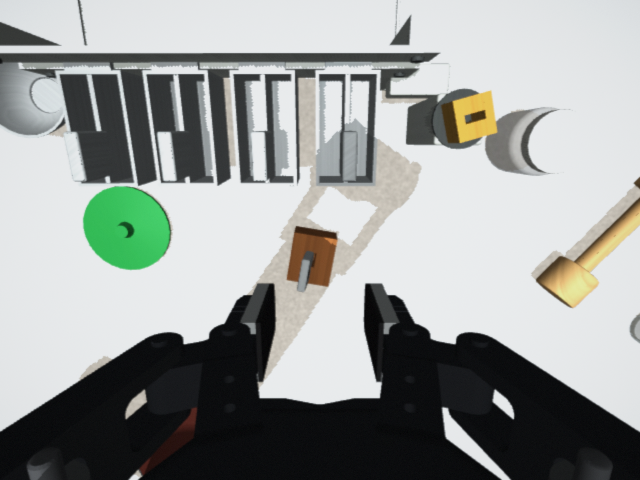

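View pics/s33a.png

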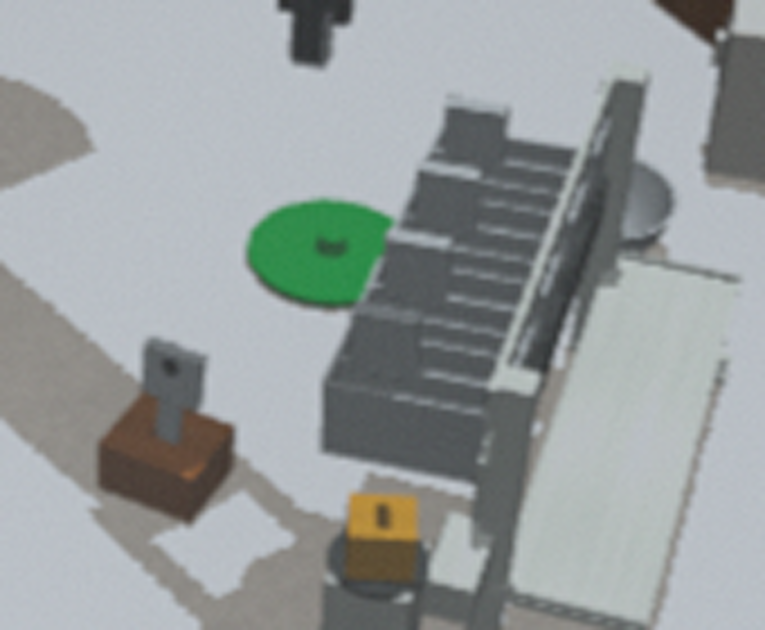

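View pics/t33.png

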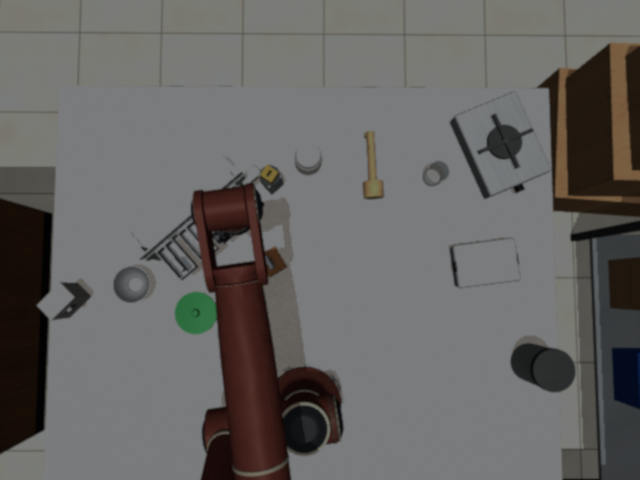

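Run:
```python
from h import *
im,c=load('w33'); crop(im,270,210,90,100,7,'w33k'); crop(im,40,40,400,160,2,'w33b')
```

```text
(no output)
```

View pics/w33k.png

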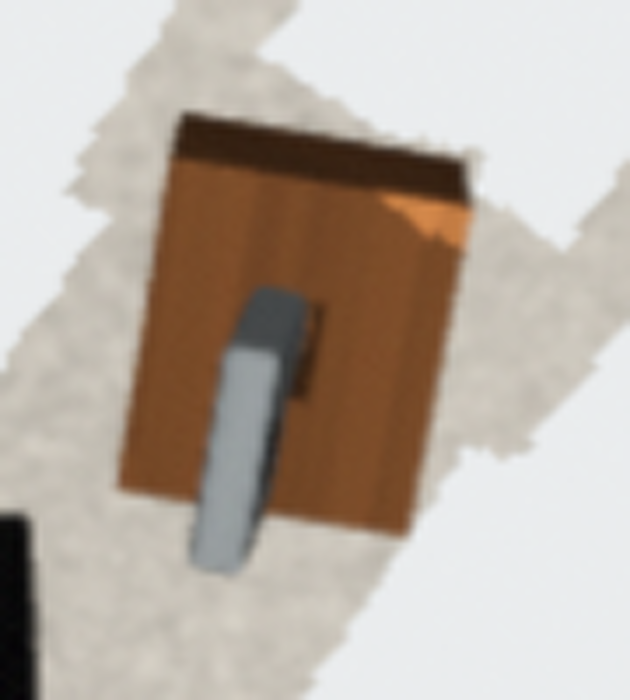

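View pics/w33b.png

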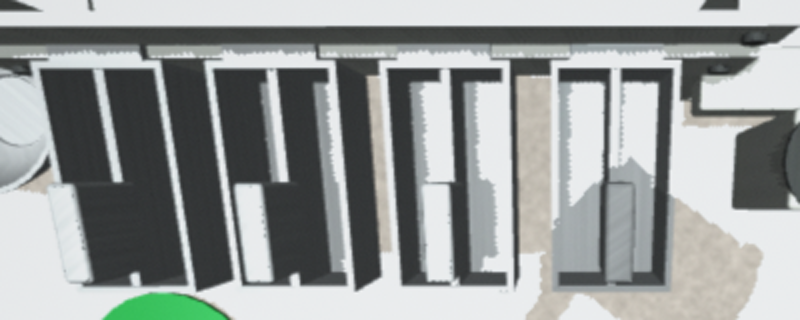

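Run:
```python
from wp import *
im,c=load('w33'); f=lambda u,v,z: onz(c,270+u/7,210+v/7,z)
b=np.mean([f(*q,.108) for q in [(227,347),(279,350),(240,573),(192,562)]],0); print('bow',b)
k=np.mean([f(*q,.04) for q in [(173,157),(470,207),(408,535),(118,490)]],0); print('block',k)
d=(b-k)[:2]; print('offset bow top',np.linalg.norm(d)*1e3, 'lean ~deg',np.degrees(np.arctan2(np.linalg.norm(d),.08)))
# bin front-rim middle / back, rim z = slot floor+6 -> .176
g=lambda u,v: onz(c,40+u/2,40+v/2,.176)
for a,e in [((82,287),(195,288)),((240,287),(354,288)),((400,287),(511,287)),((554,288),(668,288))]:
    m=(g(*a)+g(*e))/2-S; dd=g(*e)-g(*a); print('front mid slot x,y',(m@N*1e3).round(1),(m@Y*1e3).round(1),'yaw',np.degrees(np.arctan2(-dd@N,-dd@Y)).round(1))
```

```text
bow [0.40856365 0.10229877 0.108     ]
block [0.41217391 0.09406694 0.04      ]
offset bow top 8.988711670331275 lean ~deg 6.410802977330923
front mid slot x,y -99.1 108.4 yaw 0.5
front mid slot x,y -99.2 34.6 yaw 0.5
front mid slot x,y -99.0 -39.1 yaw 0.0
front mid slot x,y -99.5 -111.5 yaw 0.0
```

Run:
```python
from plant import manip
print(manip.job_done()); s=manip.state(); print(s['time'],s['contact_force'])
```

```text
the job is handed in; nothing more can be done
None
the job is handed in; nothing more can be done
```

The job is handed in: the rack is unlocked, the key is back in its block, and all four bins hang on the rack. It took about 59 s of the 210 s. `job_done` gives no verdict, so these are my own last checks from the pictures:

- **Lock:** I turned the key until it met the stop. The barrel had turned about 69° from its starting position, which I estimate puts the lock at about 1.29 rad (needed: over 1.05). That total includes an estimated starting angle of about 0.1 rad, read from the post's direction. The final picture shows the barrel still open.
- **Bins:** They hang at about +111, +36, −38 and −112 mm along the slot. The measured front edges are 99 mm before the slats, so the middles are about 49 mm out against the target of 50. Yaw error is within 0.5°. At release the arm's own pose put each bin within about 1 mm of hanging height, level to about 0.1°.
- **Key:** It stands in its block but leans about 6.4° (0.11 rad, limit 0.2), because the slot is looser than the blade. It leaned like this before I first gripped it too. I estimate its middle is 4 to 5 mm off the block's centre (limit 8 mm).
- **Other things:** Nothing else on the worktop appears to have moved, and the gripper was clear of everything at hand-in.

No check failed. Bin positions from the camera differed from the arm's readings by up to about 4 mm along the slot, well inside the limits.

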